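# Pack the microscope kit and tug-check its filters

### The job

Pack the microscope kit for the next class: press every filter cartridge that is there into its own spring dock until it is latched, and tug it upward to prove it, so that its cradle comes up with it and is left up showing its green band; if the cartridge lifts free instead, press it in again harder and tug again. Nest every loose sample cup upright in the cup on the stand, and slide the flat spatula blade first into the slotted holder until its handle meets the mouth. Leave everything else on the bench where it is.

Things in the scene. Friction and masses are not known exactly. Their poses are not given: they have to be found in the camera images.
- filter1: blue filter cartridge, upright block 30 (its x) x 44 (its y) x 70 mm tall, 80 g. Origin: centre of underside, z up. Stands on the bench at any yaw; same when turned half round; may be absent. Grip the top 30 mm across its 30 mm thickness, so the fingers clear the dock. Lower 20 mm is a latch foot: a plate 6 mm high, 44 mm wide, with a 34 mm wide neck above.
- filter2: orange filter cartridge, upright block 30 (its x) x 44 (its y) x 70 mm tall, 80 g. Origin: centre of underside, z up. Stands on the bench at any yaw; same when turned half round; may be absent. Grip the top 30 mm across its 30 mm thickness, so the fingers clear the dock. Lower 20 mm is a latch foot: a plate 6 mm high, 44 mm wide, with a 34 mm wide neck above.
- filter3: red filter cartridge, upright block 30 (its x) x 44 (its y) x 70 mm tall, 80 g. Origin: centre of underside, z up. Stands on the bench at any yaw; same when turned half round; may be absent. Grip the top 30 mm across its 30 mm thickness, so the fingers clear the dock. Lower 20 mm is a latch foot: a plate 6 mm high, 44 mm wide, with a 34 mm wide neck above.
- dock1_home (a point): fixed point of dock 1 (white frame 54 x 68 x 18 mm; three equal docks 88 mm apart in a row on the aluminium plate; any cartridge fits any dock): centre of the cradle floor when the cradle is fully down, 10.5 mm above the bench. A docked cartridge's x and y lie along this x and y.
- dock1_seat (a point): centre of the floor of dock 1's black cradle (moves with it): a well 33 (x) x 47 (y) mm, flared sides reach 34 mm, its flared ends (at +-y) 50 mm above the floor. A cartridge's underside is on this point when home, held by two sprung pawls (over 20 N). Merely set in, it stops loose on the pawls 9 to 16 mm above the floor; pressing past takes about 5 to 20 N, unseen and unequal among docks.
- dock1_float (a joint): height of dock 1's cradle above its lowest position, 0 to 0.008 m. Stiff (about 6 N upward), stays where left: pressing a cartridge in pushes it down; tugging a latched cartridge up raises it and bares a green band above the white frame. An unlatched one just comes out; one caught by a single pawl sits tilted and high: press again.
- dock2_home (a point): fixed point of dock 2 (white frame 54 x 68 x 18 mm; three equal docks 88 mm apart in a row on the aluminium plate; any cartridge fits any dock): centre of the cradle floor when the cradle is fully down, 10.5 mm above the bench. A docked cartridge's x and y lie along this x and y.
- dock2_seat (a point): centre of the floor of dock 2's black cradle (moves with it): a well 33 (x) x 47 (y) mm, flared sides reach 34 mm, its flared ends (at +-y) 50 mm above the floor. A cartridge's underside is on this point when home, held by two sprung pawls (over 20 N). Merely set in, it stops loose on the pawls 9 to 16 mm above the floor; pressing past takes about 5 to 20 N, unseen and unequal among docks.
- dock2_float (a joint): height of dock 2's cradle above its lowest position, 0 to 0.008 m. Stiff (about 6 N upward), stays where left: pressing a cartridge in pushes it down; tugging a latched cartridge up raises it and bares a green band above the white frame. An unlatched one just comes out; one caught by a single pawl sits tilted and high: press again.
- dock3_home (a point): fixed point of dock 3 (white frame 54 x 68 x 18 mm; three equal docks 88 mm apart in a row on the aluminium plate; any cartridge fits any dock): centre of the cradle floor when the cradle is fully down, 10.5 mm above the bench. A docked cartridge's x and y lie along this x and y.
- dock3_seat (a point): centre of the floor of dock 3's black cradle (moves with it): a well 33 (x) x 47 (y) mm, flared sides reach 34 mm, its flared ends (at +-y) 50 mm above the floor. A cartridge's underside is on this point when home, held by two sprung pawls (over 20 N). Merely set in, it stops loose on the pawls 9 to 16 mm above the floor; pressing past takes about 5 to 20 N, unseen and unequal among docks.
- dock3_float (a joint): height of dock 3's cradle above its lowest position, 0 to 0.008 m. Stiff (about 6 N upward), stays where left: pressing a cartridge in pushes it down; tugging a latched cartridge up raises it and bares a green band above the white frame. An unlatched one just comes out; one caught by a single pawl sits tilted and high: press again.
- cup1: pale grey-white tapered sample cup, 30 mm across at the bottom, 56 mm at the rim (outside), 42 mm high, wall 2 mm, floor 12 mm thick, 50 g. Origin: centre of underside, z up. Stands upright; can be gripped from above across its rim. Nested in another such cup it stands 12 mm higher with about 1.5 mm of play. May be absent.
- cup2: pale grey-white tapered sample cup, 30 mm across at the bottom, 56 mm at the rim (outside), 42 mm high, wall 2 mm, floor 12 mm thick, 50 g. Origin: centre of underside, z up. Stands upright; can be gripped from above across its rim. Nested in another such cup it stands 12 mm higher with about 1.5 mm of play. May be absent.
- cup3: pale grey-white tapered sample cup, 30 mm across at the bottom, 56 mm at the rim (outside), 42 mm high, wall 2 mm, floor 12 mm thick, 50 g. Origin: centre of underside, z up. Stands upright; can be gripped from above across its rim. Nested in another such cup it stands 12 mm higher with about 1.5 mm of play. May be absent.
- stand_cup (a point): centre of the underside of the cup fixed upright on the round dark stand (disc 72 mm across, 8 mm high), same shape as the loose cups; this point is 8 mm above the bench. The first loose cup nested in it has its underside 12 mm above this point, the second 24 mm, the third 36 mm.
- spatula: flat spatula lying on the bench: blue handle 80 x 14 x 14 mm along -x of the origin, flat steel blade 70 x 26 x 3 mm along +x, undersides flush. Origin: underside, where handle meets blade; z up. 60 g, centre of mass 15 mm ahead of the origin. Grip the handle from above 25 to 40 mm behind the origin.
- holder: fixed wooden holder block, 90 (x) x 64 (y) x 37 mm high. Origin: centre of underside; x points from the slot's mouth into the block. The level slot opens in the face 45 mm in front (-x) of the origin, its floor 22 mm above the bench; it is 34 mm wide, 9 mm high and runs right through, so the blade goes in flat until the handle meets the mouth.
- dish: clear glass dish, 80 mm across, 16 mm high; not part of the job. Origin: underside.
- amber_bottle: amber bottle, 40 mm across, 75 mm high; not part of the job. Origin: underside.
- jar: white jar with blue cap, 52 mm across, 60 mm high; not part of the job. Origin: underside.
- vial: small clear vial with orange cap, 24 mm across, 40 mm high; not part of the job. Origin: underside.
- eye_cap: black eyepiece cap, 40 mm across, 22 mm high; not part of the job. Origin: underside.
- pad: skin-coloured practice pad, 80 x 110 x 14 mm; not part of the job. Origin: underside.

How it is judged:
By the outcome, as a careful person would: the job done as asked, in the order asked, and still so for the second after the job is handed in, with the robot touching nothing.
Of filter1, filter2, filter3 only 2 to 3 are there at a start; the rules pass over those that are not, and their reading is None.
Of cup1, cup2, cup3 only 2 to 3 are there at a start; the rules pass over those that are not, and their reading is None.
At some moment in a run one of filter1, filter2, filter3, cup1, cup2, cup3, spatula may be knocked a few centimetres aside while the robot is not near it.
It also fails if it takes over 210 s, if anything falls off the work surface, if the arm or the gripper's body presses on something with over 40 N, if the wrist force passes 120 N, or if a joint passes its speed limit or range.

### The arm

A 6-joint arm with a two-finger parallel gripper is mounted at the origin on the work surface. World frame = base frame: x ahead of the robot, y to its left, z up, the work surface at z = 0. Lengths are in mm, angles in rad, forces in N, time in s.
With the tool pointing down it reaches from about 400 to 925 mm from the base axis. Payload 12.5 kg.
Tool frame: the origin (TCP) lies at the very end of the fingers, on their centre line; the grasp point (between the pads) lies 19 mm behind it; y points along the fingers, z is the direction in which the jaws open and shut, and the axes are right-handed (so a half turn about y gives the same grasp; the last joint's range is limited). The gripper opens to 95 mm and grips with 3 to 60 N. Pads are 20 mm wide; open, the fingers measure 119 mm over their backs; the gripper's body (75 mm by 180 mm) begins 59 mm behind the grasp point.
Start: joints at [1.058, 0.491, 1.559, -0, 1.092, -0.106], TCP at [247.281, 574.02, 214.661] pointing down, gripper open.
Joint ranges: [-3.1, 3.1], [-0.84, 2.19], [0.05, 2.79], [-1.13, 4.28], [0.06, 2.93], [-2.69, 2.69]. Speed limits (rad/s): [2.22, 2.22, 2.79, 3.14, 3.14, 3.14].

### API

Orientations are given as [roll, pitch, yaw] about the fixed x, y, z axes, in that order (R = Rz(yaw) Ry(pitch) Rx(roll)).
In Python, from cell import env, optics gives the robot as it stands.
- The arm moves only by the tool drive_tool, never from a script. Its argument "steps" is a list of rows, each an object with "slide": the shift along the tool's x, y, z in m, a list of three; "dr": the turn, a rotation vector about the tool's x, y, z in rad, a list of three; "fingers": the finger opening in m, from 0 to 0.0951. A call has 1 to 5 rows; each row is the pose to reach, as a shift and turn from the pose commanded when the call began, along the tool's axes at that moment; what a row does not reach only later rows make up. A row lasts 1/12 s, in which the tool goes at most 41.7 mm and 7.16 degrees, less where a joint would pass 70% of its speed; a pose out of reach is approached as far as the arm can. A call with a gripper value outside its range is refused whole. The fingers move at their own pace and stop on an object; the grip force is fixed at half the most. Time passes only in rows, so rows that repeat a pose let the fingers close. It gives the time, the measured TCP pose, the force and the opening at its end, in the units of the state.
- env.state(): the state, without advancing time (a new reading comes with each control period).
- optics.read_camera(name): name is "scene" or "top" or "wrist"; returns the picture (420x560x3 uint8, red, green, blue); there is no depth.
- optics.camera_model(name): a dict with "mtx" (3x3 intrinsics, pixels), "R" (3x3) and "t" (3): a world point X has camera coordinates R X + t. Camera axes: x right, y down, z forward; pixel columns grow to the right and rows downward; lengths in mm; the calibration is good to about 2 mm. A picture is of the moment at which its call begins: read the wrist's pose just before it. camera_model takes no time and is no camera call; for the wrist camera it gives the pose at the moment of the call.
- env.job_done(): hands the job in, once; it reports no verdict.
The state is a dict: "t": time; "joints": joint angles; "qvel": joint speeds; "tau": joint torques, N m; "eef_pos": TCP position; "tcp_rot": TCP orientation; "ft_force": force on the tool from outside, world axes, zero at the start; "moment": the same for the moment, N m; "opening": opening from 0.0 (shut) to 1.0 (fully open).
Only numpy, scipy, OpenCV 4.12 (cv2) and the standard library are available. Lean on these libraries where they do the work, as an engineer would, in place of code of your own. Each camera call takes 0.05 s, during which the arm holds its last target.

## Working session

There is one attempt and no reset: what is moved stays moved. The work goes in short steps, Python scripts to look and compute and a tool call to move; the robot and the scene stay as the last step left them, time stands still between calls to the robot, and variables do not carry over. Pictures are saved under pics/ and viewed, and the job is handed in when it is done.

Besides the shell and the picture viewer there is one more tool, called as a command line: name --argument value ..., lists and objects as JSON in quotes. drive_tool: Moves the arm, as the interface text tells. Its arguments: {"type":"object","properties":{"steps":{"type":"array","items":{"type":"object","properties":{"slide":{"type":"array","items":{"type":"number"}},"dr":{"type":"array","items":{"type":"number"}},"fingers":{"type":"number"}}}}},"required":["steps"]}

```bash
ls; mkdir -p pics; python3 - <<'E'
from cell import env, optics
import cv2
s=env.state(); print(s)
for n in ['scene','top','wrist']:
    m=optics.camera_model(n); print(n,m)
    im=optics.read_camera(n); cv2.imwrite(f'pics/{n}0.png',im[:,:,::-1])
E
```

```text
pics
{'t': 0.0, 'joints': array([ 1.05844522e+00,  4.91533501e-01,  1.55944816e+00,  1.11166299e-05,
        1.09170442e+00, -1.05563021e-01]), 'qvel': array([ 0.00092641,  0.00048598,  0.00027514, -0.00129489, -0.00053478,
       -0.00160173]), 'tau': array([ 7.41007341e-06, -6.12638211e+01, -2.58161849e+01,  6.91620377e-02,
        4.84308426e-02, -6.50212428e-05]), 'eef_pos': array([247.12323929, 573.80241324, 214.07838488]), 'tcp_rot': array([-1.57188263e+00,  1.25015796e-04, -4.06793279e-01]), 'ft_force': array([0.63859389, 0.70082018, 0.15496159]), 'moment': array([ 0.05937786, -0.00680764,  0.00080663]), 'opening': 0.9976110745349631}
scene {'mtx': array([[396.03099409,   0.        , 280.86601594],
       [  0.        , 396.03099409, 210.05037625],
       [  0.        ,   0.        ,   1.        ]]), 'R': array([[-0.61561316,  0.78802205,  0.00645641],
       [ 0.49652544,  0.39422826, -0.7733347 ],
       [-0.6119501 , -0.47286925, -0.6339651 ]]), 't': array([ 345.90711267, -268.91675347, 1448.4984959 ])}
top {'mtx': array([[400.96214138,   0.        , 281.59178473],
       [  0.        , 400.96214138, 206.58826562],
       [  0.        ,   0.        ,   1.        ]]), 'R': array([[-0.00110957, -0.99984009, -0.01784815],
       [-0.99156479,  0.00341328, -0.12956701],
       [ 0.12960721,  0.01755383, -0.99141002]]), 't': array([ 56.62912576, 610.39770194, 976.21964198])}
wrist {'mtx': array([[289.5790007 ,   0.        , 279.74316517],
       [  0.        , 289.5790007 , 209.86381929],
       [  0.        ,   0.        ,   1.        ]]), 'R': array([[ 3.97247661e-01,  9.17711167e-01, -7.14496761e-04],
       [ 8.77012454e-01, -3.79400980e-01,  2.94794931e-01],
       [ 2.70265519e-01, -1.17733219e-01, -9.55560274e-01]]), 't': array([-624.41761206,  -31.80300424,  393.26243591])}
```

View pics/scene0.png

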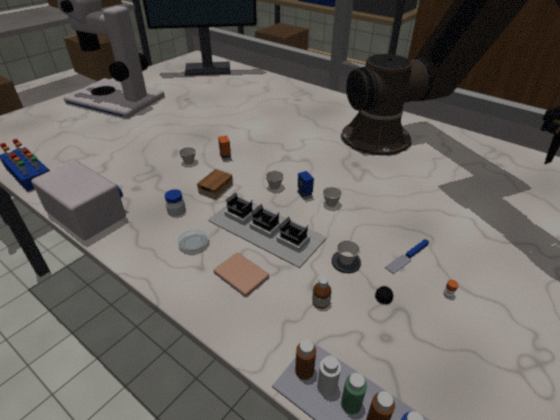

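View pics/top0.png

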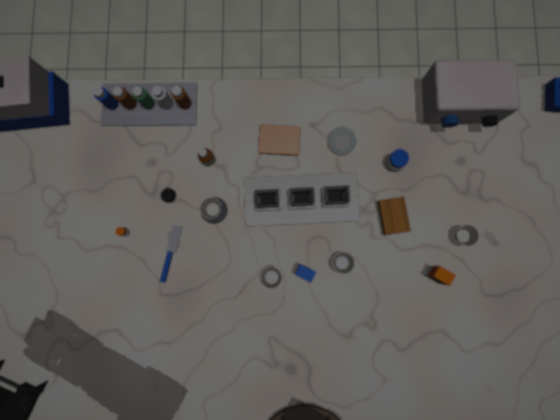

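View pics/wrist0.png

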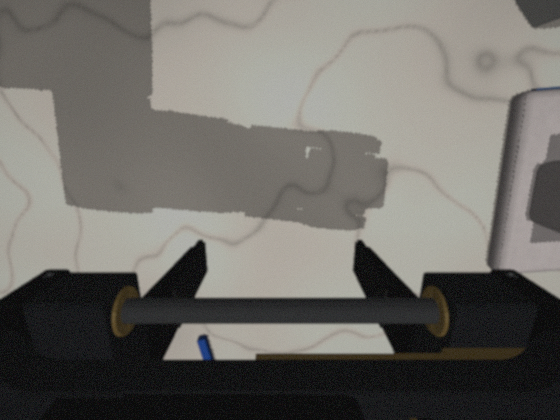

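```bash
cat > h.py <<'E'
from cell import env, optics
import cv2, numpy as np
from scipy.spatial.transform import Rotation as Ro
np.set_printoptions(precision=2,suppress=True)
def w(m,u,v,z):
    K,R,t=m['mtx'],m['R'],m['t']
    d=R.T@np.linalg.solve(K,[u,v,1.]); c=-R.T@t
    return c+d*(z-c[2])/d[2]
def px(m,X):
    p=m['mtx']@(m['R']@np.asarray(X,float)+m['t']); return p[:2]/p[2]
def crop(im,x0,y0,x1,y1,f,name):
    c=cv2.resize(im[y0:y1,x0:x1],None,fx=f,fy=f,interpolation=cv2.INTER_CUBIC)
    c=cv2.convertScaleAbs(c,alpha=1.3,beta=10)
    for i in range(0,(x1-x0),10):
        cv2.putText(c,str(x0+i),(i*f,8),0,.28,(255,0,0),1); cv2.line(c,(i*f,0),(i*f,4),(255,0,0),1)
    for i in range(0,(y1-y0),10):
        cv2.putText(c,str(y0+i),(0,i*f+4),0,.28,(255,0,0),1)
    cv2.imwrite(name,c[:,:,::-1])
def pose():
    s=env.state(); R=Ro.from_euler('xyz',s['tcp_rot']).as_matrix(); return s['eef_pos'],R,s
E
python3 - <<'E'
from h import *
im=cv2.imread('pics/top0.png')[:,:,::-1]
crop(im,235,170,375,290,5,'pics/t1.png')
crop(im,360,180,490,290,5,'pics/t2.png')
crop(im,110,140,240,290,4,'pics/t3.png')
E
```

```text
(no output)
```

View pics/t1.png

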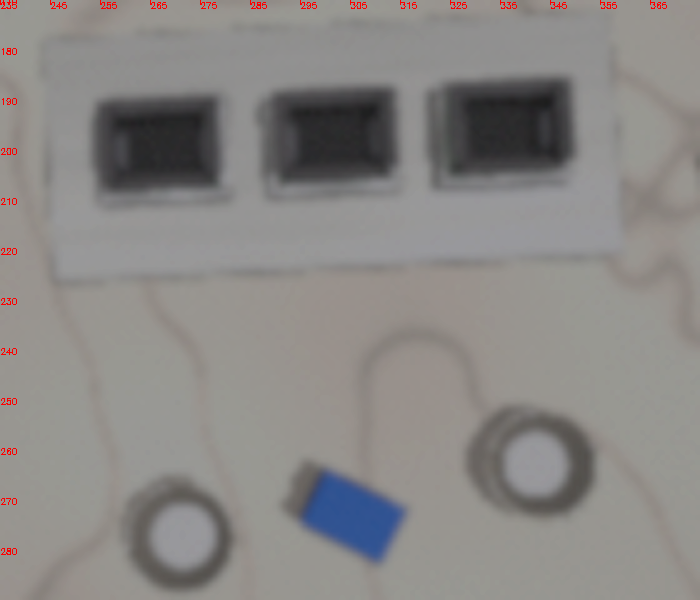

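View pics/t2.png

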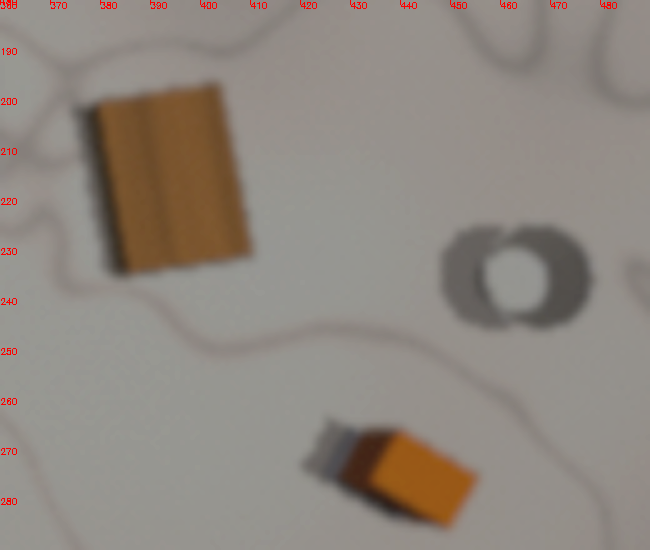

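View pics/t3.png

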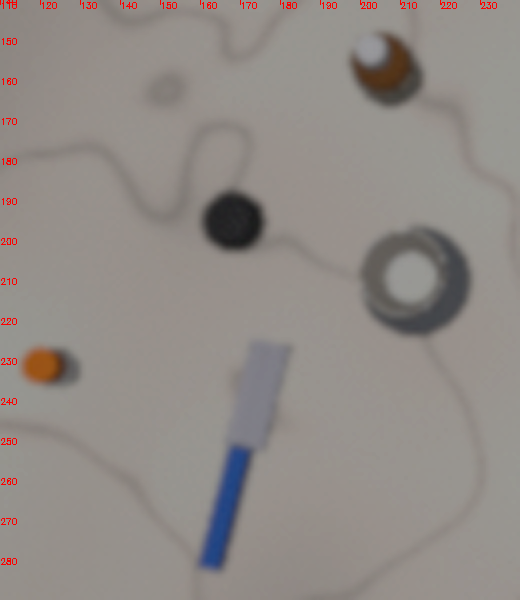

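```bash
python3 - <<'E'
from h import *
m=optics.camera_model('top')
for n,P,z in [('blue',[(300,264),(316.4,272.2),(311,282.6),(294.6,274.2)],70),('orange',[(440,266),(455.6,275),(450,285.8),(434,276.6)],70),
 ('holder',[(380,200.5),(403.5,197),(410.2,231),(386,234.5)],37),('plate',[(243.6,178),(356,174),(359,221),(246,226)],3),
 ('cups floor',[(271.5,277),(342.3,262.8),(463.5,235.5)],12),('cup rim',[(271.3,277.4),(343.,263.2)],42),('stand floor',[(212.5,209)],20),('standrim',[(211,208)],50),
 ('spat blade',[(172.5,225),(182.5,226.5),(176,252.5),(166.5,251)],3),('spat handle',[(168.5,251.5),(173,252),(160,281.5),(165.5,282.5)],14),
 ('dock frame',[(255,211),(281,210)],18)]:
    Q=np.array([w(m,u,v,z) for u,v in P]); print(n,Q[:,:2].tolist(),'c',Q.mean(0)); 
    if len(P)==4: print('  edges',np.linalg.norm(np.roll(Q,-1,0)-Q,axis=1), np.degrees(np.arctan2(*( (np.roll(Q,-1,0)-Q)[:,[1,0]].T))))
mw=optics.camera_model('wrist'); p,R,s=pose(); c=-mw['R'].T@mw['t']; print('cam',c, 'tool frame off',R.T@(c-p)); print(R); print(R.T@mw['R'].T)
E
```

```text
blue [[466.76940537147976, 10.445439502625216], [447.211797654477, -28.83159089518393], [422.5990194917786, -15.598736566380317], [442.48912630677637, 23.599007513082917]] c [444.77  -2.6   70.  ]
  edges [43.88 27.94 43.96 27.61] [-116.47  151.74   63.1   -28.45]
orange [[461.7254873343325, -324.83194378020613], [440.4319712722093, -360.7304800220827], [415.0741438426293, -346.0539782104128], [436.6820189568267, -309.2917671738304]] c [ 438.48 -335.23   70.  ]
  edges [41.74 29.3  42.64 29.47] [-120.67  149.94   59.55  -31.82]
holder [[625.6632783684248, -194.41189684336013], [634.414804915414, -254.07557408838005], [548.0735666085861, -267.31693487682094], [539.431423081438, -206.57394972194857]] c [ 586.9  -230.59   37.  ]
  edges [60.3  87.35 61.35 87.09] [ -81.66 -171.28   98.1     8.03]
plate [[692.3704976232518, 156.81240141484986], [701.7373194011325, -141.25271069846113], [576.8001962394553, -145.9166774235857], [564.4931831358206, 149.09077052463408]] c [633.85   4.68   3.  ]
  edges [298.21 125.02 295.26 128.11] [ -88.2  -177.86   92.39    3.46]
cups floor [[433.3209437844
[... 546 characters left out ...]
7633925, 355.8229611667647]] c [531.71 336.26   3.  ]
  edges [26.8  69.37 25.3  69.15] [-98.61 167.61  81.09 -11.15]
spat handle [[498.26416109658066, 347.2445840973691], [496.9674208541821, 335.5495153867438], [422.1771738884213, 366.34211787770386], [419.66378872415237, 352.1369340493646]] c [459.27 350.32  14.  ]
  edges [11.77 80.88 14.43 78.75] [ -96.33  157.62 -100.03   -3.56]
dock frame [[602.1421714916069, 124.53970338862834], [604.5300922873326, 57.17783301053892]] c [603.34  90.86  18.  ]
cam [169.66 607.28 384.79] tool frame off [ -84.45 -170.61   -0.12]
[[ 0.92 -0.    0.4 ]
 [-0.4  -0.    0.92]
 [-0.   -1.   -0.  ]]
[[ 0.    0.96  0.29]
 [-0.   -0.29  0.96]
 [ 1.   -0.   -0.  ]]
```

```bash
cat > go.py <<'E'
from h import *
import sys
def go(x,y,z,a=None,show=True):
    p,R,s=pose()
    d=R.T@(np.array([x,y,z])-p)/1000
    if a is None: rv=np.zeros(3)
    else:
        a=np.radians(a); Z=np.array([np.cos(a),np.sin(a),0]); Y=np.array([0,0,-1.]); X=np.cross(Y,Z)
        rv=Ro.from_matrix(R.T@np.stack([X,Y,Z],1)).as_rotvec()
    za=np.degrees(np.arctan2(R[1,2],R[0,2]))
    print('t %.2f'%s['t'],'p',p,'za %.2f'%za,'F',s['ft_force'],'op %.1f'%(s['opening']*95.1),'j',s['joints'])
    print('slide',[round(float(v),4) for v in d],'dr',[round(float(v),4) for v in rv])
if __name__=='__main__':
    go(*map(float,sys.argv[1:]))
E
python3 go.py 444.8 -2.6 150 -27.2
```

```text
t 0.15 p [247.2  573.84 214.18] za 66.69 F [ 0.55  1.07 -0.44] op 95.1 j [ 1.06  0.49  1.56  0.    1.09 -0.11]
slide [0.4096, 0.0645, -0.4512] dr [0.0007, 1.6387, 0.0006]
```

drive_tool --steps '[{"slide": [0.41, 0.03, -0.451], "dr": [0, 1.64, 0], "fingers": 0.06}, {"slide": [0.41, 0.03, -0.451], "dr": [0, 1.64, 0], "fingers": 0.06}, {"slide": [0.41, 0.03, -0.451], "dr": [0, 1.64, 0], "fingers": 0.06}, {"slide": [0.41, 0.03, -0.451], "dr": [0, 1.64, 0], "fingers": 0.06}, {"slide": [0.41, 0.03, -0.451], "dr": [0, 1.64, 0], "fingers": 0.06}]'

```text
t: 0.57
eef_pos: [314.9, 375.4, 204.2]
tcp_rot: [-1.571, -0.0, -1.037]
ft_force: [0.8, 0.2, -0.1]
opening: 0.707
```

```bash
python3 go.py 444.8 -2.6 150 -27.2
```

```text
t 0.57 p [314.88 375.42 204.19] za 30.57 F [ 0.77  0.15 -0.09] op 67.3 j [ 0.74  0.31  1.89 -0.    0.93  0.2 ]
slide [0.3916, 0.0542, -0.0804] dr [0.0001, 1.0082, 0.0001]
```

drive_tool --steps '[{"slide": [0.392, 0.054, -0.08], "dr": [0, 1.01, 0], "fingers": 0.06}, {"slide": [0.392, 0.054, -0.08], "dr": [0, 1.01, 0], "fingers": 0.06}, {"slide": [0.392, 0.054, -0.08], "dr": [0, 1.01, 0], "fingers": 0.06}, {"slide": [0.392, 0.054, -0.08], "dr": [0, 1.01, 0], "fingers": 0.06}, {"slide": [0.392, 0.054, -0.08], "dr": [0, 1.01, 0], "fingers": 0.06}]'

```text
t: 0.98
eef_pos: [383.4, 180.6, 176.4]
tcp_rot: [-1.57, 0.0, -1.663]
ft_force: [1.2, -0.4, -0.2]
opening: 0.631
```

```bash
python3 go.py 444.8 -2.6 150 -27.2
```

```text
t 0.98 p [383.42 180.6  176.4 ] za -5.26 F [ 1.2  -0.37 -0.22] op 60.1 j [0.28 0.26 2.07 0.   0.81 0.38]
slide [0.1768, 0.0264, 0.0779] dr [-0.0003, 0.3829, -0.0003]
```

drive_tool --steps '[{"slide": [0.177, 0.026, 0.078], "dr": [0, 0.383, 0], "fingers": 0.06}, {"slide": [0.177, 0.026, 0.078], "dr": [0, 0.383, 0], "fingers": 0.06}, {"slide": [0.177, 0.026, 0.078], "dr": [0, 0.383, 0], "fingers": 0.06}, {"slide": [0.177, 0.026, 0.078], "dr": [0, 0.383, 0], "fingers": 0.06}, {"slide": [0.177, 0.026, 0.078], "dr": [0, 0.383, 0], "fingers": 0.06}]'

```text
t: 1.4
eef_pos: [446.5, -3.6, 150.1]
tcp_rot: [-1.571, -0.0, -2.042]
ft_force: [0.7, 0.5, -0.9]
opening: 0.63
```

drive_tool --steps '[{"slide": [0, 0, 0], "fingers": 0.06}, {"slide": [0, 0, 0], "fingers": 0.06}, {"slide": [0, 0, 0], "fingers": 0.06}]'

```text
invalid input
```

```bash
python3 go.py 444.8 -2.6 150 -27.2; python3 - <<'E'
from h import *
m=optics.camera_model('wrist'); im=optics.read_camera('wrist'); cv2.imwrite('pics/w1.png',im[:,:,::-1])
p,R,s=pose(); print('tcp px',px(m,p))
for c in [(466.8,10.4),(447.2,-28.8),(422.6,-15.6),(442.5,23.6)]: print(px(m,[*c,70]))
t=optics.camera_model('top'); im=optics.read_camera('top'); cv2.imwrite('pics/top1.png',im[:,:,::-1])
E
```

```text
t 1.40 p [446.46  -3.62 150.1 ] za -27.02 F [ 0.73  0.47 -0.93] op 59.9 j [-0.16  0.33  2.06 -0.    0.75  0.32]
slide [-0.0002, 0.0001, -0.0019] dr [-0.0002, 0.0031, 0.0]
tcp px [284.79 257.4 ]
[293.82 193.23]
[293.6  238.82]
[263.74 238.29]
[262.75 192.5 ]
```

View pics/w1.png

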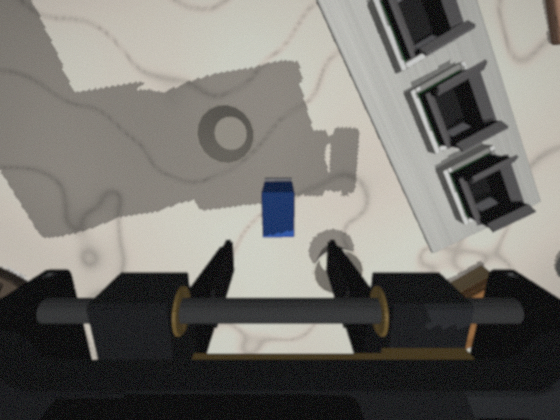

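```bash
python3 - <<'E'
from h import *
im=cv2.imread('pics/w1.png')[:,:,::-1]
crop(im,230,160,330,260,6,'pics/w1c.png')
crop(im,380,0,560,220,4,'pics/w1d.png')
E
```

```text
(no output)
```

View pics/w1c.png

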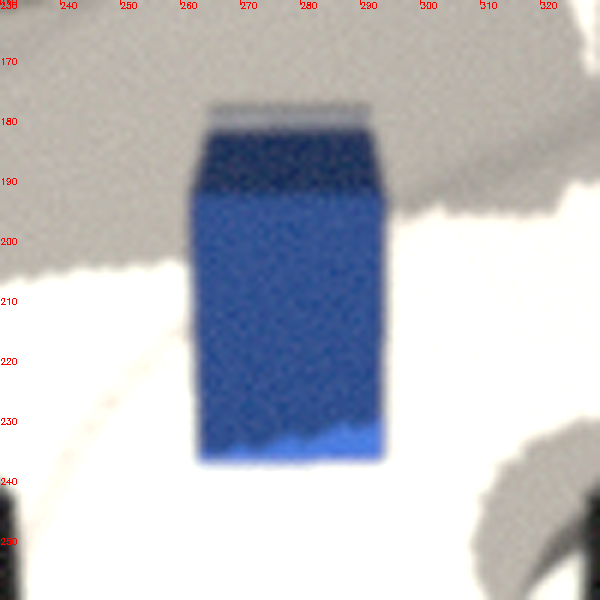

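View pics/w1d.png

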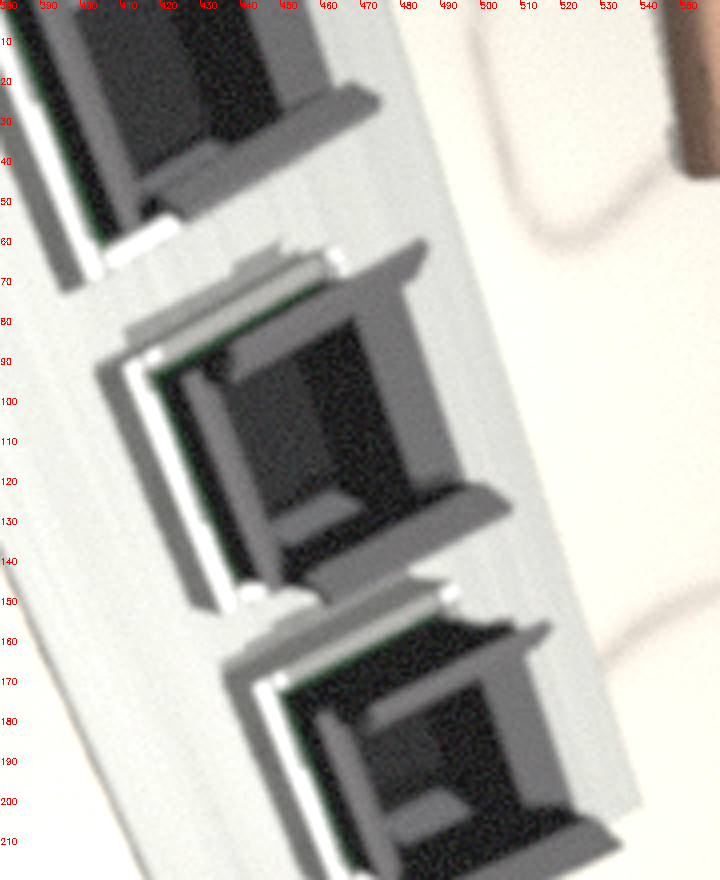

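```bash
python3 - <<'E'
from h import *
m=optics.camera_model('wrist')
Q=np.array([w(m,u,v,70) for u,v in [(262,192),(294,192),(294,236.8),(263.1,236.8)]])
d=np.roll(Q,-1,0)-Q
print(Q,Q.mean(0),np.linalg.norm(d,axis=1),np.degrees(np.arctan2(d[:,1],d[:,0])))
E
```

```text
[[442.58  24.11  70.  ]
 [467.86  11.11  70.  ]
 [448.8  -27.3   70.  ]
 [423.19 -14.14  70.  ]] [445.61  -1.55  70.  ] [28.42 42.89 28.8  42.88] [ -27.21 -116.39  152.79   63.11]
```

```bash
python3 go.py 445.3 -2.0 44 -27
```

```text
t 1.50 p [446.86  -3.87 149.9 ] za -27.12 F [ 0.28 -0.22  0.85] op 60.1 j [-0.16  0.33  2.05 -0.    0.75  0.32]
slide [-0.001, 0.1059, -0.0022] dr [0.0001, -0.0021, 0.0002]
```

drive_tool --steps '[{"slide": [-0.001, 0.04, -0.002], "dr": [0, 0, 0], "fingers": 0.06}, {"slide": [-0.001, 0.07, -0.002], "dr": [0, 0, 0], "fingers": 0.06}, {"slide": [-0.001, 0.095, -0.002], "dr": [0, 0, 0], "fingers": 0.06}, {"slide": [-0.001, 0.106, -0.002], "dr": [0, 0, 0], "fingers": 0.06}, {"slide": [-0.001, 0.106, -0.002], "dr": [0, 0, 0], "fingers": 0.06}]'

```text
t: 1.92
eef_pos: [443.1, 2.0, 42.5]
tcp_rot: [-1.575, -0.001, -2.039]
ft_force: [0.2, -0.2, -0.8]
opening: 0.629
```

drive_tool --steps '[{"slide": [0, 0, 0], "dr": [0, 0, 0], "fingers": 0.02}, {"slide": [0, 0, 0], "dr": [0, 0, 0], "fingers": 0.02}, {"slide": [0, 0, 0], "dr": [0, 0, 0], "fingers": 0.02}, {"slide": [0, 0, 0], "dr": [0, 0, 0], "fingers": 0.02}, {"slide": [0, 0, 0], "dr": [0, 0, 0], "fingers": 0.02}]'

```text
t: 2.33
eef_pos: [444.9, 1.2, 45.3]
tcp_rot: [-1.569, 0.001, -2.04]
ft_force: [0.3, -0.2, 0.7]
opening: 0.334
```

```bash
python3 go.py 445.3 -2.0 44 -27
```

```text
t 2.33 p [444.86   1.23  45.27] za -26.87 F [ 0.34 -0.16  0.73] op 31.8 j [-0.15  0.53  2.15  0.    0.46  0.32]
slide [0.0027, 0.0013, 0.0019] dr [-0.0015, 0.0023, -0.0006]
```

drive_tool --steps '[{"slide": [0, 0, 0], "dr": [0, 0, 0], "fingers": 0.02}, {"slide": [0, 0, 0], "dr": [0, 0, 0], "fingers": 0.02}]'

```text
t: 2.5
eef_pos: [444.9, 1.2, 45.0]
tcp_rot: [-1.57, 0.001, -2.04]
ft_force: [2.1, 0.6, 3.5]
opening: 0.315
```

```bash
python3 go.py 445.3 -2.0 44 -27; python3 - <<'E'
from h import *
m=optics.camera_model('wrist'); im=optics.read_camera('wrist'); cv2.imwrite('pics/w2.png',im[:,:,::-1])
p,R,s=pose();print(p)
crop(im,220,170,360,300,5,'pics/w2c.png')
E
```

```text
t 2.50 p [444.92   1.17  45.03] za -26.88 F [2.12 0.55 3.47] op 30.0 j [-0.15  0.53  2.15  0.    0.46  0.32]
slide [0.0027, 0.001, 0.0018] dr [-0.0013, 0.0021, -0.0006]
[444.95   1.14  44.98]
```

View pics/w2c.png

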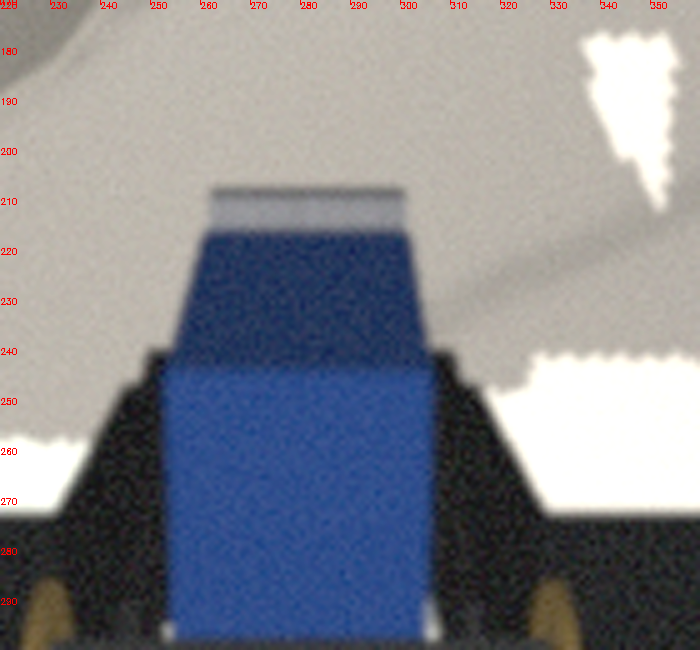

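```bash
python3 - <<'E'
from h import *
m=optics.camera_model('wrist');p,R,s=pose()
q=w(m,279.5,243.6,70); print(q, R.T@(q-p))
q=w(m,279.5,297.5,70); print(q, R.T@(q-p))
for u in (252.3,306.5): print(R.T@(w(m,u,246,70)-p))
E
```

```text
[452.91  18.91  70.  ] [-19.45 -25.01  -0.9 ]
[437.5  -11.34  70.  ] [ 14.49 -25.03  -0.97]
[-18.06 -25.03 -15.79]
[-18.   -24.99  13.87]
```

```bash
python3 go.py 560 -50 170 2; python3 go.py 632 -66 170 2
```

```text
t 2.55 p [444.95   1.14  44.98] za -26.88 F [1.06 1.13 7.94] op 29.9 j [-0.15  0.53  2.15  0.    0.46  0.32]
slide [-0.0065, -0.1249, 0.1259] dr [-0.0014, -0.504, -0.0002]
t 2.55 p [444.95   1.14  44.98] za -26.88 F [1.06 1.13 7.94] op 29.9 j [-0.15  0.53  2.15  0.    0.46  0.32]
slide [-0.0247, -0.1247, 0.1974] dr [-0.0014, -0.504, -0.0002]
```

drive_tool --steps '[{"slide": [0, -0.03, 0], "dr": [0, 0, 0], "fingers": 0.02}, {"slide": [0, -0.07, 0], "dr": [0, 0, 0], "fingers": 0.02}, {"slide": [0, -0.11, 0], "dr": [0, 0, 0], "fingers": 0.02}, {"slide": [0, -0.125, 0.03], "dr": [0, -0.1, 0], "fingers": 0.02}, {"slide": [-0.006, -0.125, 0.06], "dr": [0, -0.2, 0], "fingers": 0.02}]'

```text
t: 2.97
eef_pos: [501.9, -21.1, 174.0]
tcp_rot: [-1.564, 0.001, -1.835]
ft_force: [0.7, 1.2, -0.5]
opening: 0.317
```

```bash
python3 go.py 632 -66 170 2
```

```text
t 2.97 p [501.9  -21.1  174.05] za -15.13 F [ 0.67  1.17 -0.49] op 30.1 j [-0.17  0.37  1.91 -0.    0.86  0.09]
slide [0.0094, 0.0049, 0.1373] dr [-0.0065, -0.2991, 0.0004]
```

drive_tool --steps '[{"slide": [0.005, 0.004, 0.04], "dr": [0, -0.1, 0], "fingers": 0.02}, {"slide": [0.009, 0.004, 0.08], "dr": [0, -0.2, 0], "fingers": 0.02}, {"slide": [0.009, 0.004, 0.12], "dr": [0, -0.3, 0], "fingers": 0.02}, {"slide": [0.009, 0.004, 0.137], "dr": [0, -0.3, 0], "fingers": 0.02}, {"slide": [0.009, 0.004, 0.137], "dr": [0, -0.3, 0], "fingers": 0.02}]'

```text
t: 3.38
eef_pos: [633.0, -66.9, 164.5]
tcp_rot: [-1.57, -0.0, -1.54]
ft_force: [0.2, -0.3, -1.7]
opening: 0.314
```

drive_tool --steps '[{"slide": [0, 0, 0], "dr": [0, 0, 0], "fingers": 0.02}, {"slide": [0, 0, 0], "dr": [0, 0, 0], "fingers": 0.02}]'

```text
t: 3.55
eef_pos: [629.4, -65.4, 165.1]
tcp_rot: [-1.572, 0.0, -1.54]
ft_force: [-1.1, -0.2, -0.1]
opening: 0.319
```

```bash
python3 go.py 632 -66 170 2; python3 - <<'E'
from h import *
import pickle
m=optics.camera_model('wrist'); p,R,s=pose(); im=optics.read_camera('wrist'); cv2.imwrite('pics/w3.png',im[:,:,::-1])
pickle.dump((m,p,R),open('m3.pkl','wb'))
crop(im,200,60,360,200,5,'pics/w3c.png')
E
```

```text
t 3.55 p [629.38 -65.39 165.06] za 1.76 F [-1.12 -0.22 -0.13] op 30.3 j [-0.21  0.55  1.59  0.    1.   -0.24]
slide [0.0007, -0.0049, 0.0026] dr [0.0015, -0.0041, -0.0004]
```

View pics/w3.png

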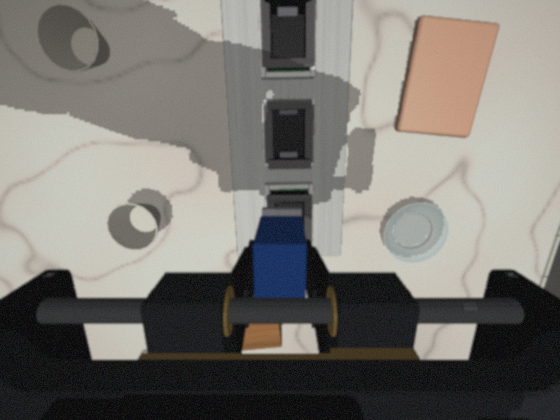

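View pics/w3c.png

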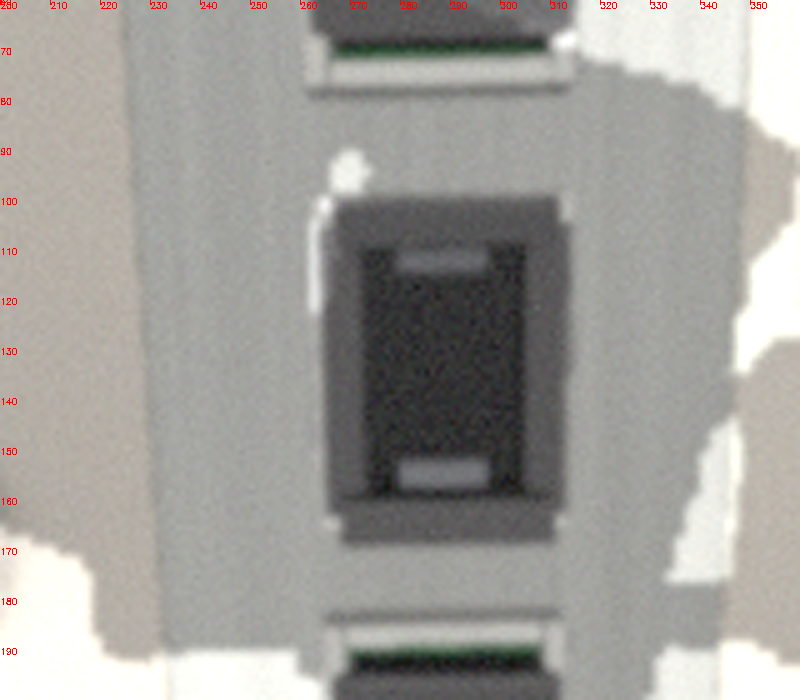

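```bash
python3 - <<'E'
from h import *
import pickle
m,p,R=pickle.load(open('m3.pkl','rb'))
def f(n,u,v,z):
    q=w(m,u,v,z); print(n,q,'tool',R.T@(q-p)); return q
a=f('far lip',289.2,99.3,60.5);b=f('near lip',289.6,168.5,60.5);print((a+b)/2,b-a)
a=f('far pawl',288.5,112,22);b=f('near pawl',288.5,154.5,22);print((a+b)/2,b-a)
a=f('L',265.3,130,44.5);b=f('R',313.8,130,44.5);print((a+b)/2,b-a)
a=f('Lf',272.8,130,12);b=f('Rf',304.8,130,12);print((a+b)/2,b-a)
a=f('L60',267.5,100,60.5);b=f('R60',311.8,100,60.5);print((a+b)/2,b-a)
a=f('plL',226,90,3);b=f('plL2',232,180,3);print('ang',np.degrees(np.arctan2(*(b-a)[[0,1]])))
f('topedge next',265,182.5,18)
f('frame of far dock near edge',288,77.5,18)
for u,v in [(255,243),(308,243)]: print('cart', R.T@(w(m,u,v,190)-p))
E
```

```text
far lip [633.85  36.85  60.5 ] tool [-102.    104.6     7.77]
near lip [636.61 -24.8   60.5 ] tool [-40.3  104.57   8.64]
[635.23   6.02  60.5 ] [  2.76 -61.65   0.  ]
far pawl [634.63  27.2   22.  ] tool [-92.32 143.09   8.32]
near pawl [636.27 -15.88  22.  ] tool [-49.21 143.07   8.63]
[635.45   5.66  22.  ] [  1.64 -43.08   0.  ]
L [612.18   9.39  44.5 ] tool [-75.22 120.62 -14.7 ]
R [659.19  10.76  44.5 ] tool [-75.14 120.55  32.33]
[635.69  10.07  44.5 ] [47.01  1.37  0.  ]
Lf [618.68   8.61  12.  ] tool [-74.23 153.11  -8.18]
Rf [653.15   9.61  12.  ] tool [-74.17 153.06  26.31]
[635.91   9.11  12.  ] [34.48  1.    0.  ]
L60 [614.56  35.7   60.5 ] tool [-101.46  104.63  -11.54]
R60 [653.98  36.84  60.5 ] tool [-101.38  104.57   27.89]
[634.27  36.27  60.5 ] [39.42  1.14  0.  ]
plL [567.66  48.02   3.  ] tool [-115.18  162.2   -57.95]
plL2 [572.16 -49.24   3.  ] tool [-17.84 162.16 -56.44]
ang 177.3511858439479
topedge next [611.36 -47.93  18.  ] tool [-17.94 147.1  -17.24]
frame of far dock near edge [632.99  60.17  18.  ] tool [-125.33  147.11    7.7 ]
cart [-20.13 -24.91 -14.26]
cart [-20.11 -24.95  14.66]
```

```bash
python3 - <<'E'
from h import *
im=cv2.imread('pics/w3.png')[:,:,::-1]
crop(im,225,195,345,305,6,'pics/w3e.png')
E
```

```text
(no output)
```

View pics/w3e.png

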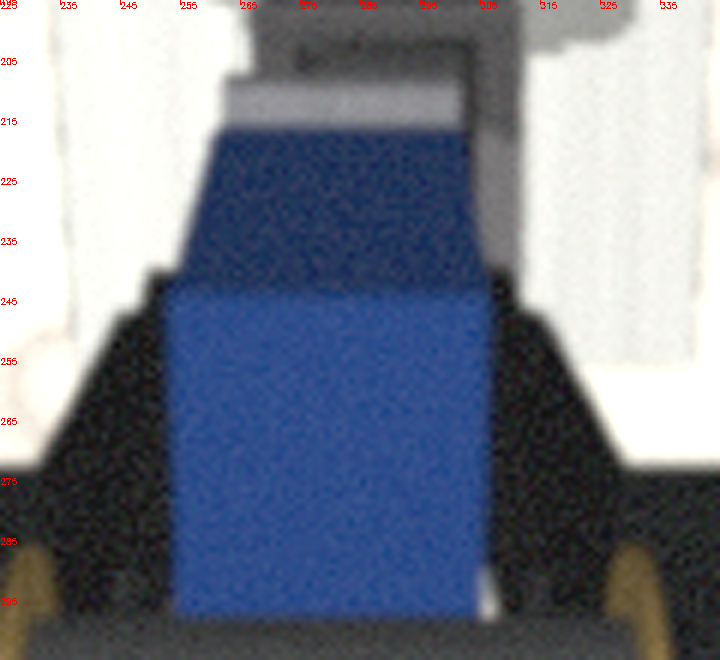

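```bash
python3 - <<'E'
from h import *
im=cv2.imread('pics/top0.png')[:,:,::-1]
crop(im,245,170,305,220,12,'pics/t4.png')
crop(im,280,170,340,220,12,'pics/t5.png')
im=cv2.imread('pics/top1.png')[:,:,::-1]
crop(im,245,170,355,300,5,'pics/t6.png')
E
```

```text
(no output)
```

View pics/t5.png

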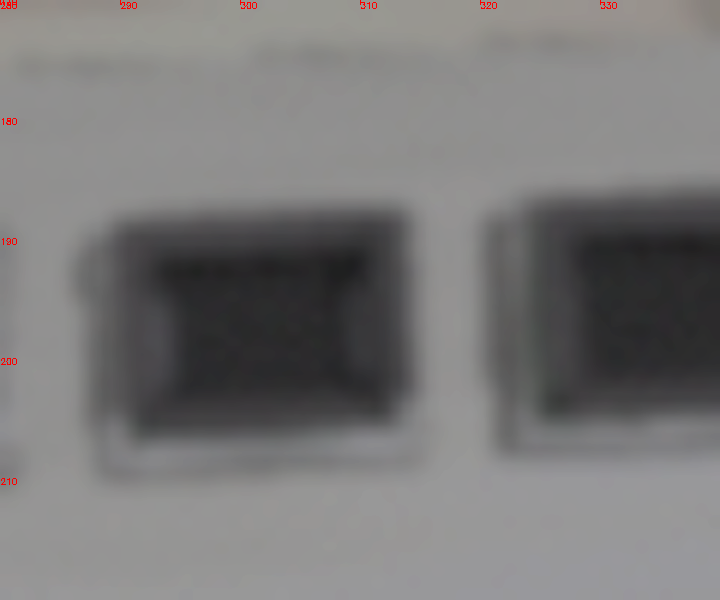

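View pics/t6.png

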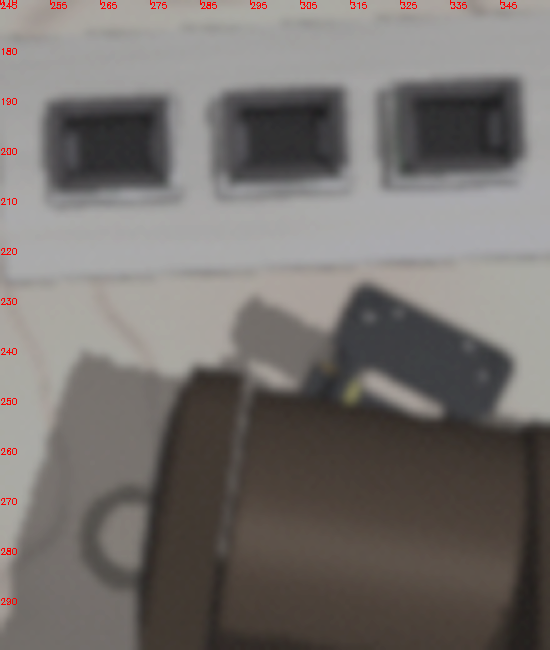

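```bash
python3 - <<'E'
from h import *
m=optics.camera_model('top')
a=w(m,289.6,197,60.5);b=w(m,313.8,196,60.5);print((a+b)/2,a-b)
a=w(m,301.5,187.9,44.5);b=w(m,302,205.8,44.5);print((a+b)/2,a-b)
a=w(m,301.5,190.3,12);b=w(m,302,204,12);print((a+b)/2,a-b)
E
```

```text
[633.03   4.79  60.5 ] [-2.28 60.23  0.  ]
[634.7    4.13  44.5 ] [45.82  0.91  0.  ]
[638.93   3.06  12.  ] [36.2   1.03  0.  ]
```

```bash
python3 go.py 707 5 165 92;
```

```text
t 3.60 p [629.34 -65.31 165.4 ] za 1.77 F [-0.08  0.19 -1.41] op 30.3 j [-0.21  0.55  1.59  0.    1.   -0.24]
slide [-0.0679, 0.0003, 0.0798] dr [0.0005, -1.5748, -0.0011]
```

drive_tool --steps '[{"slide": [-0.068, 0, 0.08], "dr": [0, -1.575, 0], "fingers": 0.02}, {"slide": [-0.068, 0, 0.08], "dr": [0, -1.575, 0], "fingers": 0.02}, {"slide": [-0.068, 0, 0.08], "dr": [0, -1.575, 0], "fingers": 0.02}, {"slide": [-0.068, 0, 0.08], "dr": [0, -1.575, 0], "fingers": 0.02}, {"slide": [-0.068, 0, 0.08], "dr": [0, -1.575, 0], "fingers": 0.02}]'

```text
t: 4.02
eef_pos: [708.0, 6.5, 165.4]
tcp_rot: [-1.571, 0.0, -0.907]
ft_force: [-0.2, 0.4, -1.4]
opening: 0.317
```

```bash
python3 go.py 707 5 165 92;
```

```text
t 4.02 p [708.     6.45 165.38] za 38.05 F [-0.21  0.38 -1.37] op 30.2 j [-0.08  0.66  1.38  0.    1.1  -0.75]
slide [0.0005, 0.0004, -0.0017] dr [0.0001, -0.9416, -0.0005]
```

drive_tool --steps '[{"slide": [0, 0, 0], "dr": [0, -0.942, 0], "fingers": 0.02}, {"slide": [0, 0, 0], "dr": [0, -0.942, 0], "fingers": 0.02}, {"slide": [0, 0, 0], "dr": [0, -0.942, 0], "fingers": 0.02}, {"slide": [0, 0, 0], "dr": [0, -0.942, 0], "fingers": 0.02}, {"slide": [0, 0, 0], "dr": [0, -0.942, 0], "fingers": 0.02}]'

```text
t: 4.43
eef_pos: [707.4, 5.1, 166.0]
tcp_rot: [-1.571, 0.0, -0.283]
ft_force: [-0.4, -0.9, -1.6]
opening: 0.314
```

drive_tool --steps '[{"slide": [0, 0, 0], "dr": [0, -0.317, 0], "fingers": 0.02}, {"slide": [0, 0, 0], "dr": [0, -0.317, 0], "fingers": 0.02}, {"slide": [0, 0, 0], "dr": [0, -0.317, 0], "fingers": 0.02}, {"slide": [0, 0, 0], "dr": [0, -0.317, 0], "fingers": 0.02}, {"slide": [0, 0, 0], "dr": [0, -0.317, 0], "fingers": 0.02}]'

```text
t: 4.85
eef_pos: [707.7, 5.0, 165.9]
tcp_rot: [-1.571, -0.0, 0.025]
ft_force: [-0.1, 0.6, -1.5]
opening: 0.317
```

```bash
cat > snap.py <<'E'
from h import *
import pickle,sys
n=sys.argv[1]
m=optics.camera_model('wrist'); p,R,s=pose(); im=optics.read_camera('wrist'); cv2.imwrite(f'pics/{n}.png',im[:,:,::-1])
pickle.dump((m,p,R),open(f'{n}.pkl','wb'))
print('t',s['t'],p,'za',np.degrees(np.arctan2(R[1,2],R[0,2])))
if len(sys.argv)>2:
    a=list(map(int,sys.argv[2:])); crop(im,*a,f'pics/{n}c.png')
E
python3 snap.py w4 200 60 360 200 5
```

```text
t 4.85 [707.7    5.02 165.93] za 91.42438096111134
```

View pics/w4c.png

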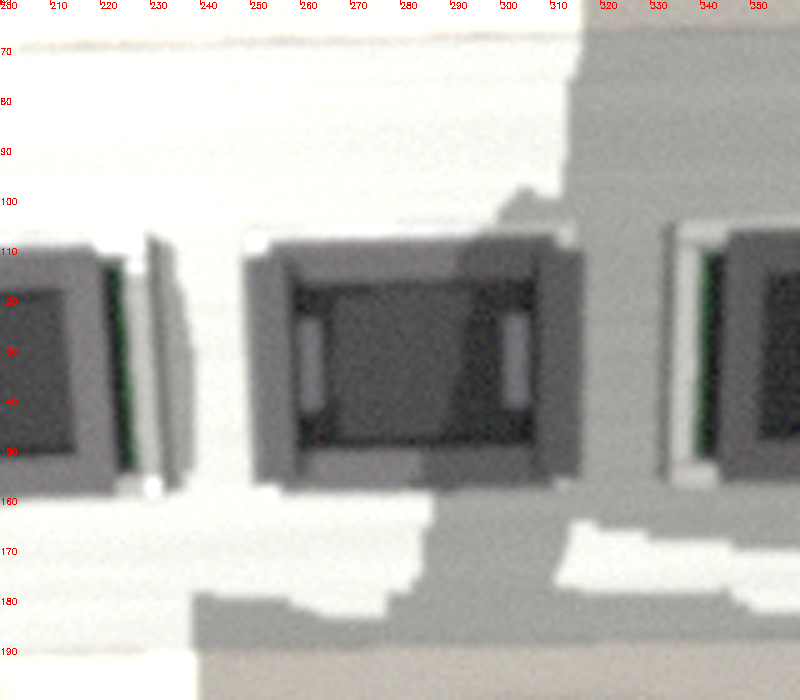

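```bash
python3 - <<'E'
from h import *
import pickle
m,p,R=pickle.load(open('w4.pkl','rb'))
def c(P,Q,z):
    a=w(m,*P,z);b=w(m,*Q,z); k=(a+b)/2; print(k,b-a,'tool',R.T@(k-p))
c((249.3,133),(316.6,133),60.5)
c((262.5,132),(303.2,132),22)
c((282.5,107.8),(283,157.5),44.5)
c((282.5,117),(283,149),12)
E
```

```text
[634.28   6.4   60.5 ] [-1.43 62.03  0.  ] tool [-73.37 105.42   3.19]
[634.8    6.74  22.  ] [-0.99 42.7   0.  ] tool [-72.85 143.92   3.51]
[635.16   6.41  44.5 ] [46.86  1.71  0.  ] tool [-72.49 121.42   3.18]
[636.48   6.78  12.  ] [33.54  1.42  0.  ] tool [-71.17 153.92   3.51]
```

```bash
python3 - <<'E'
from h import *
import pickle
im=cv2.imread('pics/w4.png')[:,:,::-1]
crop(im,225,195,345,305,6,'pics/w4e.png')
for n,top,bot in [('w3',(252.5,307.5,244),(262,302.2,208.3))]:
    m,p,R=pickle.load(open('m3.pkl','rb'))
    print(R.T@np.array([0,0,1.]), (m['R']@[0,0,1.]))
    for (a,b,v),h in ((top,26-.0),(bot,-44)):
        q=[R.T@(w(m,u,v,p[2]+h)-p) for u in (a,b)]; print(q)
E
```

```text
[-0. -1. -0.] [-0.    0.29 -0.96]
[array([-20.01, -25.97, -15.53]), array([-19.98, -26.01,  14.29])]
[array([-19.06,  44.03, -14.51]), array([-19.02,  43.98,  16.61])]
```

View pics/w4e.png

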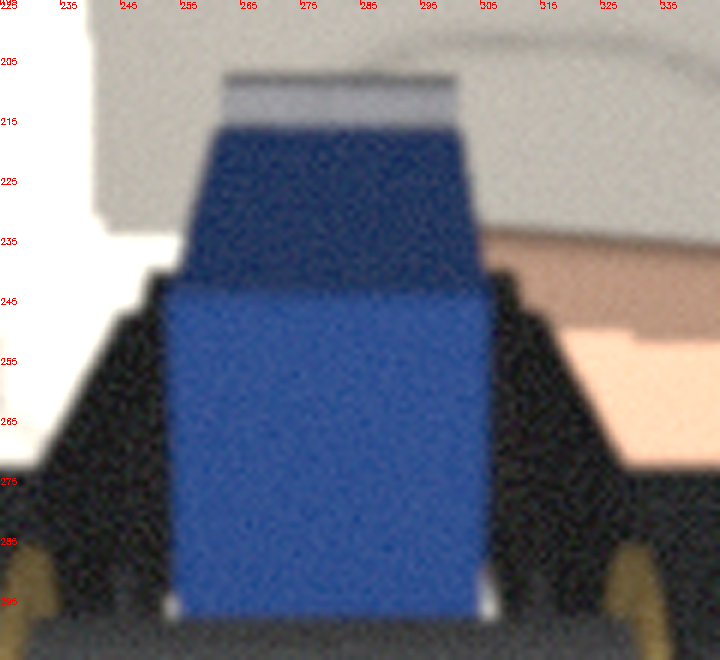

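```bash
python3 go.py 634.9 8.4 135 2.2
```

```text
t 4.90 p [707.83   4.96 165.9 ] za 91.41 F [ 0.04  0.51 -1.12] op 30.0 j [-0.09  0.66  1.38  0.    1.1  -1.68]
slide [-0.0728, 0.0309, 0.0052] dr [-0.0002, 1.5569, 0.0001]
```

drive_tool --steps '[{"slide": [-0.073, 0.03, 0.005], "dr": [0, 1.557, 0], "fingers": 0.02}, {"slide": [-0.073, 0.03, 0.005], "dr": [0, 1.557, 0], "fingers": 0.02}, {"slide": [-0.073, 0.03, 0.005], "dr": [0, 1.557, 0], "fingers": 0.02}, {"slide": [-0.073, 0.03, 0.005], "dr": [0, 1.557, 0], "fingers": 0.02}, {"slide": [-0.073, 0.03, 0.005], "dr": [0, 1.557, 0], "fingers": 0.02}]'

```text
t: 5.32
eef_pos: [634.5, 7.9, 135.8]
tcp_rot: [-1.571, 0.0, -0.606]
ft_force: [-0.1, -0.1, -0.7]
opening: 0.314
```

drive_tool --steps '[{"slide": [0, 0, 0], "dr": [0, 0.932, 0], "fingers": 0.02}, {"slide": [0, 0, 0], "dr": [0, 0.932, 0], "fingers": 0.02}, {"slide": [0, 0, 0], "dr": [0, 0.932, 0], "fingers": 0.02}, {"slide": [0, 0, 0], "dr": [0, 0.932, 0], "fingers": 0.02}, {"slide": [0, 0, 0], "dr": [0, 0.932, 0], "fingers": 0.02}]'

```text
t: 5.73
eef_pos: [634.9, 7.9, 135.7]
tcp_rot: [-1.571, 0.0, -1.231]
ft_force: [0.9, -0.3, -1.2]
opening: 0.313
```

```bash
python3 go.py 634.9 8.4 135 2.2
```

```text
t 5.73 p [634.92   7.87 135.7 ] za 19.44 F [ 0.86 -0.27 -1.15] op 29.8 j [-0.09  0.59  1.61  0.    0.94 -0.43]
slide [-0.0005, 0.0007, 0.0002] dr [-0.0001, 0.301, -0.0001]
```

drive_tool --steps '[{"slide": [0, 0, 0], "dr": [0, 0.3, 0], "fingers": 0.02}, {"slide": [0, 0, 0], "dr": [0, 0.3, 0], "fingers": 0.02}, {"slide": [0, 0, 0], "dr": [0, 0.3, 0], "fingers": 0.02}, {"slide": [0, 0, 0], "dr": [0, 0.3, 0], "fingers": 0.02}, {"slide": [0, 0, 0], "dr": [0, 0.3, 0], "fingers": 0.02}]'

```text
t: 6.15
eef_pos: [635.0, 7.8, 135.7]
tcp_rot: [-1.571, 0.0, -1.522]
ft_force: [-0.1, 0.1, -0.9]
opening: 0.317
```

```bash
python3 go.py 634.9 8.4 115 2.2
```

```text
t 6.15 p [635.02   7.84 135.68] za 2.79 F [-0.08  0.09 -0.9 ] op 30.1 j [-0.09  0.59  1.61  0.    0.94 -0.14]
slide [-0.0006, 0.0207, -0.0001] dr [-0.0002, 0.0103, -0.0001]
```

drive_tool --steps '[{"slide": [-0.001, 0.02, 0], "dr": [-0.018, 0.01, 0], "fingers": 0.02}, {"slide": [-0.001, 0.03, 0], "dr": [-0.018, 0.01, 0], "fingers": 0.02}, {"slide": [-0.001, 0.04, 0], "dr": [-0.018, 0.01, 0], "fingers": 0.02}, {"slide": [-0.001, 0.05, 0], "dr": [-0.018, 0.01, 0], "fingers": 0.02}, {"slide": [-0.001, 0.05, 0], "dr": [-0.018, 0.01, 0], "fingers": 0.02}]'

```text
t: 6.57
eef_pos: [634.2, 8.8, 83.4]
tcp_rot: [-1.592, 0.0, -1.532]
ft_force: [-0.3, -0.9, -1.8]
opening: 0.318
```

```bash
python3 go.py 634.9 8.4 70; python3 snap.py w5 200 100 360 240 5
```

```text
t 6.57 p [634.15   8.83  83.39] za 2.20 F [-0.26 -0.88 -1.81] op 30.2 j [-0.09  0.66  1.64 -0.    0.86 -0.13]
slide [0.0005, 0.0134, 0.001] dr [0.0, 0.0, 0.0]
t 6.5667 [634.15   8.83  83.39] za 2.2036098788776415
```

View pics/w5c.png

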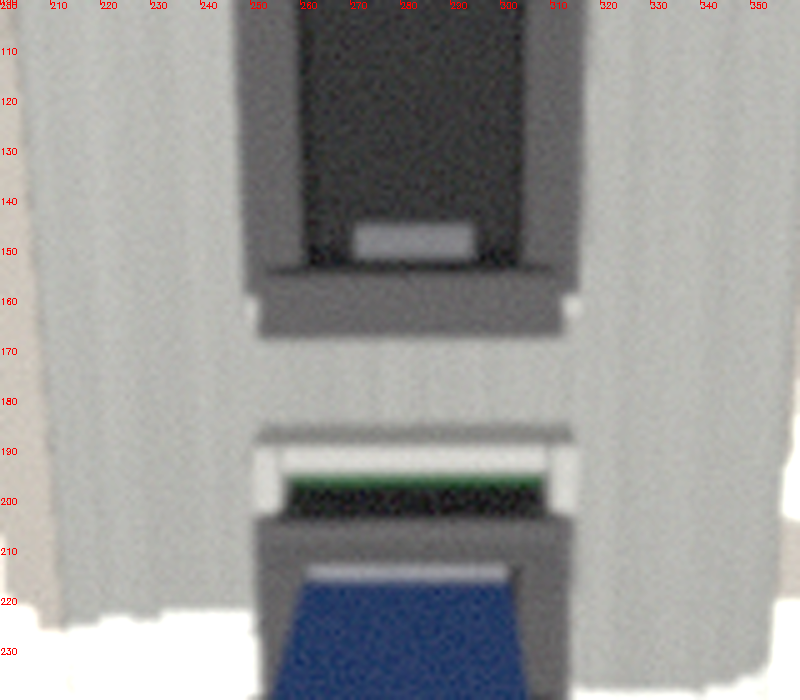

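drive_tool --steps '[{"slide": [0.0005, 0.005, 0.001], "dr": [0, 0, 0], "fingers": 0.02}, {"slide": [0.0005, 0.01, 0.001], "dr": [0, 0, 0], "fingers": 0.02}, {"slide": [0.0005, 0.014, 0.001], "dr": [0, 0, 0], "fingers": 0.02}, {"slide": [0.0005, 0.014, 0.001], "dr": [0, 0, 0], "fingers": 0.02}]'

```text
t: 6.95
eef_pos: [635.9, 8.1, 71.0]
tcp_rot: [-1.589, -0.0, -1.533]
ft_force: [-1.0, -0.0, -1.0]
opening: 0.316
```

```bash
python3 go.py 634.9 8.4 54; python3 snap.py w6 200 100 360 240 5
```

```text
t 6.95 p [635.89   8.12  70.97] za 2.18 F [-1.03 -0.01 -1.02] op 30.1 j [-0.09  0.67  1.65 -0.    0.84 -0.13]
slide [-0.0003, 0.017, -0.0007] dr [0.0, 0.0, 0.0]
t 6.95 [635.89   8.12  70.97] za 2.1818453542465805
```

View pics/w6c.png

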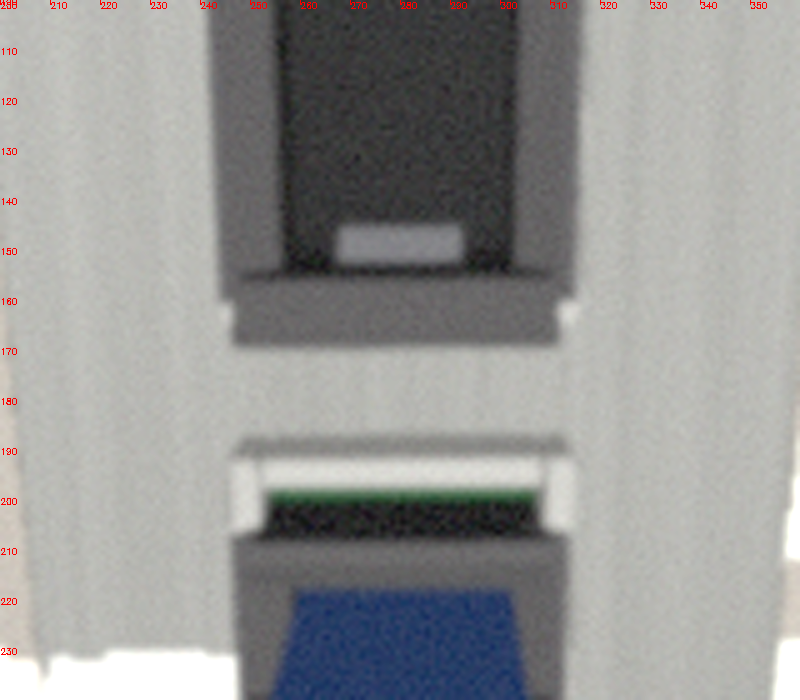

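drive_tool --steps '[{"slide": [0, 0.004, 0], "dr": [0, 0, 0], "fingers": 0.02}, {"slide": [0, 0.008, 0], "dr": [0, 0, 0], "fingers": 0.02}, {"slide": [0, 0.012, 0], "dr": [0, 0, 0], "fingers": 0.02}, {"slide": [0, 0.015, 0], "dr": [0, 0, 0], "fingers": 0.02}, {"slide": [0, 0.015, 0], "dr": [0, 0, 0], "fingers": 0.02}]'

```text
t: 7.42
eef_pos: [635.4, 8.4, 56.0]
tcp_rot: [-1.589, 0.0, -1.533]
ft_force: [-0.1, -0.4, -0.7]
opening: 0.314
```

```bash
python3 go.py 634.9 8.4 54
```

```text
t 7.42 p [635.37   8.41  56.02] za 2.18 F [-0.1  -0.44 -0.71] op 29.8 j [-0.09  0.69  1.66 -0.    0.81 -0.13]
slide [-0.0, 0.002, -0.0004] dr [0.0, 0.0, 0.0]
```

```bash
python3 snap.py w7 200 180 360 310 5
```

```text
t 7.4167 [635.37   8.41  56.02] za 2.1780528795293317
```

View pics/w7c.png

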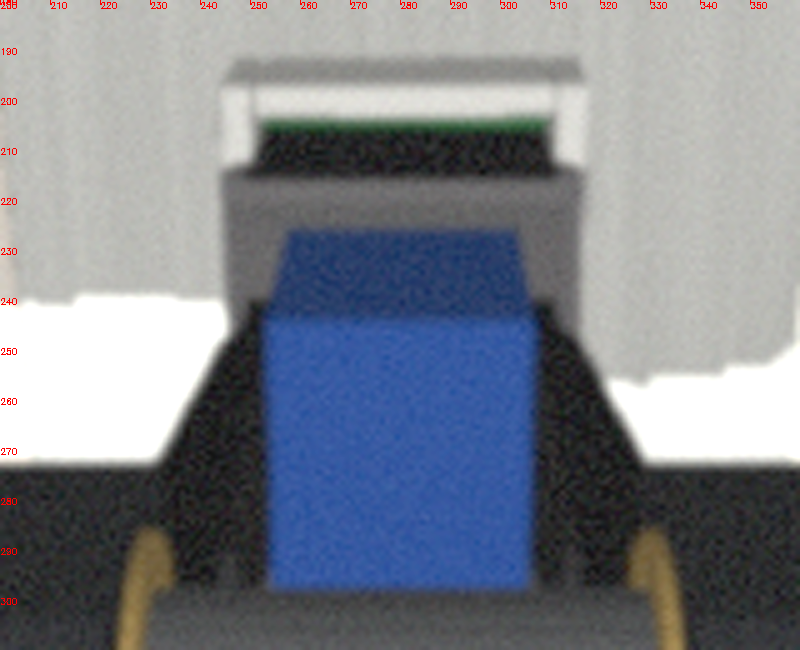

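drive_tool --steps '[{"slide": [0, 0.001, 0], "dr": [0, 0, 0], "fingers": 0.02}, {"slide": [0, 0.002, 0], "dr": [0, 0, 0], "fingers": 0.02}, {"slide": [0, 0.003, 0], "dr": [0, 0, 0], "fingers": 0.02}]'

```text
t: 7.72
eef_pos: [635.7, 8.4, 55.0]
tcp_rot: [-1.588, -0.0, -1.533]
ft_force: [-7.4, 0.1, 25.6]
opening: 0.315
```

```bash
python3 go.py 634.9 8.4 54
```

```text
t 7.72 p [635.73   8.39  55.  ] za 2.19 F [-7.38  0.11 25.62] op 30.0 j [-0.09  0.7   1.66 -0.    0.81 -0.13]
slide [-0.0, 0.001, -0.0008] dr [0.0, 0.0, 0.0]
```

drive_tool --steps '[{"slide": [0, -0.003, 0], "dr": [0, 0, 0], "fingers": 0.02}, {"slide": [0, -0.005, 0], "dr": [0, 0, 0], "fingers": 0.02}, {"slide": [0, -0.006, 0], "dr": [0, 0, 0], "fingers": 0.02}, {"slide": [0, -0.007, 0], "dr": [0, 0, 0], "fingers": 0.02}, {"slide": [0, -0.008, 0], "dr": [0, 0, 0], "fingers": 0.02}]'

```text
t: 8.13
eef_pos: [635.5, 8.4, 61.0]
tcp_rot: [-1.59, 0.0, -1.533]
ft_force: [1.0, 0.0, -6.7]
opening: 0.315
```

```bash
python3 go.py 634.9 8.4 54;  python3 snap.py w8 200 180 360 310 5
```

```text
t 8.13 p [635.51   8.37  61.04] za 2.18 F [ 0.96  0.01 -6.67] op 29.9 j [-0.09  0.69  1.65 -0.    0.82 -0.13]
slide [-0.0001, 0.0071, -0.0005] dr [0.0, 0.0, 0.0]
t 8.1333 [635.51   8.37  61.04] za 2.177057568304901
```

View pics/w8c.png

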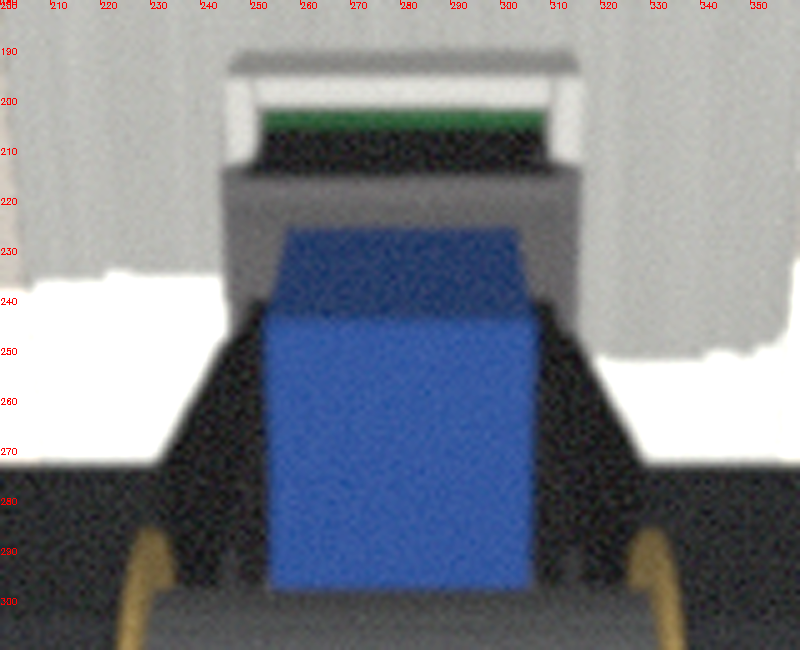

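drive_tool --steps '[{"slide": [0, -0.001, 0], "dr": [0, 0, 0], "fingers": 0.02}, {"slide": [0, -0.002, 0], "dr": [0, 0, 0], "fingers": 0.02}, {"slide": [0, -0.002, 0], "dr": [0, 0, 0], "fingers": 0.02}]'

```text
t: 8.43
eef_pos: [635.5, 8.3, 63.5]
tcp_rot: [-1.589, 0.0, -1.533]
ft_force: [0.4, -0.4, -5.3]
opening: 0.312
```

```bash
python3 go.py 634.9 8.4 54
```

```text
t 8.43 p [635.53   8.34  63.52] za 2.18 F [ 0.42 -0.43 -5.27] op 29.7 j [-0.09  0.68  1.65 -0.    0.82 -0.13]
slide [-0.0001, 0.0095, -0.0004] dr [0.0, 0.0, 0.0]
```

drive_tool --steps '[{"slide": [0, 0, 0], "dr": [0, 0, 0], "fingers": 0.05}, {"slide": [0, 0, 0], "dr": [0, 0, 0], "fingers": 0.05}, {"slide": [0, 0, 0], "dr": [0, 0, 0], "fingers": 0.05}, {"slide": [0, -0.04, 0], "dr": [0, 0, 0], "fingers": 0.05}, {"slide": [0, -0.08, 0], "dr": [0, 0, 0], "fingers": 0.05}]'

```text
t: 8.85
eef_pos: [636.2, 8.4, 142.9]
tcp_rot: [-1.593, 0.0, -1.533]
ft_force: [0.6, -0.5, 1.2]
opening: 0.516
```

```bash
python3 go.py 438.5 -335.2 165 -30.5;  python3 snap.py w9 180 100 380 270 4; python3 - <<'E'
from h import *
for n in ('top','scene'):
    cv2.imwrite(f'pics/{n}2.png',optics.read_camera(n)[:,:,::-1])
im=cv2.imread('pics/top2.png')[:,:,::-1]; crop(im,390,210,490,300,6,'pics/t7.png')
E
```

```text
t 8.85 p [636.21   8.38 142.92] za 2.17 F [ 0.64 -0.47  1.18] op 49.1 j [-0.09  0.59  1.59 -0.    0.99 -0.13]
slide [0.3358, -0.0176, -0.211] dr [0.0217, 0.5702, 0.0059]
t 8.85 [636.21   8.38 142.92] za 2.1730081326830173
```

View pics/w9c.png

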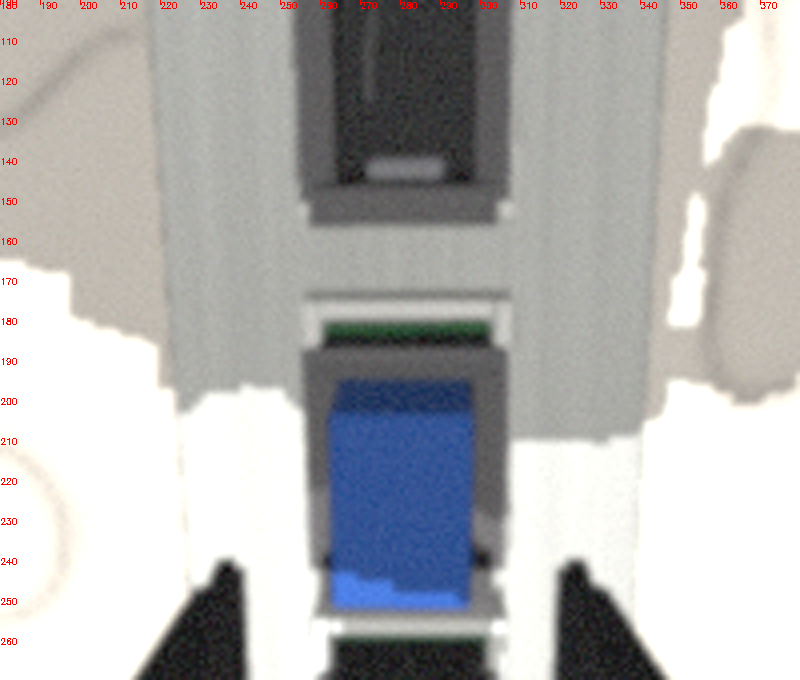

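View pics/t7.png

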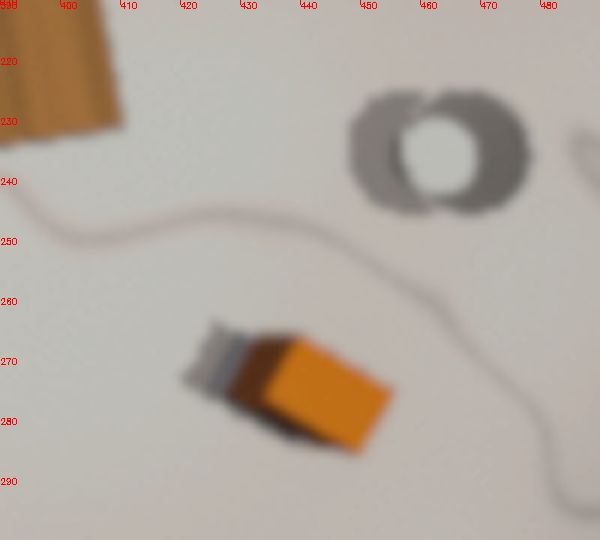

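drive_tool --steps '[{"slide": [0.336, -0.018, -0.211], "dr": [0.022, 0.57, 0.006], "fingers": 0.06}, {"slide": [0.336, -0.018, -0.211], "dr": [0.022, 0.57, 0.006], "fingers": 0.06}, {"slide": [0.336, -0.018, -0.211], "dr": [0.022, 0.57, 0.006], "fingers": 0.06}, {"slide": [0.336, -0.018, -0.211], "dr": [0.022, 0.57, 0.006], "fingers": 0.06}, {"slide": [0.336, -0.018, -0.211], "dr": [0.022, 0.57, 0.006], "fingers": 0.06}]'

```text
t: 9.42
eef_pos: [531.9, -173.1, 154.3]
tcp_rot: [-1.567, 0.002, -2.109]
ft_force: [0.9, -0.7, 0.1]
opening: 0.631
```

```bash
python3 go.py 438.5 -335.2 165 -30.5
```

```text
t 9.42 p [ 531.88 -173.11  154.35] za -30.86 F [ 0.95 -0.69  0.07] op 60.0 j [-0.43  0.47  1.79  0.    0.88  0.1 ]
slide [0.187, -0.011, 0.003] dr [-0.0034, -0.0062, -0.002]
```

drive_tool --steps '[{"slide": [0.187, -0.01, 0.003], "dr": [-0.003, -0.006, -0.002], "fingers": 0.06}, {"slide": [0.187, -0.01, 0.003], "dr": [-0.003, -0.006, -0.002], "fingers": 0.06}, {"slide": [0.187, -0.01, 0.003], "dr": [-0.003, -0.006, -0.002], "fingers": 0.06}, {"slide": [0.187, -0.01, 0.003], "dr": [-0.003, -0.006, -0.002], "fingers": 0.06}, {"slide": [0.187, -0.01, 0.003], "dr": [-0.003, -0.006, -0.002], "fingers": 0.06}]'

```text
t: 9.83
eef_pos: [438.8, -337.8, 164.1]
tcp_rot: [-1.57, -0.0, -2.099]
ft_force: [0.8, 0.2, -0.7]
opening: 0.627
```

drive_tool --steps '[{"slide": [0, 0, 0], "dr": [0, 0, 0], "fingers": 0.06}, {"slide": [0, 0, 0], "dr": [0, 0, 0], "fingers": 0.06}, {"slide": [0, 0, 0], "dr": [0, 0, 0], "fingers": 0.06}]'

```text
t: 10.08
eef_pos: [441.1, -334.0, 164.0]
tcp_rot: [-1.571, 0.0, -2.097]
ft_force: [0.0, 0.8, 0.2]
opening: 0.629
```

```bash
python3 snap.py w10 200 140 360 280 5
```

```text
t 10.0833 [ 441.13 -333.98  164.03] za -30.142606017678187
```

View pics/w10c.png

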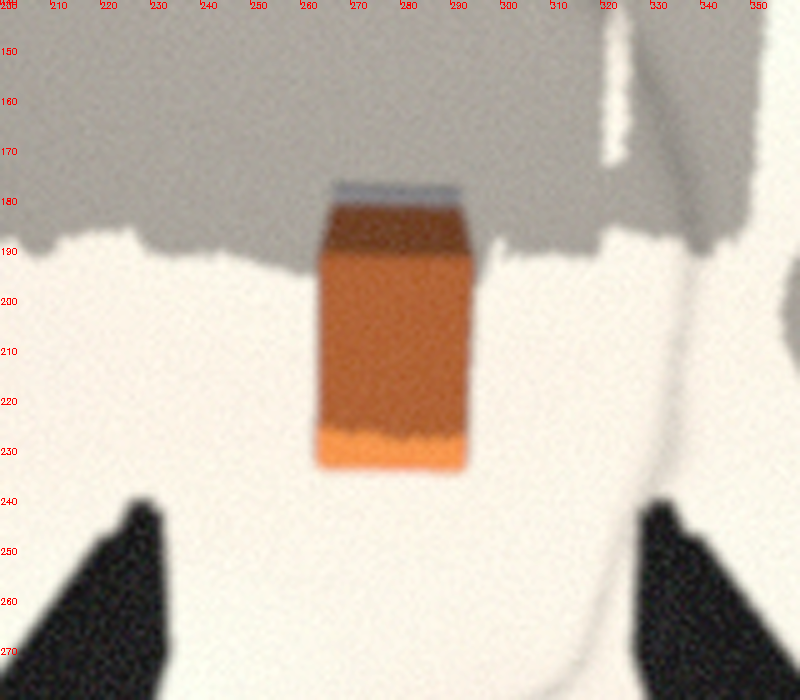

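```bash
python3 - <<'E'
from h import *
import pickle
m,p,R=pickle.load(open('w10.pkl','rb'))
Q=np.array([w(m,u,v,70) for u,v in [(264,191),(294.4,191.3),(293,234.2),(263.3,233.7)]])
d=np.roll(Q,-1,0)-Q
print(Q.mean(0),np.linalg.norm(d,axis=1),np.degrees(np.arctan2(d[:,1],d[:,0])),R.T@(Q.mean(0)-p))
E
python3 go.py 438 -334.9 44 -31
```

```text
[ 438.9  -334.08   70.  ] [28.5  43.22 29.15 43.  ] [ -30.82 -121.21  148.73   57.92] [ 1.25 94.03 -1.9 ]
t 10.13 p [ 441.42 -333.65  164.13] za -30.09 F [0.44 0.79 0.49] op 60.1 j [-0.77  0.45  1.79  0.    0.9  -0.24]
slide [0.0028, 0.1201, -0.0024] dr [-0.0003, 0.0158, -0.0004]
```

drive_tool --steps '[{"slide": [0.0017, 0.03, -0.0021], "dr": [0, 0.018, 0], "fingers": 0.06}, {"slide": [0.0017, 0.06, -0.0021], "dr": [0, 0.018, 0], "fingers": 0.06}, {"slide": [0.0017, 0.08, -0.0021], "dr": [0, 0.018, 0], "fingers": 0.06}, {"slide": [0.0017, 0.08, -0.0021], "dr": [0, 0.018, 0], "fingers": 0.06}, {"slide": [0.0017, 0.08, -0.0021], "dr": [0, 0.018, 0], "fingers": 0.06}]'

```text
t: 10.55
eef_pos: [438.9, -334.0, 84.2]
tcp_rot: [-1.572, 0.001, -2.113]
ft_force: [0.3, 0.0, 1.0]
opening: 0.627
```

```bash
python3 go.py 438.8 -334 45 -31.2
```

```text
t 10.55 p [ 438.92 -333.99   84.16] za -31.08 F [0.31 0.   1.04] op 59.6 j [-0.77  0.56  1.87  0.    0.72 -0.23]
slide [0.0001, 0.0392, -0.0001] dr [0.0008, 0.0021, -0.0005]
```

drive_tool --steps '[{"slide": [0, 0.025, 0], "dr": [0, 0, 0], "fingers": 0.06}, {"slide": [0, 0.039, 0], "dr": [0, 0, 0], "fingers": 0.06}, {"slide": [0, 0.039, 0], "dr": [0, 0, 0], "fingers": 0.06}, {"slide": [0, 0.039, 0], "dr": [0, 0, 0], "fingers": 0.02}, {"slide": [0, 0.039, 0], "dr": [0, 0, 0], "fingers": 0.02}]'

```text
t: 10.97
eef_pos: [439.3, -335.4, 47.2]
tcp_rot: [-1.568, -0.0, -2.114]
ft_force: [-0.7, -0.3, -0.6]
opening: 0.547
```

drive_tool --steps '[{"slide": [0, 0, 0], "dr": [0, 0, 0], "fingers": 0.02}, {"slide": [0, 0, 0], "dr": [0, 0, 0], "fingers": 0.02}, {"slide": [0, 0, 0], "dr": [0, 0, 0], "fingers": 0.02}, {"slide": [0, 0, 0], "dr": [0, 0, 0], "fingers": 0.02}]'

```text
t: 11.3
eef_pos: [438.8, -335.3, 46.2]
tcp_rot: [-1.569, -0.0, -2.115]
ft_force: [-0.7, 2.2, 7.3]
opening: 0.316
```

```bash
python3 go.py 438.8 -334 45 -31.2;python3 snap.py w11 220 180 350 310 5
```

```text
t 11.30 p [ 438.79 -335.28   46.22] za -31.18 F [-0.69  2.17  7.32] op 30.0 j [-0.77  0.62  1.89  0.    0.63 -0.23]
slide [-0.0011, 0.0012, -0.0007] dr [-0.002, 0.0004, 0.0001]
t 11.3 [ 438.79 -335.28   46.22] za -31.175520583373373
```

View pics/w11c.png

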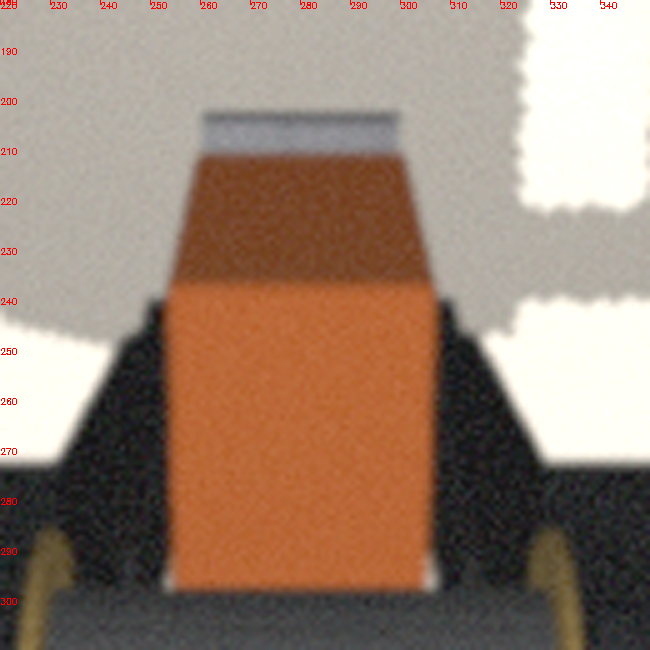

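```bash
python3 - <<'E'
from h import *
import pickle
m,p,R=pickle.load(open('w11.pkl','rb'))
print([R.T@(w(m,u,236.6,70)-p) for u in (252.5,307.5)], [R.T@(w(m,u,203,0)-p) for u in (260.3,299.5)])
E
python3 go.py 560 -170 165 2; python3 go.py 638 -82 165 2.2 
```

```text
[array([-23.05, -23.82, -15.64]), array([-22.98, -23.75,  14.39])] [array([-22.3 ,  46.18, -15.92]), array([-22.23,  46.25,  14.57])]
t 11.35 p [ 438.8  -335.27   46.25] za -31.18 F [-1.44  1.08  6.24] op 29.7 j [-0.77  0.62  1.89  0.    0.63 -0.23]
slide [-0.2041, -0.1187, 0.0184] dr [-0.002, -0.579, 0.0007]
t 11.35 p [ 438.8  -335.27   46.25] za -31.18 F [-1.44  1.08  6.24] op 29.7 j [-0.77  0.62  1.89  0.    0.63 -0.23]
slide [-0.3198, -0.1187, 0.0396] dr [-0.002, -0.5825, 0.0007]
```

drive_tool --steps '[{"slide": [0, -0.03, 0], "dr": [0, 0, 0], "fingers": 0.02}, {"slide": [0, -0.07, 0], "dr": [0, 0, 0], "fingers": 0.02}, {"slide": [0, -0.11, 0], "dr": [0, 0, 0], "fingers": 0.02}, {"slide": [-0.035, -0.119, 0.004], "dr": [0, -0.1, 0], "fingers": 0.02}, {"slide": [-0.07, -0.119, 0.008], "dr": [0, -0.2, 0], "fingers": 0.02}]'

```text
t: 11.77
eef_pos: [482.4, -280.4, 168.1]
tcp_rot: [-1.564, -0.002, -1.914]
ft_force: [0.7, 0.1, -1.0]
opening: 0.314
```

```bash
python3 go.py 639 -83 160 2.2 
```

```text
t 11.77 p [ 482.4  -280.36  168.15] za -19.65 F [ 0.65  0.12 -0.97] op 29.8 j [-0.64  0.45  1.78  0.    0.9  -0.3 ]
slide [-0.2385, 0.0082, 0.081] dr [-0.0062, -0.3814, 0.0032]
```

drive_tool --steps '[{"slide": [-0.238, 0.008, 0.081], "dr": [-0.003, -0.381, 0.002], "fingers": 0.02}, {"slide": [-0.238, 0.008, 0.081], "dr": [-0.003, -0.381, 0.002], "fingers": 0.02}, {"slide": [-0.238, 0.008, 0.081], "dr": [-0.003, -0.381, 0.002], "fingers": 0.02}, {"slide": [-0.238, 0.008, 0.081], "dr": [-0.003, -0.381, 0.002], "fingers": 0.02}, {"slide": [-0.238, 0.008, 0.081], "dr": [-0.003, -0.381, 0.002], "fingers": 0.02}]'

```text
t: 12.18
eef_pos: [612.0, -114.5, 157.9]
tcp_rot: [-1.573, 0.002, -1.533]
ft_force: [1.0, -1.6, -0.3]
opening: 0.312
```

```bash
python3 go.py 639 -83 140 2.3 
```

```text
t 12.18 p [ 612.02 -114.47  157.95] za 2.18 F [ 1.03 -1.62 -0.29] op 29.7 j [-0.29  0.55  1.63  0.    0.97 -0.33]
slide [-0.0304, 0.018, 0.0282] dr [0.0019, -0.0021, -0.002]
```

drive_tool --steps '[{"slide": [-0.03, 0.018, 0.028], "dr": [0.002, -0.002, -0.002], "fingers": 0.02}, {"slide": [-0.03, 0.018, 0.028], "dr": [0.002, -0.002, -0.002], "fingers": 0.02}, {"slide": [-0.03, 0.018, 0.028], "dr": [0.002, -0.002, -0.002], "fingers": 0.02}, {"slide": [-0.03, 0.018, 0.028], "dr": [0.002, -0.002, -0.002], "fingers": 0.02}, {"slide": [-0.03, 0.018, 0.028], "dr": [0.002, -0.002, -0.002], "fingers": 0.02}]'

```text
t: 12.6
eef_pos: [637.5, -86.3, 140.4]
tcp_rot: [-1.57, -0.0, -1.533]
ft_force: [-0.7, 0.0, -1.0]
opening: 0.314
```

```bash
python3 go.py 639 -83 84 2.3; python3 snap.py w12 200 100 360 310 4 
```

```text
t 12.60 p [637.5  -86.3  140.36] za 2.18 F [-0.69  0.02 -1.03] op 29.9 j [-0.24  0.59  1.59 -0.    0.96 -0.28]
slide [-0.0032, 0.0564, 0.0016] dr [-0.0004, -0.0022, 0.0001]
t 12.6 [637.5  -86.3  140.36] za 2.1767975455693778
```

View pics/w12c.png

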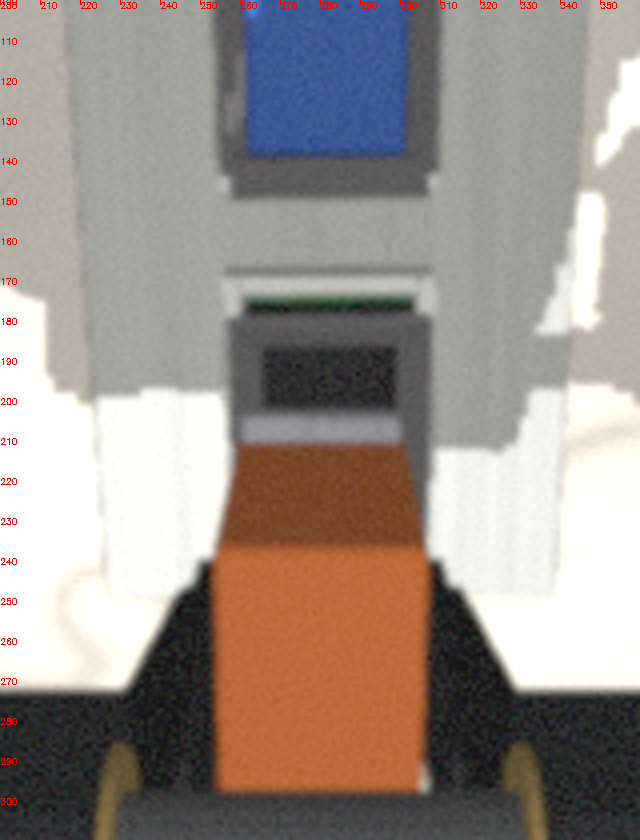

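```bash
python3 - <<'E'
from h import *
import pickle
m,p,R=pickle.load(open('w12.pkl','rb'))
for u,v,z in [(257.5,179,60.5),(307.7,179,60.5),(265.5,195,12),(299.3,195,12),(260,139,88),(300.8,139,88)]:
    q=w(m,u,v,z); print(q,R.T@(q-p))
E
```

```text
[615.98 -52.05  60.5 ] [-35.04  79.85 -20.23]
[659.94 -50.46  60.5 ] [-34.97  79.87  23.76]
[621.3  -78.61  12.  ] [ -8.31 128.35 -15.95]
[657.22 -77.31  12.  ] [ -8.25 128.37  20.  ]
[619.38 -16.16  88.  ] [-70.78  52.35 -15.46]
[649.92 -15.06  88.  ] [-70.72  52.36  15.1 ]
```

drive_tool --steps '[{"slide": [-0.003, 0.015, 0.002], "dr": [0, -0.002, 0], "fingers": 0.02}, {"slide": [-0.003, 0.03, 0.002], "dr": [0, -0.002, 0], "fingers": 0.02}, {"slide": [-0.003, 0.045, 0.002], "dr": [0, -0.002, 0], "fingers": 0.02}, {"slide": [-0.003, 0.054, 0.002], "dr": [0, -0.002, 0], "fingers": 0.02}, {"slide": [-0.003, 0.054, 0.002], "dr": [0, -0.002, 0], "fingers": 0.02}]'

```text
t: 13.07
eef_pos: [639.0, -83.1, 84.7]
tcp_rot: [-1.572, 0.001, -1.531]
ft_force: [-0.5, 0.4, -0.9]
opening: 0.317
```

```bash
python3 go.py 639.5 -83.1 72 2.3; python3 snap.py w13 200 150 360 310 4 
```

```text
t 13.07 p [638.98 -83.08  84.7 ] za 2.27 F [-0.52  0.38 -0.86] op 30.1 j [-0.23  0.66  1.63  0.    0.85 -0.27]
slide [0.0, 0.0127, 0.0005] dr [0.0017, -0.0006, -0.0006]
t 13.0667 [638.98 -83.08  84.7 ] za 2.267433584162151
```

View pics/w13c.png

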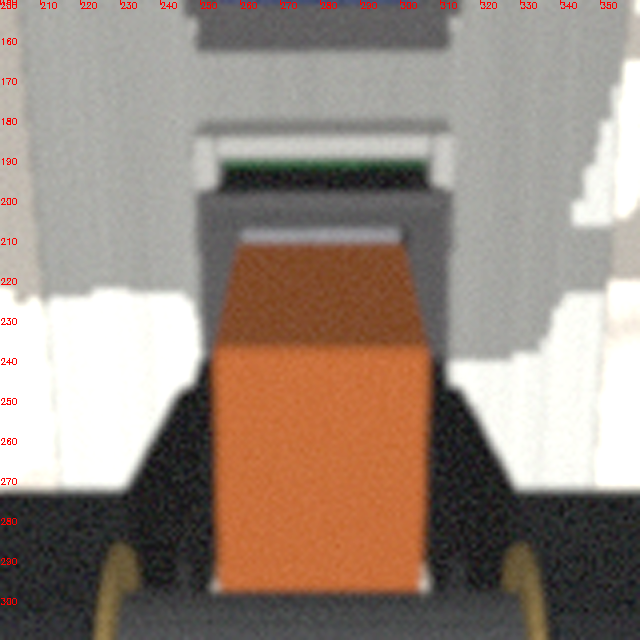

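drive_tool --steps '[{"slide": [0, 0.006, 0.0005], "dr": [0, 0, 0], "fingers": 0.02}, {"slide": [0, 0.012, 0.0005], "dr": [0, 0, 0], "fingers": 0.02}, {"slide": [0, 0.015, 0.0005], "dr": [0, 0, 0], "fingers": 0.02}, {"slide": [0, 0.018, 0.0005], "dr": [0, 0, 0], "fingers": 0.02}, {"slide": [0, 0.021, 0.0005], "dr": [0, 0, 0], "fingers": 0.02}]'

```text
t: 13.53
eef_pos: [640.8, -82.3, 65.3]
tcp_rot: [-1.569, -0.0, -1.53]
ft_force: [-0.7, -0.1, 1.1]
opening: 0.312
```

drive_tool --steps '[{"slide": [0, 0.002, 0], "dr": [0, 0, 0], "fingers": 0.02}, {"slide": [0, 0.004, 0], "dr": [0, 0, 0], "fingers": 0.02}, {"slide": [0, 0.006, 0], "dr": [0, 0, 0], "fingers": 0.02}, {"slide": [0, 0.007, 0], "dr": [0, 0, 0], "fingers": 0.02}]'

```text
t: 13.87
eef_pos: [640.3, -82.2, 57.6]
tcp_rot: [-1.571, 0.0, -1.53]
ft_force: [-0.2, -1.1, -0.9]
opening: 0.311
```

```bash
python3 go.py 639.5 -83.1 72 2.3; python3 snap.py w14 200 150 360 310 4 
```

```text
t 13.87 p [640.32 -82.19  57.63] za 2.35 F [-0.2  -1.14 -0.87] op 29.5 j [-0.23  0.7   1.64  0.    0.8  -0.27]
slide [0.0009, -0.0144, -0.0009] dr [-0.0, 0.0008, -0.0001]
t 13.8667 [640.32 -82.19  57.63] za 2.3483249455555004
```

View pics/w14c.png

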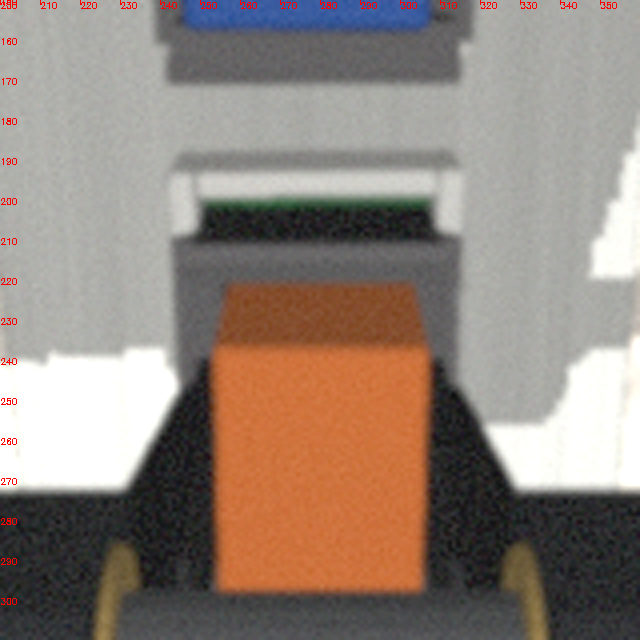

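drive_tool --steps '[{"slide": [0, 0.0015, -0.0005], "dr": [0, 0, 0], "fingers": 0.02}, {"slide": [0, 0.003, -0.0005], "dr": [0, 0, 0], "fingers": 0.02}, {"slide": [0, 0.004, -0.0005], "dr": [0, 0, 0], "fingers": 0.02}, {"slide": [0, 0.004, -0.0005], "dr": [0, 0, 0], "fingers": 0.02}]'

```text
t: 14.25
eef_pos: [640.2, -82.2, 56.6]
tcp_rot: [-1.569, -0.0, -1.53]
ft_force: [-8.3, 0.2, 24.1]
opening: 0.312
```

```bash
python3 go.py 639.5 -83.1 72 2.3
```

```text
t 14.25 p [640.2  -82.23  56.58] za 2.36 F [-8.29  0.22 24.11] op 29.6 j [-0.23  0.7   1.64  0.    0.8  -0.27]
slide [0.0009, -0.0154, -0.0007] dr [-0.002, 0.001, 0.0005]
```

drive_tool --steps '[{"slide": [0, -0.004, 0], "dr": [0, 0, 0], "fingers": 0.02}, {"slide": [0, -0.0065, 0], "dr": [0, 0, 0], "fingers": 0.02}, {"slide": [0, -0.009, 0], "dr": [0, 0, 0], "fingers": 0.02}, {"slide": [0, -0.011, 0], "dr": [0, 0, 0], "fingers": 0.02}, {"slide": [0, -0.011, 0], "dr": [0, 0, 0], "fingers": 0.02}]'

```text
t: 14.67
eef_pos: [639.9, -82.2, 64.9]
tcp_rot: [-1.571, 0.0, -1.53]
ft_force: [0.4, -1.9, -2.1]
opening: 0.314
```

```bash
python3 go.py 639.5 -83.1 72 2.3; python3 snap.py w15 200 150 360 310 4 
```

```text
t 14.67 p [639.89 -82.17  64.86] za 2.35 F [ 0.42 -1.87 -2.12] op 29.9 j [-0.23  0.69  1.64  0.    0.81 -0.27]
slide [0.0009, -0.0071, -0.0004] dr [-0.0001, 0.0009, -0.0001]
t 14.6667 [639.89 -82.17  64.86] za 2.3504686039521063
```

View pics/w15c.png

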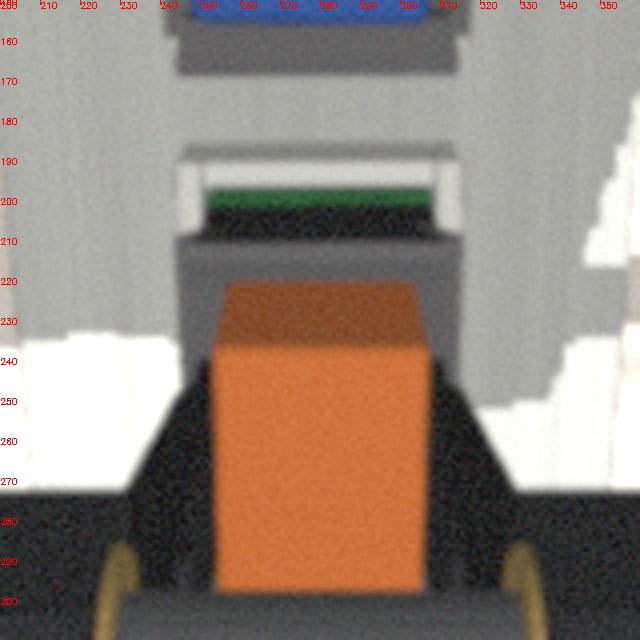

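drive_tool --steps '[{"slide": [0, 0, 0], "dr": [0, 0, 0], "fingers": 0.05}, {"slide": [0, 0, 0], "dr": [0, 0, 0], "fingers": 0.05}, {"slide": [0, 0, 0], "dr": [0, 0, 0], "fingers": 0.05}, {"slide": [0, -0.04, 0], "dr": [0, 0, 0], "fingers": 0.05}, {"slide": [0, -0.08, 0], "dr": [0, 0, 0], "fingers": 0.05}]'

```text
t: 15.13
eef_pos: [638.7, -81.9, 144.1]
tcp_rot: [-1.575, 0.001, -1.53]
ft_force: [1.3, -0.4, 0.7]
opening: 0.518
```

```bash
python3 - <<'E'
from h import *
for n in ('top','scene'):
    cv2.imwrite(f'pics/{n}3.png',optics.read_camera(n)[:,:,::-1])
im=cv2.imread('pics/top3.png')[:,:,::-1]; crop(im,240,170,380,290,5,'pics/t8.png')
im=cv2.imread('pics/scene3.png')[:,:,::-1]; crop(im,160,130,360,280,4,'pics/s8.png')
E
python3 snap.py w16
```

```text
t 15.2333 [642.36 -82.64 151.16] za 2.3563306148611254
```

View pics/t8.png

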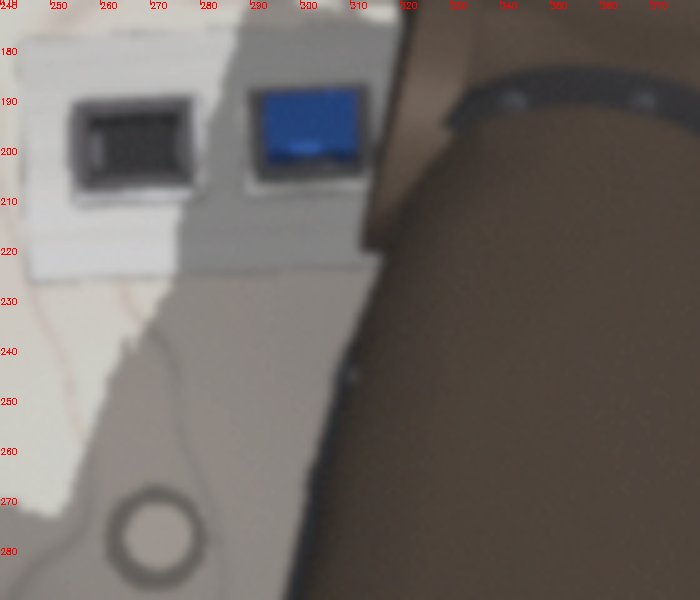

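View pics/s8.png

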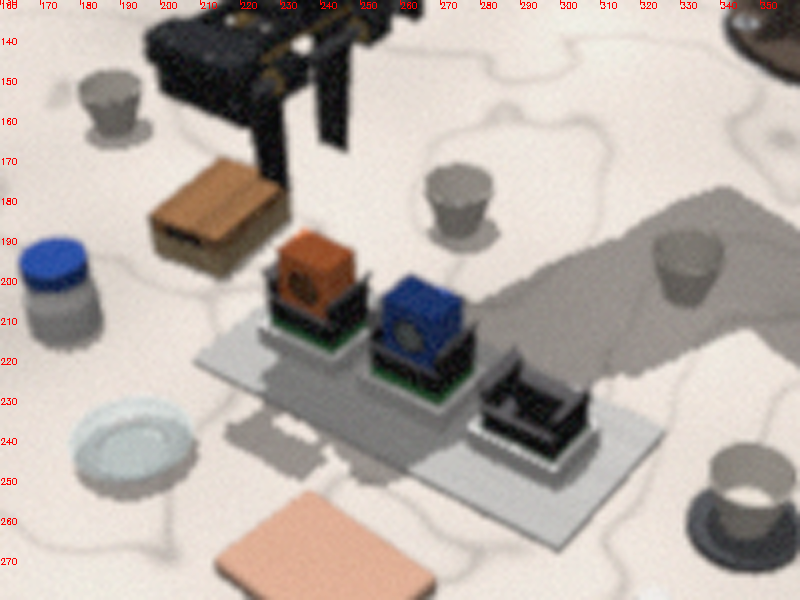

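View pics/top3.png

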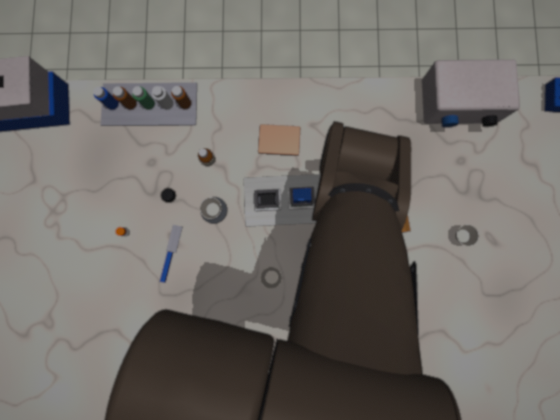

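```bash
python3 go.py 469 -98 140 2
```

```text
t 15.28 p [641.17 -82.39 148.28] za 2.35 F [-0.22 -0.43 -0.02] op 49.6 j [-0.23  0.59  1.58  0.    0.97 -0.27]
slide [0.0085, 0.0073, -0.1727] dr [-0.006, 0.0062, 0.0015]
```

drive_tool --steps '[{"slide": [0.0085, 0, -0.173], "dr": [0, 0.006, 0], "fingers": 0.09}, {"slide": [0.0085, 0, -0.173], "dr": [0, 0.006, 0], "fingers": 0.09}, {"slide": [0.0085, 0, -0.173], "dr": [0, 0.006, 0], "fingers": 0.09}, {"slide": [0.0085, 0, -0.173], "dr": [0, 0.006, 0], "fingers": 0.09}, {"slide": [0.0085, 0, -0.173], "dr": [0, 0.006, 0], "fingers": 0.09}]'

```text
t: 15.7
eef_pos: [461.0, -96.9, 144.0]
tcp_rot: [-1.576, 0.002, -1.536]
ft_force: [1.7, 0.6, 0.5]
opening: 0.82
```

drive_tool --steps '[{"slide": [0, 0, 0], "dr": [0, 0, 0], "fingers": 0.09}, {"slide": [0, 0, 0], "dr": [0, 0, 0], "fingers": 0.09}, {"slide": [0, 0, 0], "dr": [0, 0, 0], "fingers": 0.09}]'

```text
t: 15.95
eef_pos: [468.7, -98.0, 144.8]
tcp_rot: [-1.57, -0.0, -1.536]
ft_force: [-0.7, 0.3, -0.0]
opening: 0.939
```

```bash
python3 snap.py w17 200 120 360 280 5
```

```text
t 15.95 [468.73 -97.97 144.79] za 2.0113625870246943
```

View pics/w17c.png

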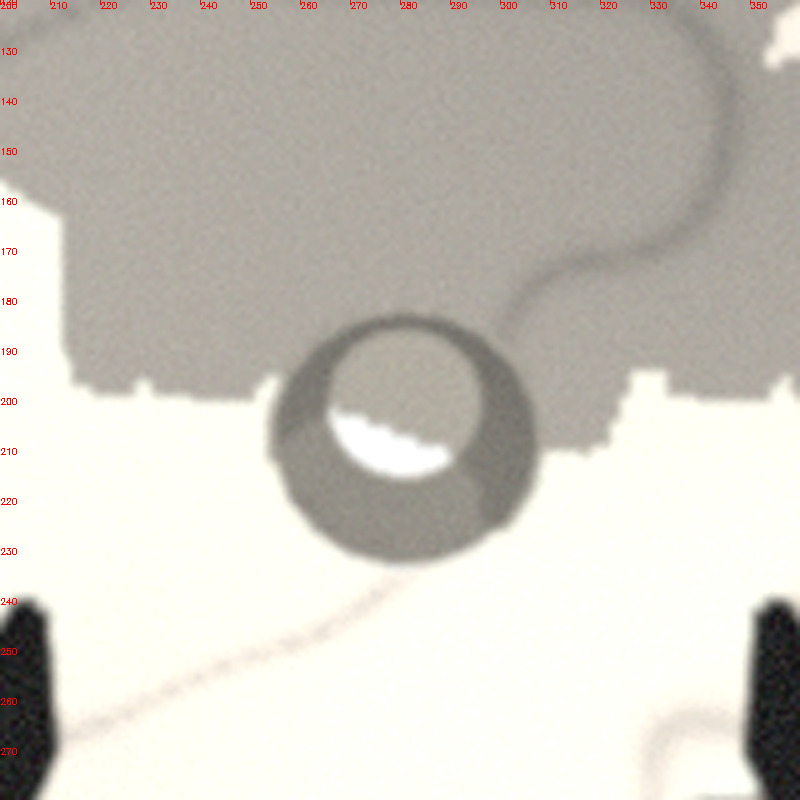

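```bash
cat > rim.py <<'E'
from h import *
import pickle,sys
n=sys.argv[1]; l,r,t,b,z=map(float,sys.argv[2:7])
m,p,R=pickle.load(open(n+'.pkl','rb'))
u=(l+r)/2; v=(t+b)/2
P=[w(m,*q,z) for q in ((l,v),(r,v),(u,t),(u,b))]
print('widths',np.linalg.norm(P[0]-P[1]),np.linalg.norm(P[2]-P[3]))
c=((P[2]+P[3])/2)*1; c2=(P[0]+P[1])/2
print('c',c,c2,'tool',R.T@(c-p))
E
python3 rim.py w17 254.5 307.2 182.8 232.7 42; python3 go.py 468.5 -98 30
```

```text
widths 51.94487197603146 51.397081962495434
c [469.08 -96.83  42.  ] [469.06 -96.15  42.  ] tool [ -1.15 102.79   0.27]
t 16.00 p [468.68 -97.86 144.65] za 2.02 F [ 0.01 -0.09 -0.33] op 89.8 j [-0.34  0.38  1.99  0.    0.77 -0.38]
slide [0.0001, 0.1146, -0.0003] dr [0.0, 0.0, 0.0]
```

drive_tool --steps '[{"slide": [-0.0008, 0.04, 0.0003], "dr": [0, 0, 0], "fingers": 0.09}, {"slide": [-0.0008, 0.075, 0.0003], "dr": [0, 0, 0], "fingers": 0.09}, {"slide": [-0.0008, 0.1, 0.0003], "dr": [0, 0, 0], "fingers": 0.09}, {"slide": [-0.0008, 0.1145, 0.0003], "dr": [0, 0, 0], "fingers": 0.09}, {"slide": [-0.0008, 0.1145, 0.0003], "dr": [0, 0, 0], "fingers": 0.075}]'

```text
t: 16.42
eef_pos: [467.3, -96.5, 27.3]
tcp_rot: [-1.575, 0.002, -1.535]
ft_force: [-0.2, 1.0, 0.3]
opening: 0.916
```

drive_tool --steps '[{"slide": [0, 0, 0], "dr": [0, 0, 0], "fingers": 0.04}, {"slide": [0, 0, 0], "dr": [0, 0, 0], "fingers": 0.04}, {"slide": [0, 0, 0], "dr": [0, 0, 0], "fingers": 0.04}, {"slide": [0, 0, 0], "dr": [0, 0, 0], "fingers": 0.04}, {"slide": [0, 0, 0], "dr": [0, 0, 0], "fingers": 0.04}]'

```text
t: 16.83
eef_pos: [468.2, -97.1, 31.3]
tcp_rot: [-1.569, -0.001, -1.536]
ft_force: [0.1, -0.8, -0.7]
opening: 0.581
```

```bash
python3 go.py 469 -97.2 30; python3 snap.py w18 200 180 360 310 5
```

```text
t 16.83 p [468.2  -97.12  31.28] za 2.01 F [ 0.15 -0.81 -0.67] op 55.2 j [-0.34  0.58  2.08  0.    0.48 -0.38]
slide [0.0001, 0.0013, 0.0008] dr [0.0, 0.0, 0.0]
t 16.8333 [468.2  -97.12  31.28] za 2.0053473234835866
```

View pics/w18c.png

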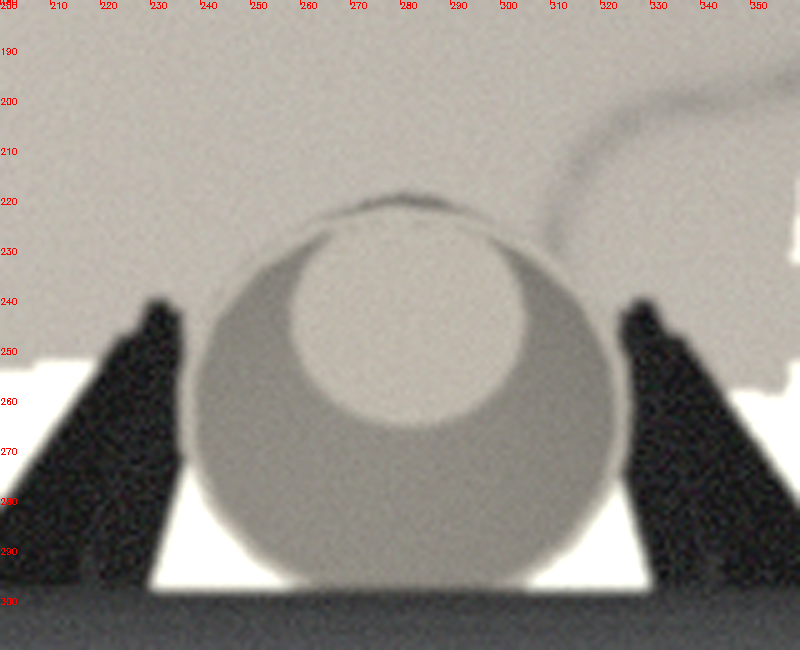

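```bash
python3 - <<'E'
from h import *
import pickle
m,p,R=pickle.load(open('w18.pkl','rb'))
print(R.T@(w(m,280.5,223.2,42)-p))
E
python3 go.py 607 170 140 2
```

```text
[-26.5  -10.74  -0.31]
t 16.88 p [468.18 -97.11  31.18] za 2.00 F [0.64 0.23 3.1 ] op 53.0 j [-0.34  0.58  2.08  0.    0.48 -0.38]
slide [-0.262, -0.1087, 0.1483] dr [-0.002, 0.0, 0.0006]
```

drive_tool --steps '[{"slide": [0, 0, 0], "dr": [0, 0, 0], "fingers": 0.04}, {"slide": [0, 0, 0], "dr": [0, 0, 0], "fingers": 0.04}, {"slide": [0, -0.02, 0], "dr": [0, 0, 0], "fingers": 0.04}, {"slide": [0, -0.05, 0], "dr": [0, 0, 0], "fingers": 0.04}, {"slide": [0, -0.08, 0], "dr": [0, 0, 0], "fingers": 0.04}]'

```text
t: 17.3
eef_pos: [467.0, -96.8, 111.0]
tcp_rot: [-1.573, 0.001, -1.536]
ft_force: [0.7, -0.9, 0.1]
opening: 0.556
```

```bash
python3 go.py 607 170 140 2; python3 snap.py w19 200 180 360 310 5
```

```text
t 17.30 p [467.01 -96.81 111.  ] za 2.00 F [ 0.68 -0.86  0.13] op 52.9 j [-0.34  0.43  2.02  0.    0.68 -0.38]
slide [-0.2618, -0.029, 0.1492] dr [0.0018, -0.0, -0.0008]
t 17.3 [467.01 -96.81 111.  ] za 1.9996838827346677
```

View pics/w19c.png

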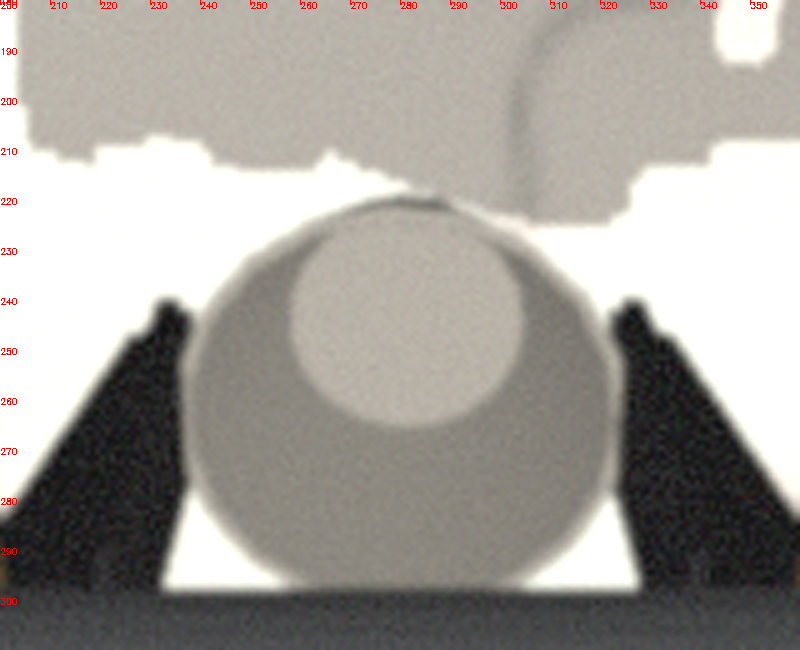

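drive_tool --steps '[{"slide": [-0.262, -0.03, 0.149], "dr": [0, 0, 0], "fingers": 0.04}, {"slide": [-0.262, -0.03, 0.149], "dr": [0, 0, 0], "fingers": 0.04}, {"slide": [-0.262, -0.03, 0.149], "dr": [0, 0, 0], "fingers": 0.04}, {"slide": [-0.262, -0.03, 0.149], "dr": [0, 0, 0], "fingers": 0.04}, {"slide": [-0.262, -0.03, 0.149], "dr": [0, 0, 0], "fingers": 0.04}]'

```text
t: 17.77
eef_pos: [564.2, 88.6, 131.4]
tcp_rot: [-1.57, -0.0, -1.536]
ft_force: [0.2, -0.8, -0.4]
opening: 0.557
```

```bash
python3 go.py 607 170 140 2
```

```text
t 17.77 p [564.25  88.63 131.38] za 1.99 F [ 0.15 -0.79 -0.37] op 53.0 j [ 0.04  0.51  1.78 -0.    0.85  0.01]
slide [-0.0798, -0.0086, 0.0456] dr [-0.0005, -0.0002, 0.0]
```

drive_tool --steps '[{"slide": [-0.08, -0.009, 0.046], "dr": [0, 0, 0], "fingers": 0.04}, {"slide": [-0.08, -0.009, 0.046], "dr": [0, 0, 0], "fingers": 0.04}, {"slide": [-0.08, -0.009, 0.046], "dr": [0, 0, 0], "fingers": 0.04}, {"slide": [-0.08, -0.009, 0.046], "dr": [0, 0, 0], "fingers": 0.04}, {"slide": [-0.08, -0.009, 0.046], "dr": [0, 0, 0], "fingers": 0.04}]'

```text
t: 18.18
eef_pos: [606.3, 168.3, 139.5]
tcp_rot: [-1.572, -0.0, -1.535]
ft_force: [-0.6, -0.3, -0.3]
opening: 0.557
```

```bash
python3 snap.py w20 190 60 390 230 4
```

```text
t 18.1833 [606.33 168.27 139.5 ] za 2.0687463655608958
```

View pics/w20c.png

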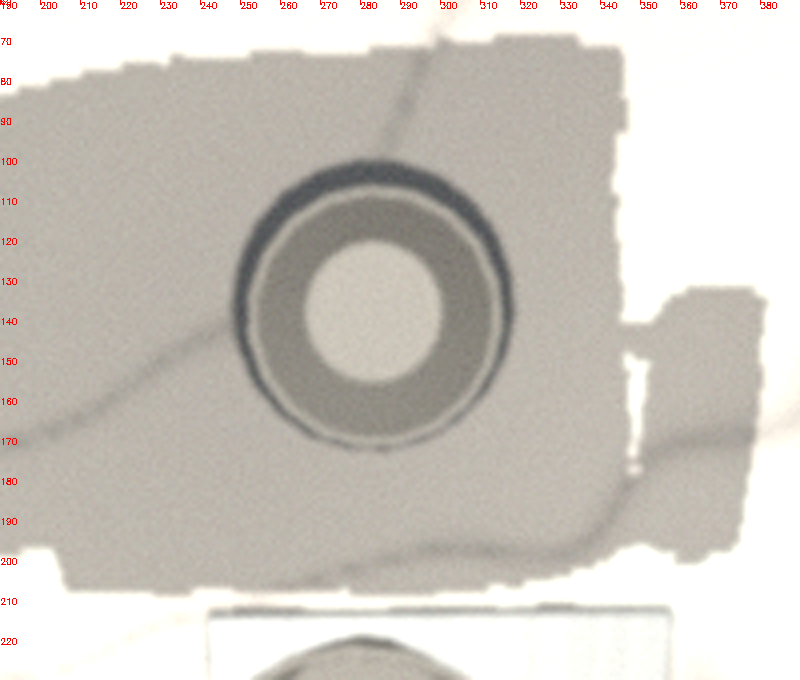

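```bash
python3 rim.py w20 251.7 315.3 106 171.3 50; python3 rim.py w20 266.2 300.6 120 155.5 20; python3 rim.py w20 248 318.3 99.8 172.5 8
python3 go.py 608 236 140 2
```

```text
widths 55.55741095345337 55.54627184451037
c [606.39 236.23  50.  ] [606.35 237.13  50.  ] tool [-67.94  89.48   2.58]
widths 33.48659231241368 33.59610329881596
c [606.65 235.94  20.  ] [606.64 236.23  20.  ] tool [-67.65 119.48   2.85]
widths 71.15186029517733 71.4911422946633
c [606.53 235.85   8.  ] [606.48 237.13   8.  ] tool [-67.57 131.48   2.74]
t 18.23 p [606.19 167.47 139.63] za 2.00 F [ 0.5  -0.07 -0.1 ] op 52.6 j [ 0.16  0.58  1.63 -0.    0.94  0.13]
slide [-0.0684, -0.0004, 0.0042] dr [0.0009, -0.0, 0.0003]
```

```bash
python3 go.py 606.8 237.3 95 2
```

```text
t 18.23 p [606.19 167.47 139.63] za 2.00 F [ 0.5  -0.07 -0.1 ] op 52.6 j [ 0.16  0.58  1.63 -0.    0.94  0.13]
slide [-0.0698, 0.0446, 0.0031] dr [0.0009, -0.0, 0.0003]
```

drive_tool --steps '[{"slide": [-0.035, 0.0, 0.002], "dr": [0, 0, 0], "fingers": 0.04}, {"slide": [-0.07, 0.01, 0.003], "dr": [0, 0, 0], "fingers": 0.04}, {"slide": [-0.07, 0.03, 0.003], "dr": [0, 0, 0], "fingers": 0.04}, {"slide": [-0.07, 0.045, 0.003], "dr": [0, 0, 0], "fingers": 0.04}, {"slide": [-0.07, 0.045, 0.003], "dr": [0, 0, 0], "fingers": 0.04}]'

```text
t: 18.65
eef_pos: [605.8, 236.8, 92.3]
tcp_rot: [-1.575, -0.001, -1.537]
ft_force: [-0.0, 0.5, -0.2]
opening: 0.555
```

```bash
python3 go.py 606.8 237.3 54 2;python3 snap.py w21 190 160 390 310 4
```

```text
t 18.65 p [605.75 236.77  92.27] za 1.95 F [-0.03  0.51 -0.2 ] op 52.8 j [ 0.27  0.66  1.6  -0.    0.88  0.24]
slide [-0.0005, 0.0383, 0.0012] dr [0.0046, -0.0008, 0.0013]
t 18.65 [605.75 236.77  92.27] za 1.9546579613268125
```

View pics/w21c.png

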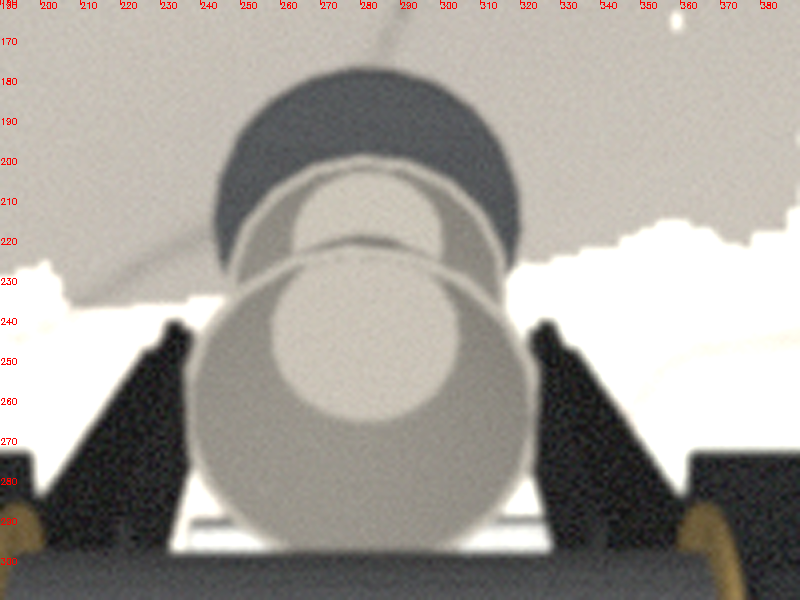

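drive_tool --steps '[{"slide": [-0.0005, 0.012, 0.0005], "dr": [0, 0, 0], "fingers": 0.04}, {"slide": [-0.0005, 0.024, 0.0005], "dr": [0, 0, 0], "fingers": 0.04}, {"slide": [-0.0005, 0.034, 0.0005], "dr": [0, 0, 0], "fingers": 0.04}, {"slide": [-0.0005, 0.038, 0.0005], "dr": [0, 0, 0], "fingers": 0.04}, {"slide": [-0.0005, 0.038, 0.0005], "dr": [0, 0, 0], "fingers": 0.04}]'

```text
t: 19.12
eef_pos: [607.5, 238.4, 55.8]
tcp_rot: [-1.573, -0.001, -1.536]
ft_force: [0.3, -0.4, -1.0]
opening: 0.557
```

```bash
python3 go.py 606.8 237.3 52 2
```

```text
t 19.12 p [607.46 238.41  55.76] za 1.99 F [ 0.34 -0.42 -0.96] op 52.9 j [ 0.27  0.71  1.62 -0.    0.81  0.24]
slide [0.0011, 0.0038, -0.0007] dr [0.0017, -0.0002, 0.0006]
```

Lower to contact, then release.

drive_tool --steps '[{"slide": [0.001, 0.002, -0.0007], "dr": [0, 0, 0], "fingers": 0.04}, {"slide": [0.001, 0.0035, -0.0007], "dr": [0, 0, 0], "fingers": 0.04}, {"slide": [0.001, 0.004, -0.0007], "dr": [0, 0, 0], "fingers": 0.04}]'

```text
t: 19.37
eef_pos: [607.4, 237.7, 53.4]
tcp_rot: [-1.57, -0.0, -1.536]
ft_force: [-1.2, -1.0, 0.9]
opening: 0.554
```

```bash
python3 go.py 606.8 237.3 52 2
```

```text
t 19.37 p [607.43 237.75  53.36] za 2.00 F [-1.15 -0.97  0.94] op 52.7 j [ 0.27  0.71  1.63 -0.    0.8   0.24]
slide [0.0004, 0.0014, -0.0006] dr [-0.0007, 0.0001, 0.0]
```

drive_tool --steps '[{"slide": [0, 0, 0], "dr": [0, 0, 0], "fingers": 0.08}, {"slide": [0, 0, 0], "dr": [0, 0, 0], "fingers": 0.08}, {"slide": [0, 0, 0], "dr": [0, 0, 0], "fingers": 0.08}, {"slide": [0, -0.04, 0], "dr": [0, 0, 0], "fingers": 0.08}, {"slide": [0, -0.08, 0], "dr": [0, 0, 0], "fingers": 0.08}]'

```text
t: 19.78
eef_pos: [606.3, 237.6, 132.2]
tcp_rot: [-1.575, -0.001, -1.536]
ft_force: [1.0, 0.7, -0.3]
opening: 0.822
```

```bash
python3 go.py 433.5 81.3 140 2;python3 snap.py w22 180 130 380 280 4;  python3 - <<'E'
from h import *
for n in ('top','scene'):
    cv2.imwrite(f'pics/{n}4.png',optics.read_camera(n)[:,:,::-1])
E
```

```text
t 19.78 p [606.32 237.56 132.21] za 2.00 F [ 1.02  0.75 -0.33] op 78.2 j [ 0.27  0.61  1.57 -0.    0.96  0.24]
slide [0.1501, -0.0069, -0.1782] dr [0.0041, 0.0001, 0.001]
t 19.7833 [606.32 237.56 132.21] za 2.004521710293647
```

View pics/w22c.png

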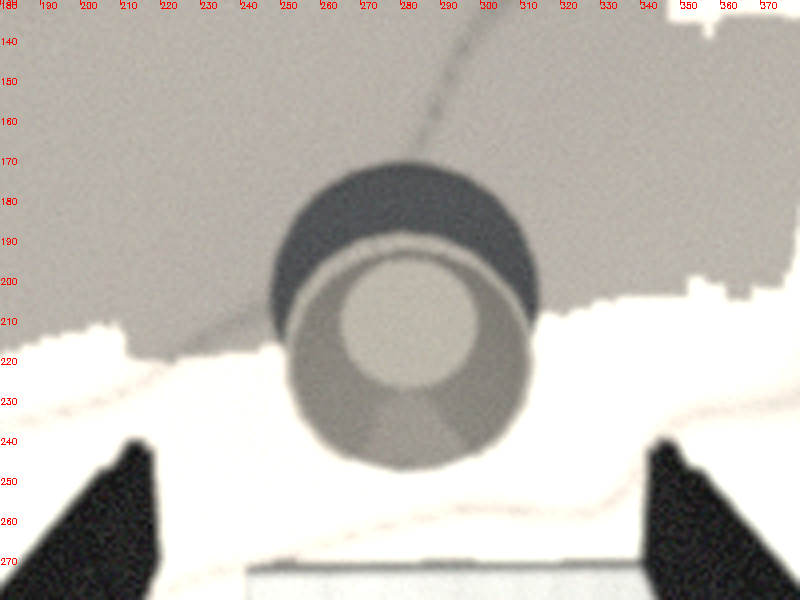

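View pics/scene4.png

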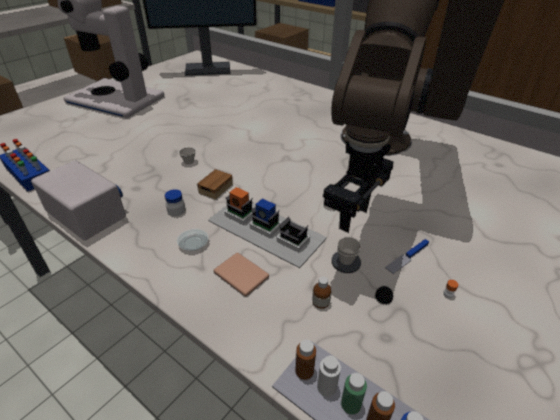

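drive_tool --steps '[{"slide": [0.15, -0.007, -0.178], "dr": [0, 0, 0], "fingers": 0.09}, {"slide": [0.15, -0.007, -0.178], "dr": [0, 0, 0], "fingers": 0.09}, {"slide": [0.15, -0.007, -0.178], "dr": [0, 0, 0], "fingers": 0.09}, {"slide": [0.15, -0.007, -0.178], "dr": [0, 0, 0], "fingers": 0.09}, {"slide": [0.15, -0.007, -0.178], "dr": [0, 0, 0], "fingers": 0.09}]'

```text
t: 20.35
eef_pos: [450.7, 97.2, 138.6]
tcp_rot: [-1.572, -0.0, -1.535]
ft_force: [-0.5, -0.4, -0.2]
opening: 0.949
```

```bash
python3 go.py 433.5 81.3 140 2
```

```text
t 20.35 p [450.72  97.22 138.6 ] za 2.03 F [-0.54 -0.45 -0.21] op 90.3 j [ 0.07  0.37  2.03 -0.    0.74  0.03]
slide [0.0153, -0.0014, -0.0178] dr [0.0007, 0.0006, 0.0001]
```

drive_tool --steps '[{"slide": [0.015, -0.001, -0.018], "dr": [0, 0, 0], "fingers": 0.09}, {"slide": [0.015, -0.001, -0.018], "dr": [0, 0, 0], "fingers": 0.09}, {"slide": [0.015, -0.001, -0.018], "dr": [0, 0, 0], "fingers": 0.09}, {"slide": [0.015, -0.001, -0.018], "dr": [0, 0, 0], "fingers": 0.09}]'

```text
t: 20.68
eef_pos: [436.1, 82.7, 140.2]
tcp_rot: [-1.57, 0.0, -1.536]
ft_force: [-0.8, -1.1, -0.2]
opening: 0.946
```

```bash
python3 snap.py w23 180 130 380 280 4; python3 go.py 433.5 81.3 140 2
```

```text
t 20.6833 [436.12  82.7  140.16] za 1.984457324261285
t 20.73 p [436.21  82.91 140.07] za 2.02 F [-0.16  0.05 -0.5 ] op 90.0 j [0.04 0.35 2.07 0.   0.72 0.  ]
slide [0.0015, 0.0001, -0.0028] dr [-0.0007, 0.0003, -0.0001]
```

View pics/w23c.png

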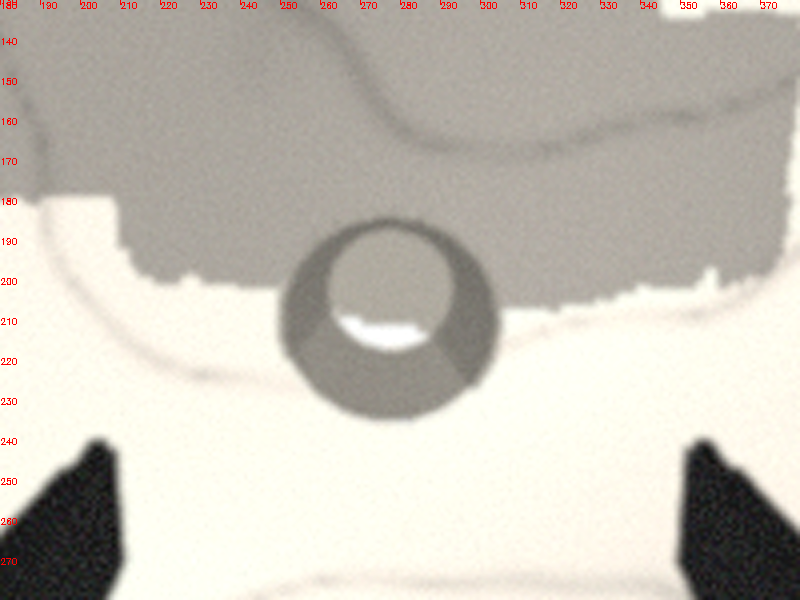

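```bash
python3 rim.py w23 250.4 304.8 184.3 235 42; python3 rim.py w23 262 293.7 187 218 12; python3 go.py 433.6 82.5 30 2
```

```text
widths 52.82233421337385 51.54496740390007
c [433.28  83.19  42.  ] [433.26  83.89  42.  ] tool [-0.58 98.16 -2.91]
widths 33.95808338555299 34.49133883544569
c [433.38  82.39  12.  ] [433.37  82.67  12.  ] tool [  0.23 128.16  -2.87]
t 20.73 p [436.21  82.91 140.07] za 2.02 F [-0.16  0.05 -0.5 ] op 90.0 j [0.04 0.35 2.07 0.   0.72 0.  ]
slide [0.0003, 0.1101, -0.0027] dr [-0.0007, 0.0003, -0.0001]
```

drive_tool --steps '[{"slide": [0, 0.04, -0.0027], "dr": [0, 0, 0], "fingers": 0.09}, {"slide": [0, 0.075, -0.0027], "dr": [0, 0, 0], "fingers": 0.09}, {"slide": [0, 0.1, -0.0027], "dr": [0, 0, 0], "fingers": 0.09}, {"slide": [0, 0.11, -0.0027], "dr": [0, 0, 0], "fingers": 0.09}, {"slide": [0, 0.11, -0.0027], "dr": [0, 0, 0], "fingers": 0.075}]'

```text
t: 21.15
eef_pos: [432.2, 83.0, 27.7]
tcp_rot: [-1.575, 0.0, -1.535]
ft_force: [0.0, -0.3, 0.0]
opening: 0.915
```

drive_tool --steps '[{"slide": [0, 0, 0], "dr": [0, 0, 0], "fingers": 0.04}, {"slide": [0, 0, 0], "dr": [0, 0, 0], "fingers": 0.04}, {"slide": [0, 0, 0], "dr": [0, 0, 0], "fingers": 0.04}, {"slide": [0, 0, 0], "dr": [0, 0, 0], "fingers": 0.04}, {"slide": [0, 0, 0], "dr": [0, 0, 0], "fingers": 0.04}]'

```text
t: 21.57
eef_pos: [433.2, 82.5, 31.0]
tcp_rot: [-1.569, 0.0, -1.536]
ft_force: [0.3, 0.3, 0.1]
opening: 0.582
```

drive_tool --steps '[{"slide": [0, 0, 0], "dr": [0, 0, 0], "fingers": 0.04}, {"slide": [0, 0, 0], "dr": [0, 0, 0], "fingers": 0.04}]'

```text
t: 21.73
eef_pos: [433.2, 82.5, 30.9]
tcp_rot: [-1.569, 0.0, -1.536]
ft_force: [0.1, 0.3, 8.4]
opening: 0.555
```

```bash
python3 go.py 433.6 82.5 30 2; python3 snap.py w24 200 180 360 310 5
```

```text
t 21.73 p [433.2   82.46  30.88] za 2.00 F [0.06 0.31 8.36] op 52.8 j [0.04 0.55 2.17 0.   0.42 0.  ]
slide [-0.0, 0.0009, 0.0004] dr [-0.0018, 0.0001, -0.0]
t 21.7333 [433.2   82.46  30.88] za 2.003596390887668
```

View pics/w24c.png

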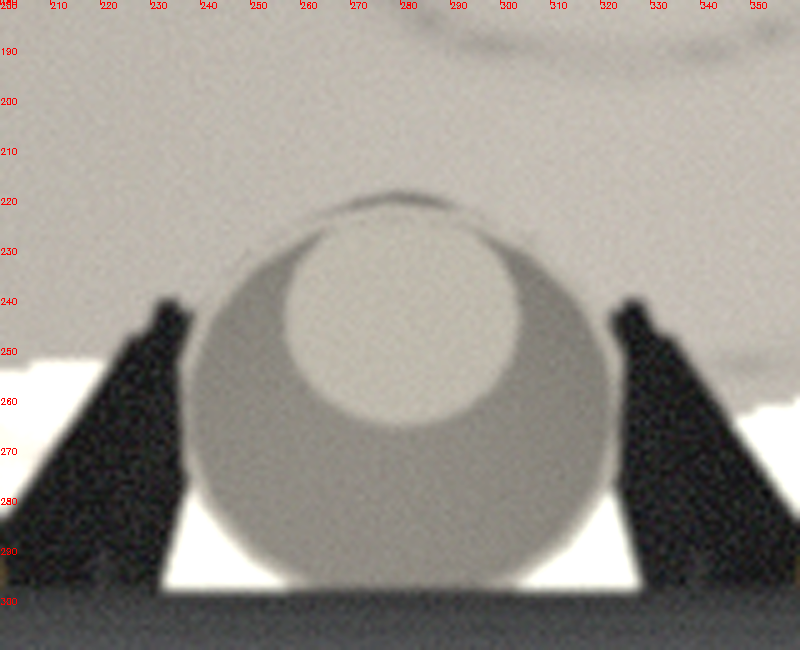

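drive_tool --steps '[{"slide": [0, -0.02, 0], "dr": [0, 0, 0], "fingers": 0.04}, {"slide": [0, -0.05, 0], "dr": [0, 0, 0], "fingers": 0.04}, {"slide": [0, -0.085, 0], "dr": [0, 0, 0], "fingers": 0.04}, {"slide": [-0.03, -0.1, 0.03], "dr": [0, 0, 0], "fingers": 0.04}, {"slide": [-0.06, -0.1, 0.06], "dr": [0, 0, 0], "fingers": 0.04}]'

```text
t: 22.2
eef_pos: [489.2, 141.7, 134.3]
tcp_rot: [-1.565, 0.001, -1.538]
ft_force: [1.6, -0.6, -1.0]
opening: 0.557
```

```bash
python3 go.py 607 237.5 125 2
```

```text
t 22.20 p [489.18 141.74 134.28] za 1.86 F [ 1.59 -0.61 -1.01] op 53.0 j [ 0.15  0.43  1.93 -0.    0.77  0.12]
slide [-0.0919, 0.01, 0.1208] dr [-0.0057, -0.0025, -0.0005]
```

drive_tool --steps '[{"slide": [-0.092, 0.009, 0.121], "dr": [0, 0, 0], "fingers": 0.04}, {"slide": [-0.092, 0.009, 0.121], "dr": [0, 0, 0], "fingers": 0.04}, {"slide": [-0.092, 0.009, 0.121], "dr": [0, 0, 0], "fingers": 0.04}, {"slide": [-0.092, 0.009, 0.121], "dr": [0, 0, 0], "fingers": 0.04}, {"slide": [-0.092, 0.009, 0.121], "dr": [0, 0, 0], "fingers": 0.04}]'

```text
t: 22.62
eef_pos: [608.5, 240.6, 120.4]
tcp_rot: [-1.569, 0.001, -1.534]
ft_force: [-1.2, 0.2, -0.9]
opening: 0.554
```

```bash
python3 go.py 607 237.5 105 2
```

```text
t 22.62 p [608.46 240.64 120.38] za 2.09 F [-1.2   0.15 -0.92] op 52.7 j [0.28 0.63 1.58 0.   0.93 0.24]
slide [0.0031, 0.0154, -0.0016] dr [-0.0019, 0.0016, -0.0007]
```

drive_tool --steps '[{"slide": [0.002, 0.008, -0.001], "dr": [0, 0, 0], "fingers": 0.04}, {"slide": [0.002, 0.015, -0.001], "dr": [0, 0, 0], "fingers": 0.04}, {"slide": [0.002, 0.015, -0.001], "dr": [0, 0, 0], "fingers": 0.04}, {"slide": [0.002, 0.015, -0.001], "dr": [0, 0, 0], "fingers": 0.04}]'

```text
t: 22.95
eef_pos: [603.9, 234.9, 105.9]
tcp_rot: [-1.572, -0.0, -1.537]
ft_force: [-0.4, -0.0, -0.2]
opening: 0.559
```

```bash
python3 go.py 607 237.5 66 2; python3 snap.py w25 190 160 390 310 4
```

```text
t 22.95 p [603.89 234.94 105.87] za 1.96 F [-0.4  -0.01 -0.19] op 53.1 j [ 0.27  0.64  1.6  -0.    0.9   0.24]
slide [-0.0025, 0.0399, 0.0032] dr [0.0011, -0.0007, 0.0003]
t 22.95 [603.89 234.94 105.87] za 1.9595253500002685
```

View pics/w25c.png

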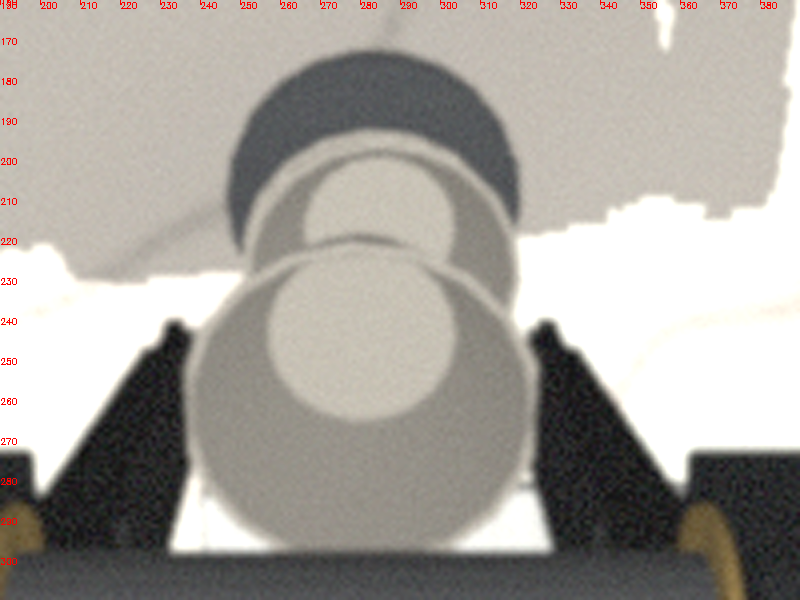

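drive_tool --steps '[{"slide": [-0.0025, 0.005, 0.003], "dr": [0, 0, 0], "fingers": 0.04}, {"slide": [-0.0025, 0.018, 0.003], "dr": [0, 0, 0], "fingers": 0.04}, {"slide": [-0.0025, 0.03, 0.003], "dr": [0, 0, 0], "fingers": 0.04}, {"slide": [-0.0025, 0.037, 0.003], "dr": [0, 0, 0], "fingers": 0.04}, {"slide": [-0.0025, 0.037, 0.003], "dr": [0, 0, 0], "fingers": 0.04}]'

```text
t: 23.42
eef_pos: [606.8, 238.1, 67.4]
tcp_rot: [-1.573, -0.001, -1.536]
ft_force: [0.4, 0.5, -0.2]
opening: 0.56
```

```bash
python3 go.py 607.2 237.5 64.5 2
```

```text
t 23.42 p [606.82 238.08  67.4 ] za 2.00 F [ 0.38  0.48 -0.23] op 53.3 j [ 0.27  0.69  1.62 -0.    0.83  0.24]
slide [0.0006, 0.0029, 0.0004] dr [0.0024, -0.0001, 0.0007]
```

drive_tool --steps '[{"slide": [0.0006, 0.002, 0.0003], "dr": [0, 0, 0], "fingers": 0.04}, {"slide": [0.0006, 0.0035, 0.0003], "dr": [0, 0, 0], "fingers": 0.04}, {"slide": [0.0006, 0.0035, 0.0003], "dr": [0, 0, 0], "fingers": 0.04}]'

```text
t: 23.67
eef_pos: [608.1, 237.8, 65.9]
tcp_rot: [-1.57, 0.0, -1.536]
ft_force: [-0.2, 0.5, -0.6]
opening: 0.557
```

```bash
python3 go.py 607.2 237.5 64.5 2
```

```text
t 23.67 p [608.08 237.79  65.91] za 2.00 F [-0.16  0.48 -0.65] op 52.9 j [ 0.27  0.69  1.62 -0.    0.83  0.24]
slide [0.0003, 0.0014, -0.0009] dr [-0.0007, -0.0, -0.0001]
```

drive_tool --steps '[{"slide": [0.0, 0.001, -0.0006], "dr": [0, 0, 0], "fingers": 0.04}, {"slide": [0, 0.002, -0.0006], "dr": [0, 0, 0], "fingers": 0.04}, {"slide": [0, 0.002, -0.0006], "dr": [0, 0, 0], "fingers": 0.04}]'

```text
t: 23.92
eef_pos: [607.3, 237.8, 63.8]
tcp_rot: [-1.57, 0.0, -1.536]
ft_force: [1.0, 1.0, -0.7]
opening: 0.555
```

drive_tool --steps '[{"slide": [0, 0, 0], "dr": [0, 0, 0], "fingers": 0.08}, {"slide": [0, 0, 0], "dr": [0, 0, 0], "fingers": 0.08}, {"slide": [0, 0, 0], "dr": [0, 0, 0], "fingers": 0.08}, {"slide": [0, -0.04, 0], "dr": [0, 0, 0], "fingers": 0.08}, {"slide": [0, -0.08, 0], "dr": [0, 0, 0], "fingers": 0.08}]'

```text
t: 24.33
eef_pos: [606.3, 237.4, 142.8]
tcp_rot: [-1.575, -0.001, -1.536]
ft_force: [1.0, 0.3, 0.2]
opening: 0.823
```

```bash
python3 snap.py w26 180 130 380 280 4;  python3 - <<'E'
from h import *
for n in ('top','scene'):
    cv2.imwrite(f'pics/{n}5.png',optics.read_camera(n)[:,:,::-1])
im=cv2.imread('pics/top5.png')[:,:,::-1]; crop(im,360,180,500,290,5,'pics/t9.png')
E
python3 go.py 538 -408 150 2
```

```text
t 24.3333 [606.28 237.44 142.78] za 2.003316166249672
t 24.48 p [608.61 238.18 147.06] za 2.01 F [ 0.02 -0.93 -0.12] op 79.7 j [ 0.27  0.6   1.56 -0.    0.98  0.24]
slide [0.6433, -0.0044, -0.0932] dr [-0.0061, 0.0002, -0.0014]
```

View pics/w26c.png

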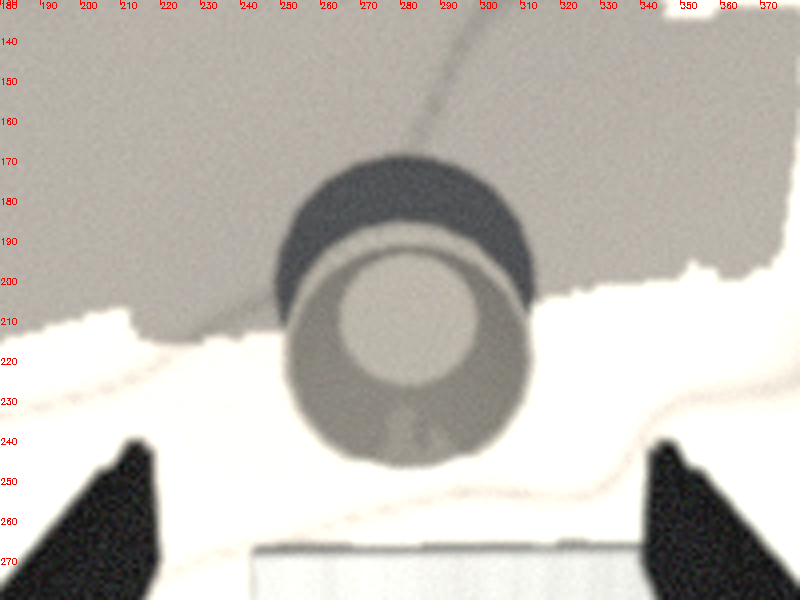

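View pics/t9.png

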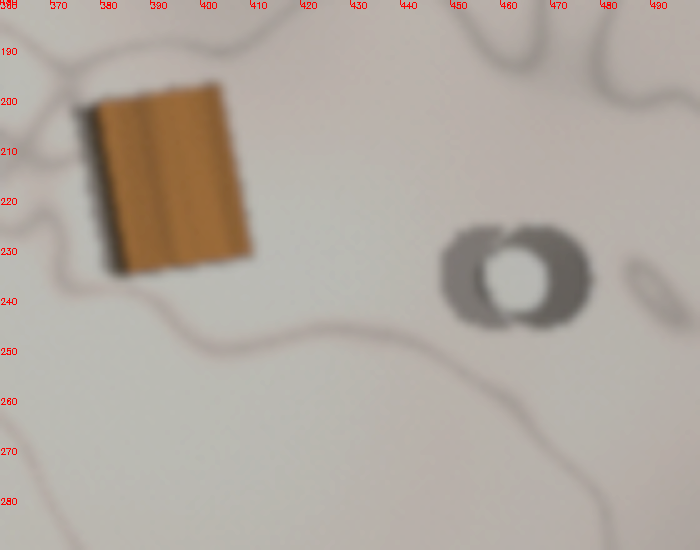

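drive_tool --steps '[{"slide": [0.643, -0.004, -0.093], "dr": [0, 0, 0], "fingers": 0.09}, {"slide": [0.643, -0.004, -0.093], "dr": [0, 0, 0], "fingers": 0.09}, {"slide": [0.643, -0.004, -0.093], "dr": [0, 0, 0], "fingers": 0.09}, {"slide": [0.643, -0.004, -0.093], "dr": [0, 0, 0], "fingers": 0.09}, {"slide": [0.643, -0.004, -0.093], "dr": [0, 0, 0], "fingers": 0.09}]'

```text
t: 24.9
eef_pos: [583.7, 29.0, 144.1]
tcp_rot: [-1.572, 0.0, -1.535]
ft_force: [0.5, -0.3, -0.6]
opening: 0.946
```

drive_tool --steps '[{"slide": [0.435, -0.003, -0.063], "dr": [0, 0, 0], "fingers": 0.09}, {"slide": [0.435, -0.003, -0.063], "dr": [0, 0, 0], "fingers": 0.09}, {"slide": [0.435, -0.003, -0.063], "dr": [0, 0, 0], "fingers": 0.09}, {"slide": [0.435, -0.003, -0.063], "dr": [0, 0, 0], "fingers": 0.09}, {"slide": [0.435, -0.003, -0.063], "dr": [0, 0, 0], "fingers": 0.09}]'

```text
t: 25.32
eef_pos: [561.1, -178.3, 145.6]
tcp_rot: [-1.572, 0.001, -1.536]
ft_force: [0.6, 1.0, 0.3]
opening: 0.945
```

```bash
python3 go.py 538 -408 150 2
```

```text
t 25.32 p [ 561.13 -178.26  145.59] za 2.00 F [0.65 1.03 0.26] op 89.9 j [-0.42  0.52  1.72  0.    0.9  -0.46]
slide [0.2288, -0.0045, -0.0312] dr [0.0007, 0.0001, -0.0006]
```

drive_tool --steps '[{"slide": [0.229, -0.004, -0.031], "dr": [0, 0, 0], "fingers": 0.09}, {"slide": [0.229, -0.004, -0.031], "dr": [0, 0, 0], "fingers": 0.09}, {"slide": [0.229, -0.004, -0.031], "dr": [0, 0, 0], "fingers": 0.09}, {"slide": [0.229, -0.004, -0.031], "dr": [0, 0, 0], "fingers": 0.09}, {"slide": [0.229, -0.004, -0.031], "dr": [0, 0, 0], "fingers": 0.09}]'

```text
t: 25.73
eef_pos: [540.4, -385.6, 149.0]
tcp_rot: [-1.571, 0.001, -1.536]
ft_force: [-0.2, 0.3, 0.5]
opening: 0.95
```

drive_tool --steps '[{"slide": [0.021, 0, -0.003], "dr": [0, 0, 0], "fingers": 0.09}, {"slide": [0.021, 0, -0.003], "dr": [0, 0, 0], "fingers": 0.09}, {"slide": [0.021, 0, -0.003], "dr": [0, 0, 0], "fingers": 0.09}, {"slide": [0.021, 0, -0.003], "dr": [0, 0, 0], "fingers": 0.09}]'

```text
t: 26.07
eef_pos: [538.9, -403.8, 149.1]
tcp_rot: [-1.572, 0.001, -1.536]
ft_force: [0.3, 0.8, 0.2]
opening: 0.948
```

```bash
python3 snap.py w27 180 110 380 260 4; python3 go.py 538 -408 150 2
```

```text
t 26.0667 [ 538.87 -403.85  149.15] za 2.007019788397836
t 26.12 p [ 539.17 -403.5   149.5 ] za 2.05 F [-0.16  0.59  0.65] op 89.9 j [-0.74  0.62  1.5   0.    1.02 -0.78]
slide [0.0045, -0.0005, -0.0013] dr [0.0004, 0.0009, -0.001]
```

View pics/w27c.png

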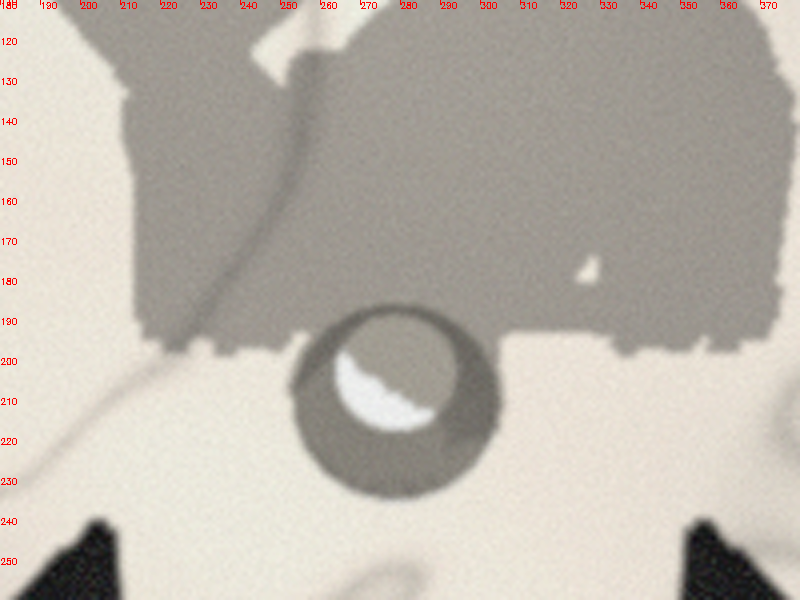

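View pics/w27.png

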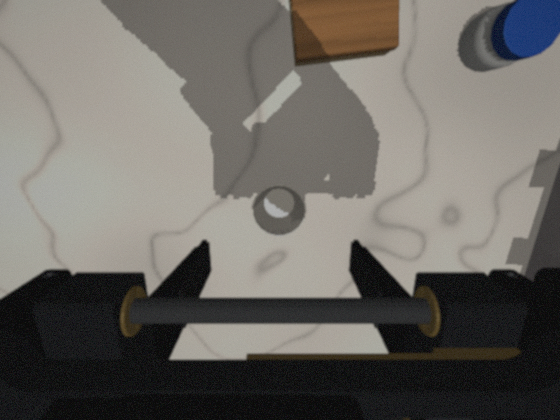

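```bash
python3 rim.py w27 253.2 305.2 186 234.3 42; python3 rim.py w27 263.5 294.3 187.8 217.5 12; python3 go.py 537.8 -404.2 30 2
```

```text
widths 52.2090303171872 50.77834409357985
c [ 537.54 -406.41   42.  ] [ 537.52 -405.76   42.  ] tool [  2.66 107.14  -1.34]
widths 33.99237034800228 34.03729436564155
c [ 537.13 -406.62   12.  ] [ 537.13 -406.36   12.  ] tool [  2.9  137.14  -1.73]
t 26.12 p [ 539.17 -403.5   149.5 ] za 2.05 F [-0.16  0.59  0.65] op 89.9 j [-0.74  0.62  1.5   0.    1.02 -0.78]
slide [0.0008, 0.1195, -0.0013] dr [0.0004, 0.0009, -0.001]
```

drive_tool --steps '[{"slide": [0.0035, 0.04, -0.0016], "dr": [0, 0, 0], "fingers": 0.09}, {"slide": [0.0035, 0.075, -0.0016], "dr": [0, 0, 0], "fingers": 0.09}, {"slide": [0.0035, 0.105, -0.0016], "dr": [0, 0, 0], "fingers": 0.09}, {"slide": [0.0035, 0.1195, -0.0016], "dr": [0, 0, 0], "fingers": 0.09}, {"slide": [0.0035, 0.1195, -0.0016], "dr": [0, 0, 0], "fingers": 0.075}]'

```text
t: 26.53
eef_pos: [536.9, -405.7, 27.0]
tcp_rot: [-1.575, 0.004, -1.534]
ft_force: [-0.6, 0.3, 0.6]
opening: 0.915
```

drive_tool --steps '[{"slide": [0, 0, 0], "dr": [0, 0, 0], "fingers": 0.04}, {"slide": [0, 0, 0], "dr": [0, 0, 0], "fingers": 0.04}, {"slide": [0, 0, 0], "dr": [0, 0, 0], "fingers": 0.04}, {"slide": [0, 0, 0], "dr": [0, 0, 0], "fingers": 0.04}, {"slide": [0, 0, 0], "dr": [0, 0, 0], "fingers": 0.04}]'

```text
t: 26.95
eef_pos: [538.0, -408.6, 31.7]
tcp_rot: [-1.569, -0.001, -1.536]
ft_force: [0.3, 0.1, -0.1]
opening: 0.584
```

drive_tool --steps '[{"slide": [0, 0, 0], "dr": [0, 0, 0], "fingers": 0.04}, {"slide": [0, 0, 0], "dr": [0, 0, 0], "fingers": 0.04}]'

```text
t: 27.12
eef_pos: [538.0, -408.7, 31.6]
tcp_rot: [-1.569, -0.001, -1.536]
ft_force: [-0.5, 1.3, 6.6]
opening: 0.561
```

```bash
python3 go.py 537.5 -407 30 2; python3 snap.py w28 200 180 360 310 5
```

```text
t 27.12 p [ 537.98 -408.67   31.55] za 2.00 F [-0.49  1.31  6.61] op 53.4 j [-0.75  0.76  1.57  0.    0.8  -0.78]
slide [-0.0017, 0.0016, -0.0004] dr [-0.0015, -0.0001, 0.001]
t 27.1167 [ 537.98 -408.67   31.55] za 1.9954875799742031
```

View pics/w28c.png

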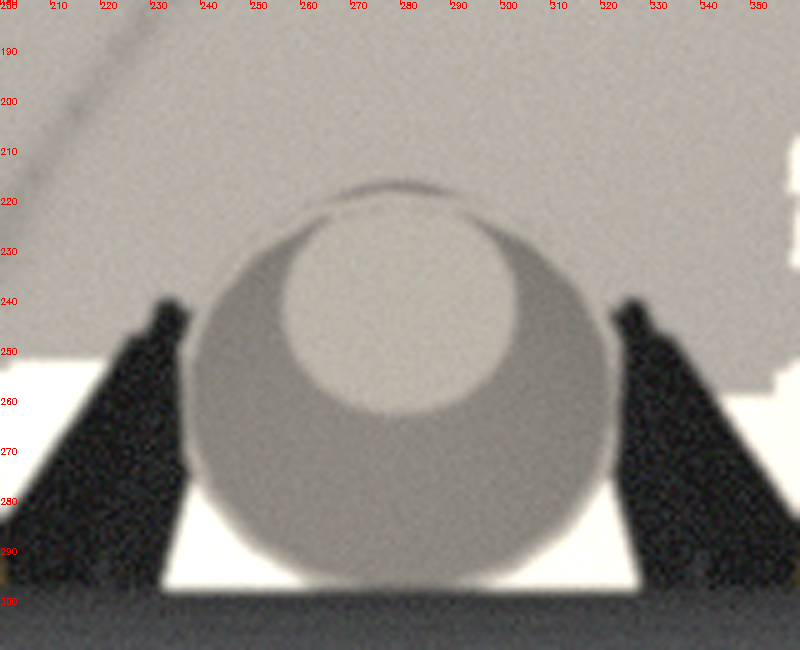

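drive_tool --steps '[{"slide": [0, -0.02, 0], "dr": [0, 0, 0], "fingers": 0.04}, {"slide": [0, -0.05, 0], "dr": [0, 0, 0], "fingers": 0.04}, {"slide": [0, -0.085, 0], "dr": [0, 0, 0], "fingers": 0.04}, {"slide": [-0.03, -0.115, 0], "dr": [0, 0, 0], "fingers": 0.04}, {"slide": [-0.07, -0.125, 0.005], "dr": [0, 0, 0], "fingers": 0.04}]'

```text
t: 27.58
eef_pos: [540.5, -341.1, 159.5]
tcp_rot: [-1.566, -0.004, -1.539]
ft_force: [1.2, 0.2, -0.7]
opening: 0.558
```

```bash
python3 go.py 607 236 155 2
```

```text
t 27.58 p [ 540.47 -341.05  159.52] za 1.81 F [ 1.2   0.23 -0.67] op 53.0 j [-0.67  0.56  1.59 -0.    0.98 -0.7 ]
slide [-0.5747, 0.0025, 0.0847] dr [-0.0049, -0.0033, 0.0042]
```

drive_tool --steps '[{"slide": [-0.575, 0, 0.085], "dr": [0, 0, 0], "fingers": 0.04}, {"slide": [-0.575, 0, 0.085], "dr": [0, 0, 0], "fingers": 0.04}, {"slide": [-0.575, 0, 0.085], "dr": [0, 0, 0], "fingers": 0.04}, {"slide": [-0.575, 0, 0.085], "dr": [0, 0, 0], "fingers": 0.04}, {"slide": [-0.575, 0, 0.085], "dr": [0, 0, 0], "fingers": 0.04}]'

```text
t: 28.0
eef_pos: [563.1, -129.8, 155.7]
tcp_rot: [-1.57, -0.0, -1.536]
ft_force: [1.8, -0.0, -0.4]
opening: 0.56
```

drive_tool --steps '[{"slide": [-0.366, 0, 0.054], "dr": [0, 0, 0], "fingers": 0.04}, {"slide": [-0.366, 0, 0.054], "dr": [0, 0, 0], "fingers": 0.04}, {"slide": [-0.366, 0, 0.054], "dr": [0, 0, 0], "fingers": 0.04}, {"slide": [-0.366, 0, 0.054], "dr": [0, 0, 0], "fingers": 0.04}, {"slide": [-0.366, 0, 0.054], "dr": [0, 0, 0], "fingers": 0.04}]'

```text
t: 28.42
eef_pos: [586.4, 77.4, 155.7]
tcp_rot: [-1.57, -0.0, -1.536]
ft_force: [0.4, 0.3, -0.6]
opening: 0.557
```

```bash
python3 go.py 607 236 150 2
```

```text
t 28.42 p [586.37  77.39 155.7 ] za 2.00 F [ 0.43  0.26 -0.57] op 53.0 j [ 0.02  0.51  1.71 -0.    0.92 -0.02]
slide [-0.1578, 0.0057, 0.0261] dr [-0.0006, -0.0, 0.0]
```

drive_tool --steps '[{"slide": [-0.158, 0.005, 0.026], "dr": [0, 0, 0], "fingers": 0.04}, {"slide": [-0.158, 0.005, 0.026], "dr": [0, 0, 0], "fingers": 0.04}, {"slide": [-0.158, 0.005, 0.026], "dr": [0, 0, 0], "fingers": 0.04}, {"slide": [-0.158, 0.005, 0.026], "dr": [0, 0, 0], "fingers": 0.04}, {"slide": [-0.158, 0.005, 0.026], "dr": [0, 0, 0], "fingers": 0.04}]'

```text
t: 28.83
eef_pos: [606.9, 239.9, 150.1]
tcp_rot: [-1.57, 0.001, -1.532]
ft_force: [-0.4, -0.7, -0.1]
opening: 0.553
```

drive_tool --steps '[{"slide": [0, 0.015, 0], "dr": [0, 0, 0], "fingers": 0.04}, {"slide": [0, 0.03, 0], "dr": [0, 0, 0], "fingers": 0.04}, {"slide": [0, 0.03, 0], "dr": [0, 0, 0], "fingers": 0.04}, {"slide": [0, 0.03, 0], "dr": [0, 0, 0], "fingers": 0.04}]'

```text
t: 29.17
eef_pos: [606.8, 233.8, 120.1]
tcp_rot: [-1.572, -0.0, -1.536]
ft_force: [0.1, -0.2, -0.6]
opening: 0.556
```

```bash
python3 go.py 607.2 236 78 2;  python3 snap.py w29 190 160 390 310 4
```

```text
t 29.17 p [606.77 233.83 120.13] za 1.99 F [ 0.08 -0.24 -0.64] op 52.9 j [ 0.27  0.63  1.59 -0.    0.93  0.23]
slide [-0.0022, 0.0421, 0.0006] dr [0.0011, -0.0002, 0.0004]
t 29.1667 [606.77 233.83 120.13] za 1.9908061873242937
```

View pics/w29c.png

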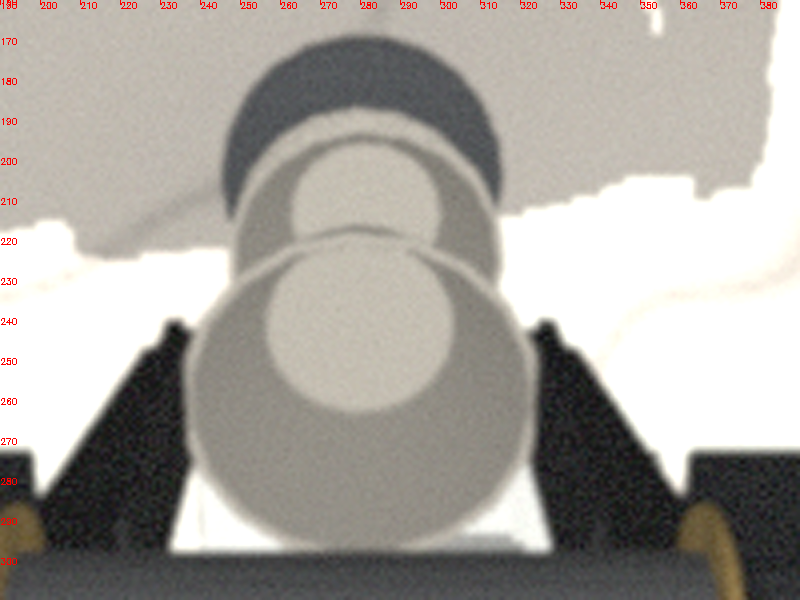

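Aligned laterally. Descend.

drive_tool --steps '[{"slide": [-0.0022, 0.008, 0.0005], "dr": [0, 0, 0], "fingers": 0.04}, {"slide": [-0.0022, 0.02, 0.0005], "dr": [0, 0, 0], "fingers": 0.04}, {"slide": [-0.0022, 0.032, 0.0005], "dr": [0, 0, 0], "fingers": 0.04}, {"slide": [-0.0022, 0.039, 0.0005], "dr": [0, 0, 0], "fingers": 0.04}, {"slide": [-0.0022, 0.039, 0.0005], "dr": [0, 0, 0], "fingers": 0.04}]'

```text
t: 29.63
eef_pos: [606.5, 236.0, 79.1]
tcp_rot: [-1.574, -0.001, -1.536]
ft_force: [0.0, -0.6, 0.2]
opening: 0.553
```

```bash
python3 go.py 607.2 236.3 77 2
```

```text
t 29.63 p [606.55 236.03  79.13] za 2.00 F [ 0.04 -0.64  0.21] op 52.6 j [ 0.27  0.68  1.61 -0.    0.85  0.23]
slide [-0.0003, 0.0021, 0.0007] dr [0.0029, -0.0, 0.0008]
```

drive_tool --steps '[{"slide": [-0.0003, 0.0015, 0.0005], "dr": [0, 0, 0], "fingers": 0.04}, {"slide": [-0.0003, 0.003, 0.0005], "dr": [0, 0, 0], "fingers": 0.04}, {"slide": [-0.0003, 0.0035, 0.0005], "dr": [0, 0, 0], "fingers": 0.04}, {"slide": [-0.0003, 0.0035, 0.0005], "dr": [0, 0, 0], "fingers": 0.04}]'

```text
t: 29.97
eef_pos: [608.1, 236.7, 78.2]
tcp_rot: [-1.57, 0.0, -1.536]
ft_force: [0.5, 0.3, -0.6]
opening: 0.554
```

```bash
python3 go.py 607.2 236.3 77 2
```

```text
t 29.97 p [608.07 236.74  78.17] za 2.00 F [ 0.46  0.33 -0.64] op 52.7 j [ 0.27  0.68  1.61 -0.    0.85  0.24]
slide [0.0004, 0.0012, -0.0009] dr [-0.0007, 0.0001, -0.0001]
```

drive_tool --steps '[{"slide": [0.0003, 0.001, -0.0006], "dr": [0, 0, 0], "fingers": 0.04}, {"slide": [0.0003, 0.002, -0.0006], "dr": [0, 0, 0], "fingers": 0.04}, {"slide": [0.0003, 0.002, -0.0006], "dr": [0, 0, 0], "fingers": 0.04}]'

```text
t: 30.22
eef_pos: [607.3, 236.3, 76.0]
tcp_rot: [-1.57, 0.0, -1.536]
ft_force: [-0.2, 0.3, -0.1]
opening: 0.557
```

drive_tool --steps '[{"slide": [0, 0, 0], "dr": [0, 0, 0], "fingers": 0.08}, {"slide": [0, 0, 0], "dr": [0, 0, 0], "fingers": 0.08}, {"slide": [0, 0, 0], "dr": [0, 0, 0], "fingers": 0.08}, {"slide": [0, -0.04, 0], "dr": [0, 0, 0], "fingers": 0.08}, {"slide": [0, -0.08, 0], "dr": [0, 0, 0], "fingers": 0.08}]'

```text
t: 30.63
eef_pos: [606.3, 236.0, 155.0]
tcp_rot: [-1.575, -0.001, -1.536]
ft_force: [0.8, 1.5, 0.8]
opening: 0.818
```

```bash
python3 snap.py w30 180 130 380 280 4;  python3 - <<'E'
from h import *
for n in ('top','scene'):
    cv2.imwrite(f'pics/{n}6.png',optics.read_camera(n)[:,:,::-1])
im=cv2.imread('pics/top6.png')[:,:,::-1]; crop(im,130,190,250,310,5,'pics/t10.png')
im=cv2.imread('pics/scene6.png')[:,:,::-1]; crop(im,180,150,360,290,4,'pics/s10.png')
E
```

```text
t 30.6333 [606.32 236.05 154.99] za 2.0018423514703314
```

View pics/w30c.png

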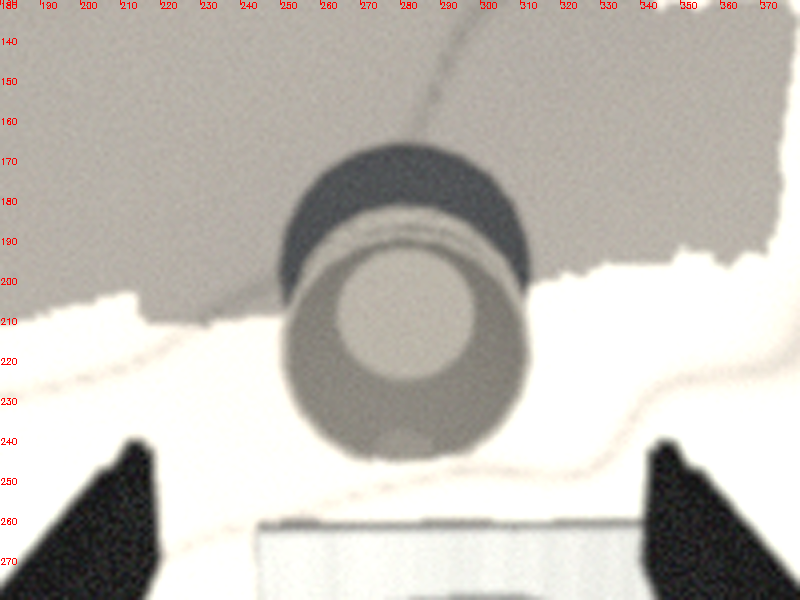

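View pics/t10.png

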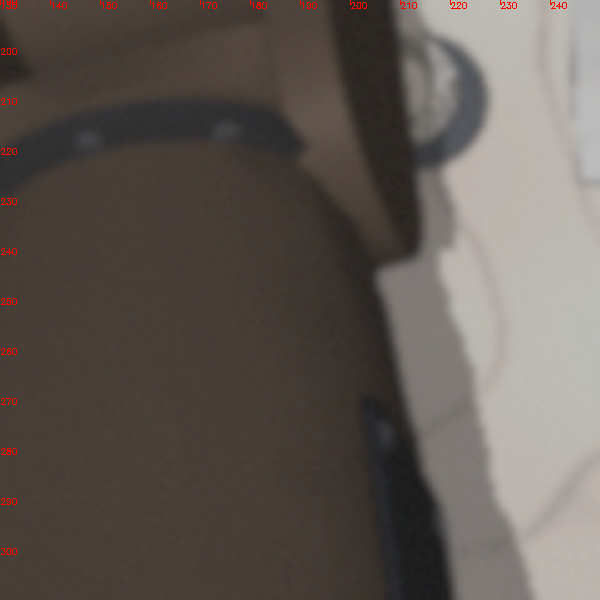

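View pics/s10.png

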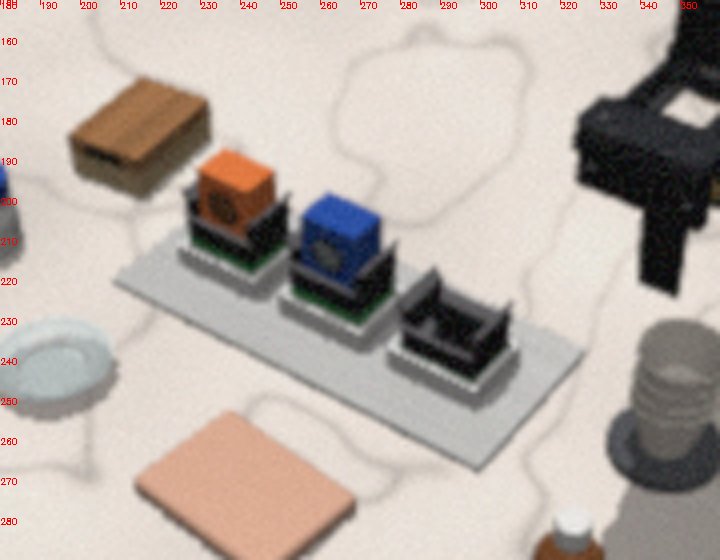

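View pics/w10.png

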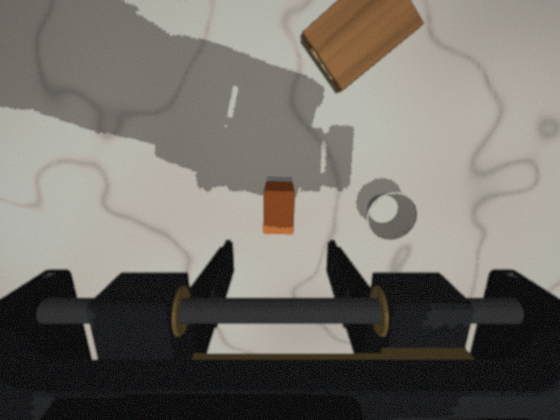

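```bash
python3 - <<'E'
from h import *
im=cv2.imread('pics/w10.png')[:,:,::-1]; crop(im,300,0,470,200,4,'pics/w10h.png')
im=cv2.imread('pics/scene6.png')[:,:,::-1]; crop(im,185,160,245,210,12,'pics/s11.png')
E
python3 go.py 497 349 150 -101.5;python3 go.py 467 349 150 -101.5
```

```text
t 30.78 p [608.61 236.78 159.23] za 2.01 F [-0.1   0.66 -0.68] op 79.6 j [ 0.27  0.58  1.55 -0.    1.    0.24]
slide [-0.116, 0.0087, -0.1077] dr [-0.0031, 1.8065, -0.0065]
t 30.78 p [608.61 236.78 159.23] za 2.01 F [-0.1   0.66 -0.68] op 79.6 j [ 0.27  0.58  1.55 -0.    1.    0.24]
slide [-0.1171, 0.0086, -0.1376] dr [-0.0031, 1.8065, -0.0065]
```

View pics/w10h.png

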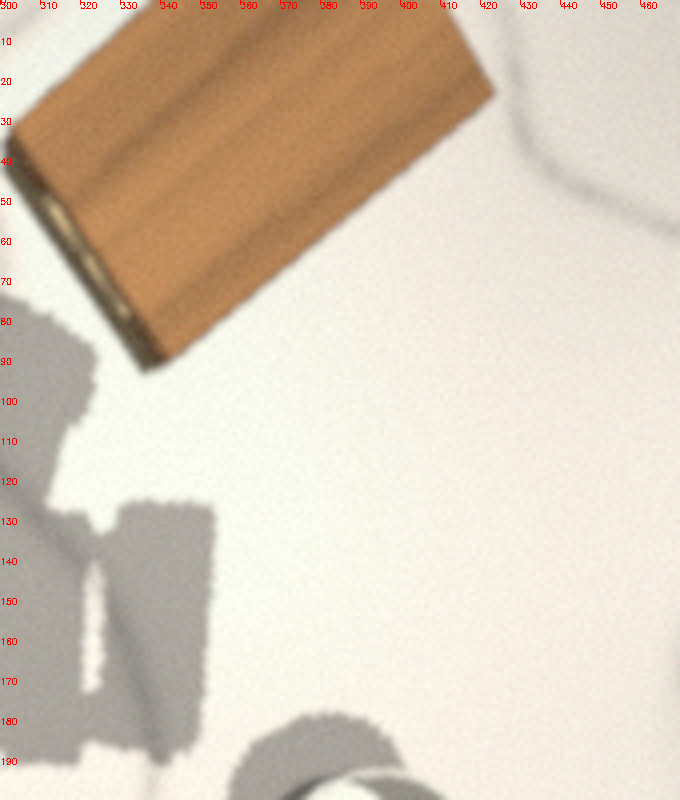

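View pics/s11.png

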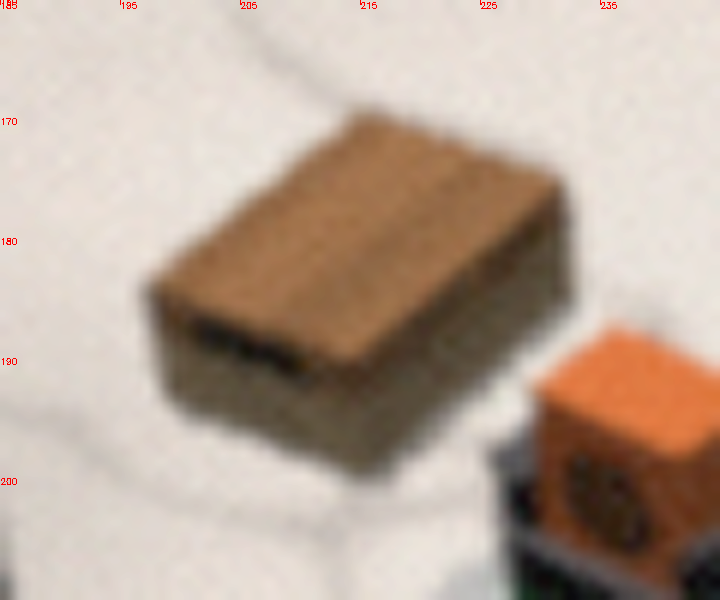

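```bash
python3 go.py 440 -325 100 8.4
```

```text
t 30.78 p [608.61 236.78 159.23] za 2.01 F [-0.1   0.66 -0.68] op 79.6 j [ 0.27  0.58  1.55 -0.    1.    0.24]
slide [0.5556, 0.0573, -0.1885] dr [-0.0062, -0.1116, -0.001]
```

drive_tool --steps '[{"slide": [-0.117, 0.015, -0.138], "dr": [0, 1.8065, 0], "fingers": 0.05}, {"slide": [-0.117, 0.015, -0.138], "dr": [0, 1.8065, 0], "fingers": 0.05}, {"slide": [-0.117, 0.015, -0.138], "dr": [0, 1.8065, 0], "fingers": 0.05}, {"slide": [-0.117, 0.015, -0.138], "dr": [0, 1.8065, 0], "fingers": 0.05}, {"slide": [-0.117, 0.015, -0.138], "dr": [0, 1.8065, 0], "fingers": 0.05}]'

```text
t: 31.2
eef_pos: [461.3, 350.2, 139.7]
tcp_rot: [-1.572, -0.002, -2.159]
ft_force: [-0.2, -0.7, -0.2]
opening: 0.556
```

```bash
python3 go.py 467 349 145 -101.5
```

```text
t 31.20 p [461.27 350.19 139.66] za -33.71 F [-0.17 -0.74 -0.19] op 52.9 j [0.54 0.51 1.75 0.   0.88 1.12]
slide [-0.0022, -0.0054, 0.0054] dr [-0.0001, 1.1832, 0.0026]
```

drive_tool --steps '[{"slide": [0, -0.005, 0.0], "dr": [0, 1.183, 0], "fingers": 0.05}, {"slide": [0, -0.005, 0.0], "dr": [0, 1.183, 0], "fingers": 0.05}, {"slide": [0, -0.005, 0.0], "dr": [0, 1.183, 0], "fingers": 0.05}, {"slide": [0, -0.005, 0.0], "dr": [0, 1.183, 0], "fingers": 0.05}, {"slide": [0, -0.005, 0.0], "dr": [0, 1.183, 0], "fingers": 0.05}]'

```text
t: 31.62
eef_pos: [464.9, 348.4, 145.0]
tcp_rot: [-1.57, -0.001, -2.786]
ft_force: [-0.1, -0.3, 0.8]
opening: 0.523
```

drive_tool --steps '[{"slide": [0, 0, 0.0], "dr": [0, 0.558, 0], "fingers": 0.05}, {"slide": [0, 0, 0.0], "dr": [0, 0.558, 0], "fingers": 0.05}, {"slide": [0, 0, 0.0], "dr": [0, 0.558, 0], "fingers": 0.05}, {"slide": [0, 0, 0.0], "dr": [0, 0.558, 0], "fingers": 0.05}, {"slide": [0, 0, 0.0], "dr": [0, 0.558, 0], "fingers": 0.05}]'

```text
t: 32.03
eef_pos: [465.0, 348.2, 144.9]
tcp_rot: [-1.57, -0.001, 2.938]
ft_force: [0.3, 0.6, -0.7]
opening: 0.527
```

```bash
python3 go.py 467 349 145 -101.5; python3 snap.py w31 200 60 360 270 4
```

```text
t 32.03 p [464.96 348.22 144.9 ] za -101.67 F [ 0.31  0.59 -0.71] op 50.1 j [ 0.53  0.51  1.74 -0.    0.89  2.3 ]
slide [-0.0018, -0.0001, -0.0012] dr [-0.0009, -0.003, 0.0007]
t 32.0333 [464.96 348.22 144.9 ] za -101.67140190091993
```

View pics/w31c.png

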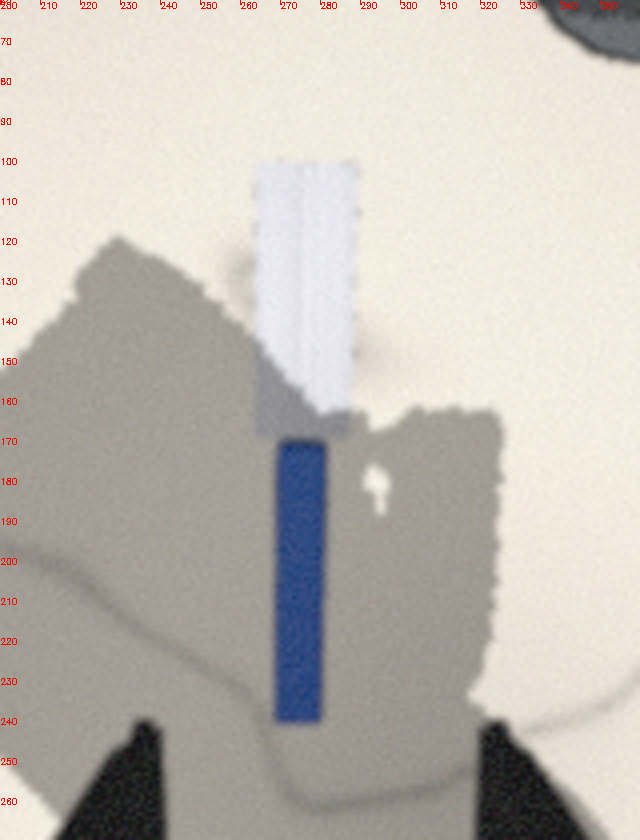

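```bash
python3 - <<'E'
from h import *
import pickle
m,p,R=pickle.load(open('w31.pkl','rb'))
a=w(m,275.5,170.3,14);b=w(m,274.6,240.6,14)
print('front',a,'rear',b,np.linalg.norm(a-b),np.degrees(np.arctan2(*(a-b)[[1,0]])))
c=w(m,275.8,101,3);d=w(m,275.3,169,3);print('blade',c,d,np.linalg.norm(c-d),np.degrees(np.arctan2(*(c-d)[[1,0]])))
e=[w(m,u,120,3) for u in (263.3,288.8)];print(np.linalg.norm(e[0]-e[1]))
dr=(a-b)/np.linalg.norm(a-b); g=a-32*dr; print('grasp',g,R.T@(g-p))
E
```

```text
front [498.33 345.95  14.  ] rear [420.71 363.51  14.  ] 79.58457890687943 -12.749335642762148
blade [565.38 331.51   3.  ] [498.   346.39   3.  ] 69.00883793510313 -12.450835900444265
26.275500619093965
grasp [467.12 353.01  14.  ] [ -1.24 130.9   -5.24]
```

```bash
python3 go.py 467.1 353 30 -102.6
```

```text
t 32.08 p [464.99 348.23 144.95] za -101.72 F [-1.16 -0.55  0.28] op 49.9 j [ 0.53  0.51  1.74 -0.    0.89  2.3 ]
slide [-0.0012, 0.1149, -0.0052] dr [-0.0009, 0.0153, 0.0007]
```

drive_tool --steps '[{"slide": [-0.0012, 0.04, -0.0052], "dr": [0, 0.015, 0], "fingers": 0.05}, {"slide": [-0.0012, 0.08, -0.0052], "dr": [0, 0.015, 0], "fingers": 0.05}, {"slide": [-0.0012, 0.105, -0.0052], "dr": [0, 0.015, 0], "fingers": 0.05}, {"slide": [-0.0012, 0.115, -0.0052], "dr": [0, 0.015, 0], "fingers": 0.05}, {"slide": [-0.0012, 0.115, -0.0052], "dr": [0, 0.015, 0], "fingers": 0.05}]'

```text
t: 32.5
eef_pos: [466.5, 352.6, 28.4]
tcp_rot: [-1.568, -0.003, 2.931]
ft_force: [0.0, -0.7, 0.2]
opening: 0.528
```

```bash
python3 go.py 467.1 353 4 -102.6
```

```text
t 32.50 p [466.47 352.64  28.43] za -102.06 F [ 0.01 -0.7   0.24] op 50.2 j [ 0.53  0.68  1.81 -0.    0.65  2.32]
slide [-0.0006, 0.0244, -0.0006] dr [-0.0031, 0.0095, 0.0031]
```

drive_tool --steps '[{"slide": [0, 0.01, -0.0005], "dr": [0, 0.005, 0], "fingers": 0.05}, {"slide": [0, 0.018, -0.0005], "dr": [0, 0.005, 0], "fingers": 0.05}, {"slide": [0, 0.023, -0.0005], "dr": [0, 0.005, 0], "fingers": 0.05}, {"slide": [0, 0.024, -0.0005], "dr": [0, 0.005, 0], "fingers": 0.05}, {"slide": [0, 0.024, -0.0005], "dr": [0, 0.005, 0], "fingers": 0.05}]'

```text
t: 32.92
eef_pos: [467.8, 353.9, 7.1]
tcp_rot: [-1.571, 0.001, 2.925]
ft_force: [0.0, 0.4, 0.3]
opening: 0.529
```

```bash
python3 go.py 467.1 353 4 -102.6
```

```text
t 32.92 p [467.8  353.91   7.14] za -102.40 F [0.03 0.45 0.25] op 50.3 j [ 0.54  0.71  1.82 -0.    0.61  2.32]
slide [0.0005, 0.0031, 0.001] dr [0.0003, 0.0034, -0.0006]
```

drive_tool --steps '[{"slide": [0, 0.0035, 0.0005], "dr": [0, 0.003, 0], "fingers": 0.05}, {"slide": [0, 0.0035, 0.0005], "dr": [0, 0.003, 0], "fingers": 0.05}, {"slide": [0, 0.0035, 0.0005], "dr": [0, 0.003, 0], "fingers": 0.005}, {"slide": [0, 0.0035, 0.0005], "dr": [0, 0.003, 0], "fingers": 0.005}, {"slide": [0, 0.0035, 0.0005], "dr": [0, 0.003, 0], "fingers": 0.005}]'

```text
t: 33.33
eef_pos: [467.7, 353.4, 3.6]
tcp_rot: [-1.571, 0.001, 2.922]
ft_force: [0.3, 0.2, -0.1]
opening: 0.372
```

drive_tool --steps '[{"slide": [0, 0, 0], "dr": [0, 0, 0], "fingers": 0.005}, {"slide": [0, 0, 0], "dr": [0, 0, 0], "fingers": 0.005}, {"slide": [0, 0, 0], "dr": [0, 0, 0], "fingers": 0.005}, {"slide": [0, 0, 0], "dr": [0, 0, 0], "fingers": 0.005}, {"slide": [0, 0, 0], "dr": [0, 0, 0], "fingers": 0.005}]'

```text
t: 33.75
eef_pos: [467.6, 353.4, 3.5]
tcp_rot: [-1.571, 0.0, 2.922]
ft_force: [-0.8, -0.7, 0.6]
opening: 0.145
```

```bash
python3 go.py 467.1 353 4 -102.6;  python3 snap.py w32 200 40 360 310 3
```

```text
t 33.75 p [467.61 353.37   3.46] za -102.58 F [-0.85 -0.69  0.63] op 13.8 j [ 0.53  0.72  1.82 -0.    0.6   2.33]
slide [0.0004, -0.0005, 0.0005] dr [0.0001, 0.0003, -0.0004]
t 33.75 [467.61 353.37   3.46] za -102.58010094131603
```

View pics/w32c.png

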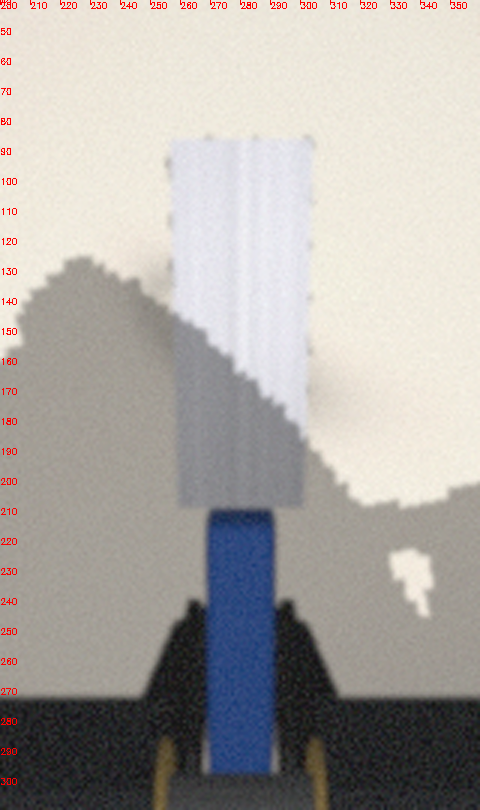

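```bash
python3 - <<'E'
from h import *
import pickle
m,p,R=pickle.load(open('w32.pkl','rb'))
for u,v,z in [(280.2,210.5,14),(279.5,208.7,3),(257,86,3),(304.2,86,3),(259.7,208,3),(301,208,3)]: print(R.T@(w(m,u,v,z)-p))
E
python3 go.py 480 250 150 -60
```

```text
[-33.3  -10.52   0.14]
[-31.04   0.48  -0.28]
[-101.11    0.51  -12.43]
[-101.07    0.5    13.35]
[-31.51   0.48 -12.5 ]
[-31.47   0.47  12.98]
t 33.80 p [467.62 353.37   3.47] za -102.58 F [-0.4  0.3  0.7] op 13.6 j [ 0.53  0.72  1.82 -0.    0.6   2.33]
slide [-0.0347, -0.1465, 0.0982] dr [-0.0, -0.7431, -0.0005]
```

drive_tool --steps '[{"slide": [0, -0.02, 0], "dr": [0, 0, 0], "fingers": 0.005}, {"slide": [0, -0.05, 0], "dr": [0, 0, 0], "fingers": 0.005}, {"slide": [0, -0.085, 0], "dr": [0, 0, 0], "fingers": 0.005}, {"slide": [0, -0.12, 0], "dr": [0, 0, 0], "fingers": 0.005}, {"slide": [0, -0.14, 0], "dr": [0, 0, 0], "fingers": 0.005}]'

```text
t: 34.22
eef_pos: [468.2, 353.7, 146.9]
tcp_rot: [-1.573, 0.003, 2.922]
ft_force: [1.2, -0.4, 0.2]
opening: 0.145
```

```bash
python3 go.py 445 -325 140 8.4
```

```text
t 34.22 p [468.15 353.75 146.91] za -102.58 F [ 1.23 -0.36  0.15] op 13.8 j [ 0.53  0.51  1.73 -0.    0.9   2.33]
slide [-0.1252, 0.0056, 0.6675] dr [-0.0011, -1.937, -0.0042]
```

drive_tool --steps '[{"slide": [-0.125, 0, 0.667], "dr": [0, -1.937, 0], "fingers": 0.005}, {"slide": [-0.125, 0, 0.667], "dr": [0, -1.937, 0], "fingers": 0.005}, {"slide": [-0.125, 0, 0.667], "dr": [0, -1.937, 0], "fingers": 0.005}, {"slide": [-0.125, 0, 0.667], "dr": [0, -1.937, 0], "fingers": 0.005}, {"slide": [-0.125, 0, 0.667], "dr": [0, -1.937, 0], "fingers": 0.005}]'

```text
t: 34.63
eef_pos: [460.9, 158.3, 143.5]
tcp_rot: [-1.571, 0.0, -2.775]
ft_force: [1.1, -0.4, -0.9]
opening: 0.146
```

```bash
python3 go.py 445 -325 140 8.4
```

```text
t 34.63 p [460.92 158.29 143.52] za -69.01 F [ 1.1  -0.44 -0.86] op 13.9 j [ 0.2   0.39  1.97 -0.    0.78  1.4 ]
slide [0.188, 0.0035, 0.4455] dr [-0.0004, -1.351, -0.0003]
```

drive_tool --steps '[{"slide": [0.188, 0.003, 0.445], "dr": [0, -1.351, 0], "fingers": 0.005}, {"slide": [0.188, 0.003, 0.445], "dr": [0, -1.351, 0], "fingers": 0.005}, {"slide": [0.188, 0.003, 0.445], "dr": [0, -1.351, 0], "fingers": 0.005}, {"slide": [0.188, 0.003, 0.445], "dr": [0, -1.351, 0], "fingers": 0.005}, {"slide": [0.188, 0.003, 0.445], "dr": [0, -1.351, 0], "fingers": 0.005}]'

```text
t: 35.05
eef_pos: [455.1, -19.6, 142.4]
tcp_rot: [-1.57, 0.0, -2.243]
ft_force: [0.9, 0.4, -0.1]
opening: 0.142
```

```bash
python3 go.py 445 -325 140 8.4
```

```text
t 35.05 p [455.05 -19.62 142.44] za -38.49 F [ 0.89  0.36 -0.06] op 13.5 j [-0.19  0.36  2.04  0.    0.74  0.48]
slide [0.2453, 0.0024, 0.1822] dr [-0.0006, -0.8185, -0.0001]
```

drive_tool --steps '[{"slide": [0.245, 0.003, 0.182], "dr": [0, -0.8185, 0], "fingers": 0.005}, {"slide": [0.245, 0.003, 0.182], "dr": [0, -0.8185, 0], "fingers": 0.005}, {"slide": [0.245, 0.003, 0.182], "dr": [0, -0.8185, 0], "fingers": 0.005}, {"slide": [0.245, 0.003, 0.182], "dr": [0, -0.8185, 0], "fingers": 0.005}, {"slide": [0.245, 0.003, 0.182], "dr": [0, -0.8185, 0], "fingers": 0.005}]'

```text
t: 35.47
eef_pos: [448.7, -201.8, 140.6]
tcp_rot: [-1.57, 0.0, -1.695]
ft_force: [1.5, 1.3, 0.0]
opening: 0.145
```

```bash
python3 go.py 445 -325 110 8.4
```

```text
t 35.47 p [ 448.67 -201.8   140.59] za -7.14 F [1.5  1.35 0.01] op 13.8 j [-0.56  0.4   1.96  0.    0.77 -0.43]
slide [0.1227, 0.0306, 0.0117] dr [-0.0004, -0.2711, -0.0]
```

drive_tool --steps '[{"slide": [0.123, 0.03, 0.012], "dr": [0, -0.271, 0], "fingers": 0.005}, {"slide": [0.123, 0.03, 0.012], "dr": [0, -0.271, 0], "fingers": 0.005}, {"slide": [0.123, 0.03, 0.012], "dr": [0, -0.271, 0], "fingers": 0.005}, {"slide": [0.123, 0.03, 0.012], "dr": [0, -0.271, 0], "fingers": 0.005}, {"slide": [0.123, 0.03, 0.012], "dr": [0, -0.271, 0], "fingers": 0.005}]'

```text
t: 35.88
eef_pos: [444.4, -325.6, 109.5]
tcp_rot: [-1.571, 0.001, -1.433]
ft_force: [0.2, 0.4, 0.3]
opening: 0.145
```

drive_tool --steps '[{"slide": [0, 0, 0], "dr": [0, 0, 0], "fingers": 0.005}, {"slide": [0, 0, 0], "dr": [0, 0, 0], "fingers": 0.005}]'

```text
t: 36.05
eef_pos: [445.1, -322.4, 110.8]
tcp_rot: [-1.571, 0.0, -1.43]
ft_force: [0.2, 0.9, -0.9]
opening: 0.146
```

```bash
python3 go.py 445 -325 110 8.4;  python3 snap.py w33 350 100 510 260 5
```

```text
t 36.05 p [ 445.13 -322.39  110.78] za 8.09 F [ 0.25  0.93 -0.88] op 13.9 j [-0.75  0.52  1.85  0.    0.77 -0.89]
slide [0.0026, 0.0008, -0.0005] dr [-0.0002, -0.0053, -0.0003]
t 36.05 [ 445.13 -322.39  110.78] za 8.094351003016003
```

View pics/w33.png

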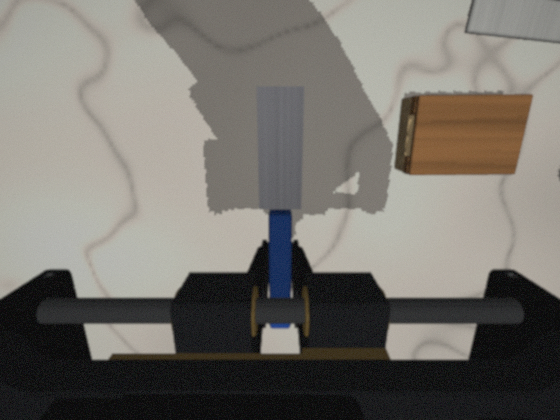

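View pics/w33c.png

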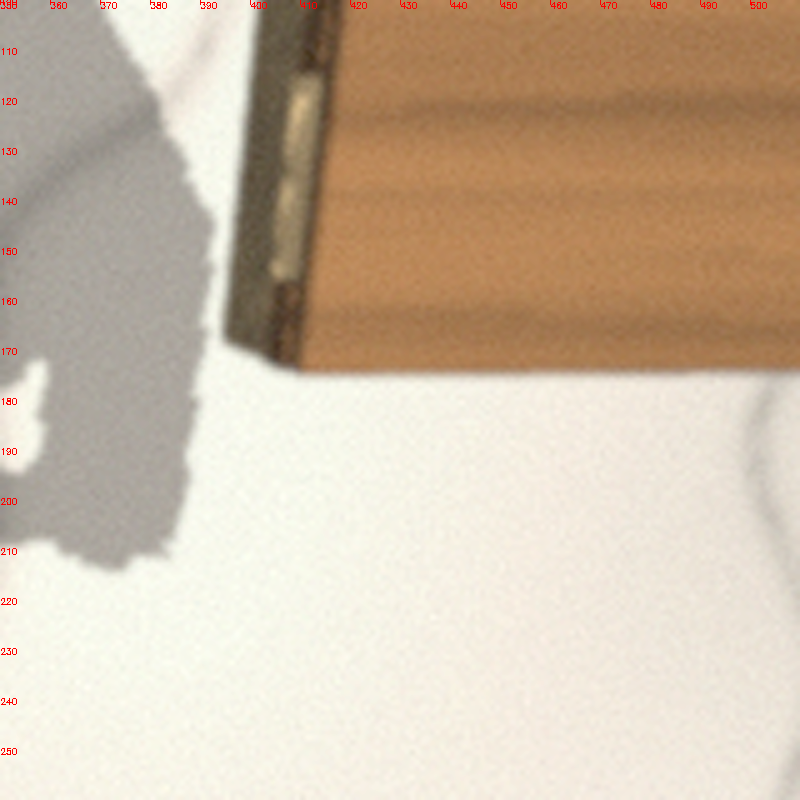

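```bash
python3 go.py 725 -320 125 8.4
```

```text
t 36.10 p [ 445.34 -322.29  110.96] za 8.13 F [-1.09  0.4  -0.88] op 13.4 j [-0.75  0.52  1.85  0.    0.77 -0.89]
slide [0.0373, -0.0139, 0.2772] dr [-0.0005, -0.0046, 0.0]
```

drive_tool --steps '[{"slide": [0.037, -0.014, 0.277], "dr": [0, 0, 0], "fingers": 0.005}, {"slide": [0.037, -0.014, 0.277], "dr": [0, 0, 0], "fingers": 0.005}, {"slide": [0.037, -0.014, 0.277], "dr": [0, 0, 0], "fingers": 0.005}, {"slide": [0.037, -0.014, 0.277], "dr": [0, 0, 0], "fingers": 0.005}, {"slide": [0.037, -0.014, 0.277], "dr": [0, 0, 0], "fingers": 0.005}]'

```text
t: 36.52
eef_pos: [655.5, -319.8, 122.1]
tcp_rot: [-1.57, -0.0, -1.428]
ft_force: [-0.3, -1.5, -0.5]
opening: 0.146
```

drive_tool --steps '[{"slide": [0.009, 0, 0.07], "dr": [0, 0, 0], "fingers": 0.005}, {"slide": [0.009, 0, 0.07], "dr": [0, 0, 0], "fingers": 0.005}, {"slide": [0.009, 0, 0.07], "dr": [0, 0, 0], "fingers": 0.005}, {"slide": [0.009, 0, 0.07], "dr": [0, 0, 0], "fingers": 0.005}]'

```text
t: 36.85
eef_pos: [724.8, -318.6, 120.4]
tcp_rot: [-1.571, 0.0, -1.427]
ft_force: [0.3, -0.1, -1.1]
opening: 0.142
```

```bash
python3 go.py 725 -320 125 8.4;  python3 snap.py w34 40 70 220 230 4
```

```text
t 36.85 p [ 724.78 -318.61  120.38] za 8.24 F [ 0.34 -0.12 -1.06] op 13.5 j [-0.5   0.82  1.16  0.    1.16 -0.64]
slide [0.0014, -0.0046, 0.0] dr [0.0003, -0.0028, -0.0004]
t 36.85 [ 724.78 -318.61  120.38] za 8.2406003849952
```

View pics/w34.png

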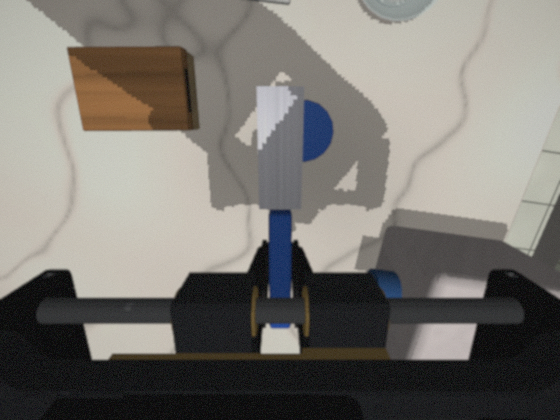

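View pics/w34c.png

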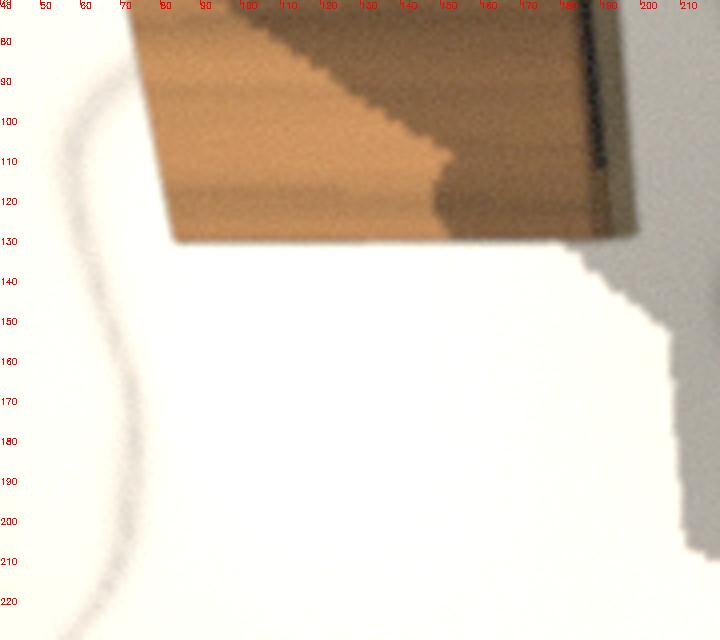

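```bash
python3 - <<'E'
from h import *
im=cv2.imread('pics/w33.png')[:,:,::-1]; crop(im,385,80,545,190,5,'pics/w33h.png')
im=cv2.imread('pics/w34.png')[:,:,::-1]; crop(im,55,30,215,140,5,'pics/w34h.png')
E
```

```text
(no output)
```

View pics/w33h.png

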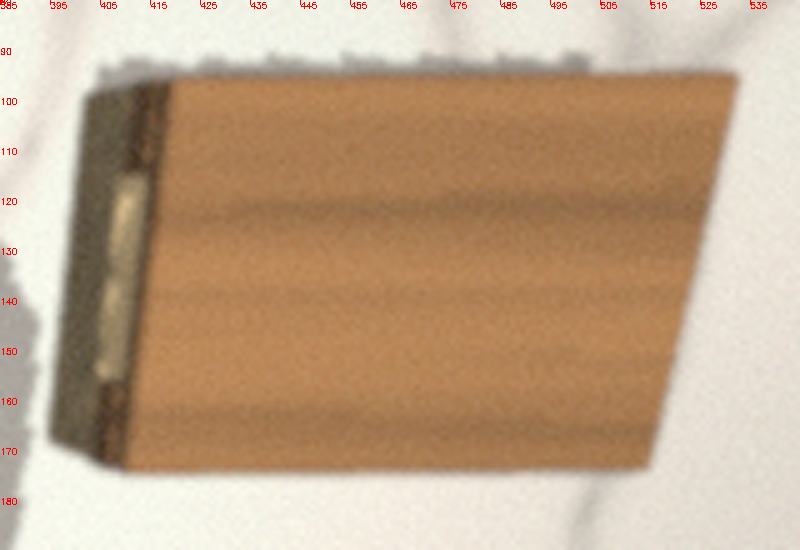

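View pics/w34h.png

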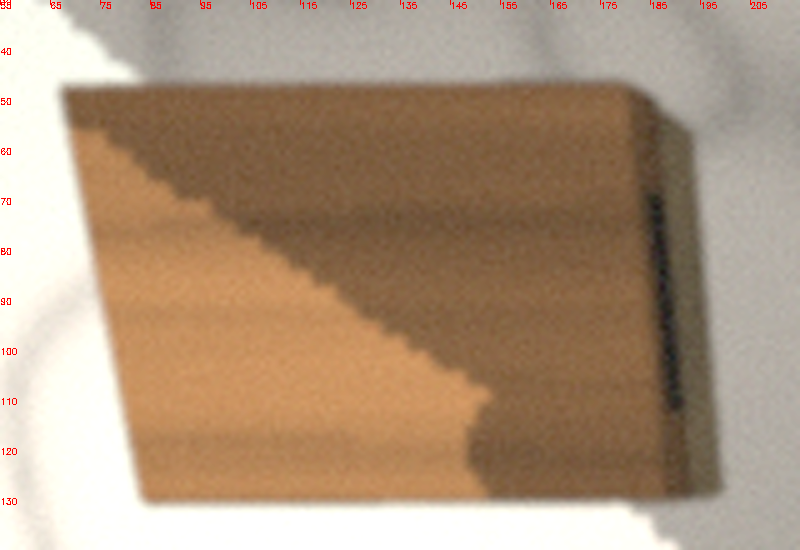

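```bash
python3 - <<'E'
from h import *
import pickle
for n,P in (('w33',[(419.4,95.8),(532.8,94.7),(514.8,173.6),(409.8,173.8)]),('w34',[(67.2,47.6),(181.8,46.8),(187.8,129.8),(83.6,130)])):
    m,p,R=pickle.load(open(n+'.pkl','rb'))
    Q=np.array([w(m,*q,37) for q in P]); d=np.roll(Q,-1,0)-Q
    print(n,Q.mean(0),np.linalg.norm(d,axis=1),np.degrees(np.arctan2(d[:,1],d[:,0])));print(Q[:,:2])
m,p,R=pickle.load(open('w33.pkl','rb'))
a=w(m,409.5,115.2,22);b=w(m,404.5,156,22);print('strip front? z22',a,b,np.linalg.norm(a-b))
E
```

```text
w33 [ 587.75 -229.68   37.  ] [89.1  62.54 89.26 61.9 ] [   8.52  -81.28 -171.89   98.58]
[[ 539.01 -205.52]
 [ 627.13 -192.32]
 [ 636.61 -254.14]
 [ 548.24 -266.73]]
w34 [ 588.28 -229.36   37.  ] [89.8  62.62 88.21 62.23] [   8.49  -82.92 -171.75   98.54]
[[ 539.63 -205.07]
 [ 628.45 -191.81]
 [ 636.17 -253.95]
 [ 548.87 -266.61]]
strip front? z22 [ 541.5  -219.58   22.  ] [ 546.39 -253.61   22.  ] 34.38391066439571
```

```bash
python3 go.py 426 -253.1 90 -81.7
```

```text
t 36.90 p [ 723.74 -319.24  120.75] za 8.18 F [ 0.53  1.08 -0.83] op 13.9 j [-0.5   0.82  1.16  0.    1.16 -0.64]
slide [-0.1078, 0.031, -0.2853] dr [0.0008, 1.5688, 0.0]
```

drive_tool --steps '[{"slide": [-0.108, 0, -0.285], "dr": [0, 1.569, 0], "fingers": 0.005}, {"slide": [-0.108, 0, -0.285], "dr": [0, 1.569, 0], "fingers": 0.005}, {"slide": [-0.108, 0, -0.285], "dr": [0, 1.569, 0], "fingers": 0.005}, {"slide": [-0.108, 0, -0.285], "dr": [0, 1.569, 0], "fingers": 0.005}, {"slide": [-0.108, 0, -0.285], "dr": [0, 1.569, 0], "fingers": 0.005}]'

```text
t: 37.32
eef_pos: [517.2, -273.9, 121.8]
tcp_rot: [-1.57, 0.0, -2.061]
ft_force: [0.0, -1.7, -1.0]
opening: 0.143
```

```bash
python3 go.py 426 -253.1 110 -81.7
```

```text
t 37.32 p [ 517.21 -273.89  121.76] za -28.10 F [ 0.03 -1.73 -0.96] op 13.6 j [-0.6   0.54  1.76  0.    0.84 -0.11]
slide [0.0246, 0.0117, -0.0903] dr [-0.0005, 0.9356, -0.0004]
```

drive_tool --steps '[{"slide": [0.0246, 0.01, -0.09], "dr": [0, 0.936, 0], "fingers": 0.005}, {"slide": [0.0246, 0.01, -0.09], "dr": [0, 0.936, 0], "fingers": 0.005}, {"slide": [0.0246, 0.01, -0.09], "dr": [0, 0.936, 0], "fingers": 0.005}, {"slide": [0.0246, 0.01, -0.09], "dr": [0, 0.936, 0], "fingers": 0.005}, {"slide": [0.0246, 0.01, -0.09], "dr": [0, 0.936, 0], "fingers": 0.005}]'

```text
t: 37.73
eef_pos: [427.4, -254.5, 112.0]
tcp_rot: [-1.57, 0.001, -2.687]
ft_force: [0.5, 0.6, -0.2]
opening: 0.143
```

drive_tool --steps '[{"slide": [0, 0, 0], "dr": [0, 0.311, 0], "fingers": 0.005}, {"slide": [0, 0, 0], "dr": [0, 0.311, 0], "fingers": 0.005}, {"slide": [0, 0, 0], "dr": [0, 0.311, 0], "fingers": 0.005}, {"slide": [0, 0, 0], "dr": [0, 0.311, 0], "fingers": 0.005}, {"slide": [0, 0, 0], "dr": [0, 0.311, 0], "fingers": 0.005}]'

```text
t: 38.15
eef_pos: [428.6, -254.7, 111.5]
tcp_rot: [-1.57, 0.001, -2.989]
ft_force: [0.1, -0.3, -0.8]
opening: 0.143
```

```bash
python3 go.py 426 -253.1 40 -81.7
```

```text
t 38.15 p [ 428.6  -254.72  111.53] za -81.24 F [ 0.12 -0.28 -0.77] op 13.6 j [-0.67  0.46  1.98  0.    0.71  0.75]
slide [0.0024, 0.0715, -0.002] dr [-0.0004, 0.008, -0.0006]
```

drive_tool --steps '[{"slide": [0.004, 0.02, -0.002], "dr": [0, 0.008, 0], "fingers": 0.005}, {"slide": [0.004, 0.045, -0.002], "dr": [0, 0.008, 0], "fingers": 0.005}, {"slide": [0.004, 0.065, -0.002], "dr": [0, 0.008, 0], "fingers": 0.005}, {"slide": [0.004, 0.073, -0.002], "dr": [0, 0.008, 0], "fingers": 0.005}, {"slide": [0.004, 0.073, -0.002], "dr": [0, 0.008, 0], "fingers": 0.005}]'

```text
t: 38.57
eef_pos: [424.3, -253.2, 36.8]
tcp_rot: [-1.573, -0.002, -2.997]
ft_force: [0.5, 0.4, -0.5]
opening: 0.145
```

```bash
python3 go.py 426 -253.1 28.5 -81.7
```

```text
t 38.57 p [ 424.3  -253.17   36.83] za -81.74 F [ 0.48  0.36 -0.48] op 13.8 j [-0.67  0.58  2.04  0.    0.52  0.75]
slide [-0.0017, 0.0083, 0.0002] dr [0.0021, -0.0006, 0.0016]
```

drive_tool --steps '[{"slide": [0, 0.003, 0], "dr": [0, 0, 0], "fingers": 0.005}, {"slide": [0, 0.006, 0], "dr": [0, 0, 0], "fingers": 0.005}, {"slide": [0, 0.0075, 0], "dr": [0, 0, 0], "fingers": 0.005}, {"slide": [0, 0.0075, 0], "dr": [0, 0, 0], "fingers": 0.005}, {"slide": [0, 0.0075, 0], "dr": [0, 0, 0], "fingers": 0.005}]'

```text
t: 38.98
eef_pos: [425.3, -253.9, 30.9]
tcp_rot: [-1.57, 0.001, -2.999]
ft_force: [-0.6, -0.3, -1.1]
opening: 0.145
```

```bash
python3 go.py 512 -240.6 28.5 -81.7;  python3 snap.py w35 200 0 360 290 3
```

```text
t 38.98 p [ 425.32 -253.86   30.89] za -81.81 F [-0.6  -0.35 -1.13] op 13.8 j [-0.67  0.59  2.04  0.    0.51  0.76]
slide [-0.0877, 0.0025, -0.0008] dr [-0.0005, -0.002, -0.0009]
t 38.9833 [ 425.32 -253.86   30.89] za -81.81349074108363
```

View pics/w35c.png

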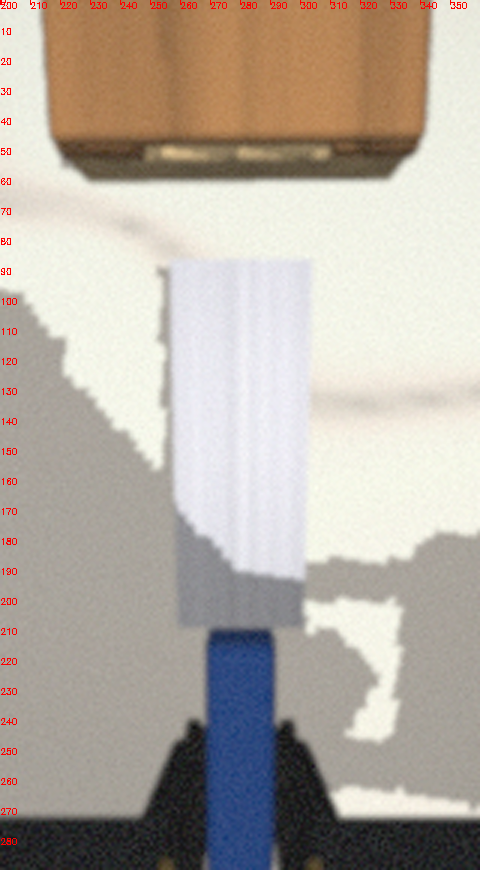

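drive_tool --steps '[{"slide": [0, 0.0025, -0.0008], "dr": [0, -0.001, 0], "fingers": 0.005}, {"slide": [0, 0.0025, -0.0008], "dr": [0, -0.001, 0], "fingers": 0.005}, {"slide": [-0.008, 0.0025, -0.0008], "dr": [0, -0.001, 0], "fingers": 0.005}, {"slide": [-0.017, 0.0025, -0.0008], "dr": [0, -0.001, 0], "fingers": 0.005}, {"slide": [-0.025, 0.0025, -0.0008], "dr": [0, -0.001, 0], "fingers": 0.005}]'

```text
t: 39.45
eef_pos: [451.0, -249.4, 28.1]
tcp_rot: [-1.57, 0.001, -2.998]
ft_force: [0.1, -0.3, -0.6]
opening: 0.149
```

```bash
python3 go.py 512 -240.6 28.5 -81.7;  python3 snap.py w36 200 30 360 290 3
```

```text
t 39.45 p [ 451.03 -249.44   28.07] za -81.77 F [ 0.12 -0.28 -0.63] op 14.2 j [-0.63  0.62  1.99  0.    0.53  0.79]
slide [-0.0616, -0.0004, -0.0] dr [-0.0004, -0.0012, -0.0008]
t 39.45 [ 451.03 -249.44   28.07] za -81.76625375684054
```

View pics/w36c.png

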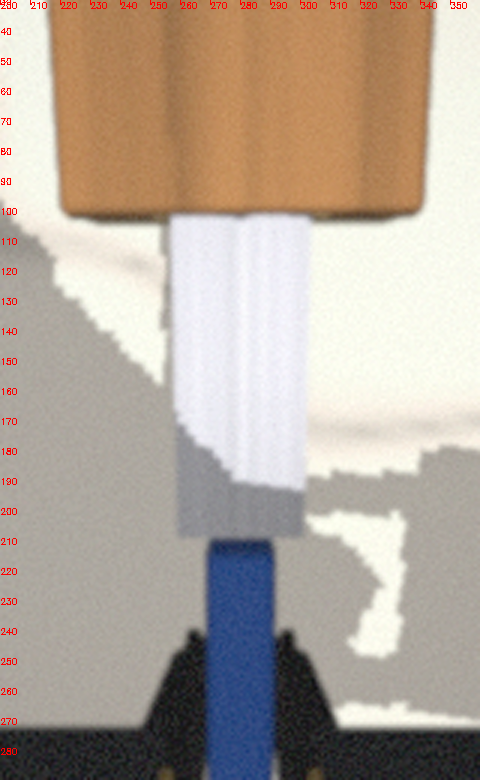

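drive_tool --steps '[{"slide": [-0.012, 0, 0], "dr": [0, 0, 0], "fingers": 0.005}, {"slide": [-0.024, 0, 0], "dr": [0, 0, 0], "fingers": 0.005}, {"slide": [-0.036, 0, 0], "dr": [0, 0, 0], "fingers": 0.005}, {"slide": [-0.047, 0, 0], "dr": [0, 0, 0], "fingers": 0.005}, {"slide": [-0.053, 0, 0], "dr": [0, 0, 0], "fingers": 0.005}]'

```text
t: 39.92
eef_pos: [504.1, -241.5, 28.0]
tcp_rot: [-1.57, 0.001, -2.997]
ft_force: [-0.6, -0.6, -1.0]
opening: 0.141
```

```bash
python3 go.py 512 -240.6 28.5 -81.7;  python3 snap.py w37 200 130 360 290 4
```

```text
t 39.92 p [ 504.07 -241.53   27.96] za -81.72 F [-0.57 -0.56 -1.03] op 13.4 j [-0.57  0.65  1.88  0.    0.6   0.86]
slide [-0.008, -0.0005, 0.0002] dr [-0.0005, -0.0004, -0.001]
t 39.9167 [ 504.07 -241.53   27.96] za -81.7201289745589
```

View pics/w37c.png

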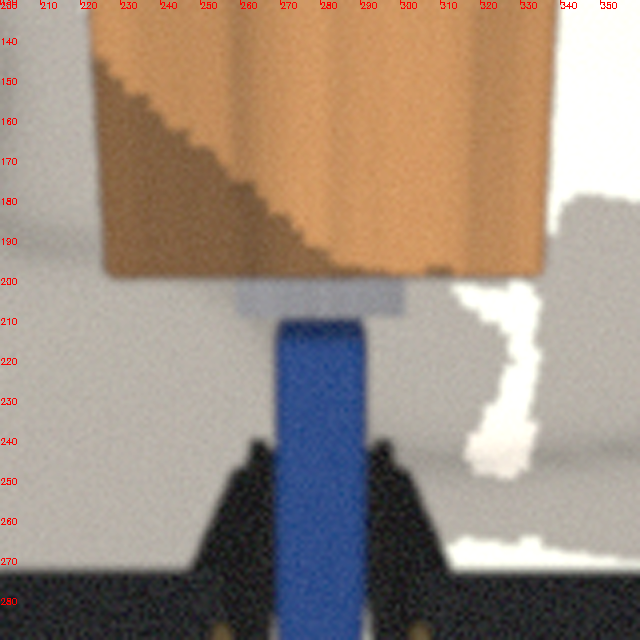

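drive_tool --steps '[{"slide": [-0.002, 0.0005, 0], "dr": [0, 0, 0], "fingers": 0.005}, {"slide": [-0.004, 0.001, 0], "dr": [0, 0, 0], "fingers": 0.005}, {"slide": [-0.006, 0.001, 0], "dr": [0, 0, 0], "fingers": 0.005}, {"slide": [-0.0075, 0.001, 0], "dr": [0, 0, 0], "fingers": 0.005}, {"slide": [-0.0085, 0.001, 0], "dr": [0, 0, 0], "fingers": 0.005}]'

```text
t: 40.38
eef_pos: [510.6, -240.7, 27.0]
tcp_rot: [-1.571, 0.0, -2.998]
ft_force: [-0.1, 0.1, -0.3]
opening: 0.15
```

```bash
python3 go.py 512 -240.6 28.5 -81.7
```

```text
t 40.38 p [ 510.64 -240.71   27.01] za -81.78 F [-0.14  0.13 -0.31] op 14.3 j [-0.56  0.66  1.87  0.    0.61  0.87]
slide [-0.0014, -0.0015, 0.0001] dr [-0.0, -0.0014, -0.0003]
```

drive_tool --steps '[{"slide": [-0.001, 0, 0], "dr": [0, 0, 0], "fingers": 0.005}, {"slide": [-0.002, 0, 0], "dr": [0, 0, 0], "fingers": 0.005}, {"slide": [-0.003, 0, 0], "dr": [0, 0, 0], "fingers": 0.005}, {"slide": [-0.003, 0, 0], "dr": [0, 0, 0], "fingers": 0.005}]'

```text
t: 40.72
eef_pos: [512.3, -240.2, 26.9]
tcp_rot: [-1.572, -0.002, -2.998]
ft_force: [-8.1, -4.0, 2.9]
opening: 0.143
```

```bash
python3 go.py 512 -240.6 28.5 -81.7;  python3 snap.py w38 200 130 360 290 4
```

```text
t 40.72 p [ 512.33 -240.24   26.9 ] za -81.76 F [-8.06 -3.97  2.9 ] op 13.6 j [-0.55  0.66  1.86 -0.    0.62  0.87]
slide [0.0004, -0.0016, 0.0003] dr [0.0011, -0.001, 0.0023]
t 40.7167 [ 512.33 -240.24   26.9 ] za -81.75878456442766
```

View pics/w38c.png

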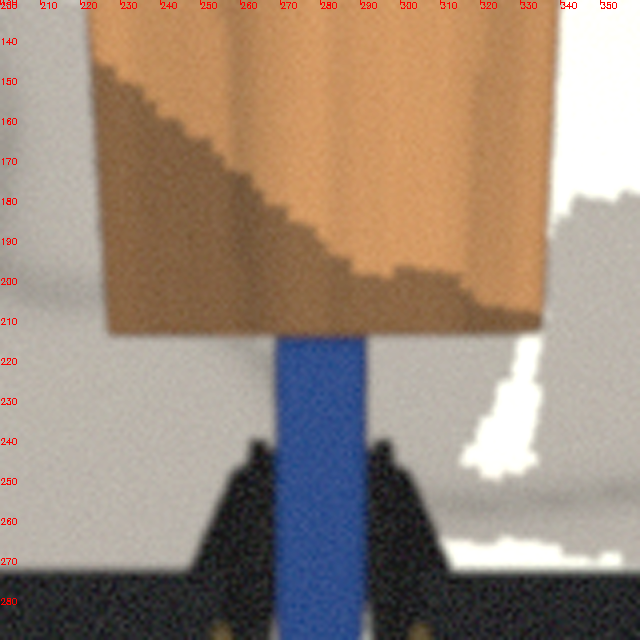

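drive_tool --steps '[{"slide": [0.0005, 0.0008, 0], "dr": [0, 0, 0], "fingers": 0.005}, {"slide": [0.0008, 0.0013, 0], "dr": [0, 0, 0], "fingers": 0.005}, {"slide": [0.0008, 0.0013, 0], "dr": [0, 0, 0], "fingers": 0.045}, {"slide": [0.0008, 0.0013, 0], "dr": [0, 0, 0], "fingers": 0.045}, {"slide": [0.0008, 0.0013, 0], "dr": [0, 0, 0], "fingers": 0.045}]'

```text
t: 41.18
eef_pos: [513.2, -240.4, 25.8]
tcp_rot: [-1.57, 0.001, -2.998]
ft_force: [0.2, -0.5, 0.4]
opening: 0.297
```

drive_tool --steps '[{"slide": [0, 0, 0], "dr": [0, 0, 0], "fingers": 0.045}, {"slide": [0, -0.03, 0], "dr": [0, 0, 0], "fingers": 0.045}, {"slide": [0, -0.07, 0], "dr": [0, 0, 0], "fingers": 0.045}, {"slide": [0, -0.11, 0], "dr": [0, 0, 0], "fingers": 0.045}, {"slide": [0, -0.13, 0], "dr": [0, 0, 0], "fingers": 0.045}]'

```text
t: 41.6
eef_pos: [513.8, -240.8, 160.0]
tcp_rot: [-1.568, 0.004, -2.998]
ft_force: [0.7, 0.5, 0.5]
opening: 0.47
```

```bash
python3 go.py 512 -240.6 28.5 -81.7;  python3 snap.py w39 180 100 380 290 4
```

```text
t 41.60 p [ 513.85 -240.76  159.97] za -81.76 F [0.69 0.48 0.49] op 44.7 j [-0.55  0.47  1.77  0.    0.9   0.87]
slide [0.0023, 0.1315, -0.0008] dr [-0.003, -0.001, -0.0041]
t 41.6 [ 513.85 -240.76  159.97] za -81.75818031297644
```

View pics/w39c.png

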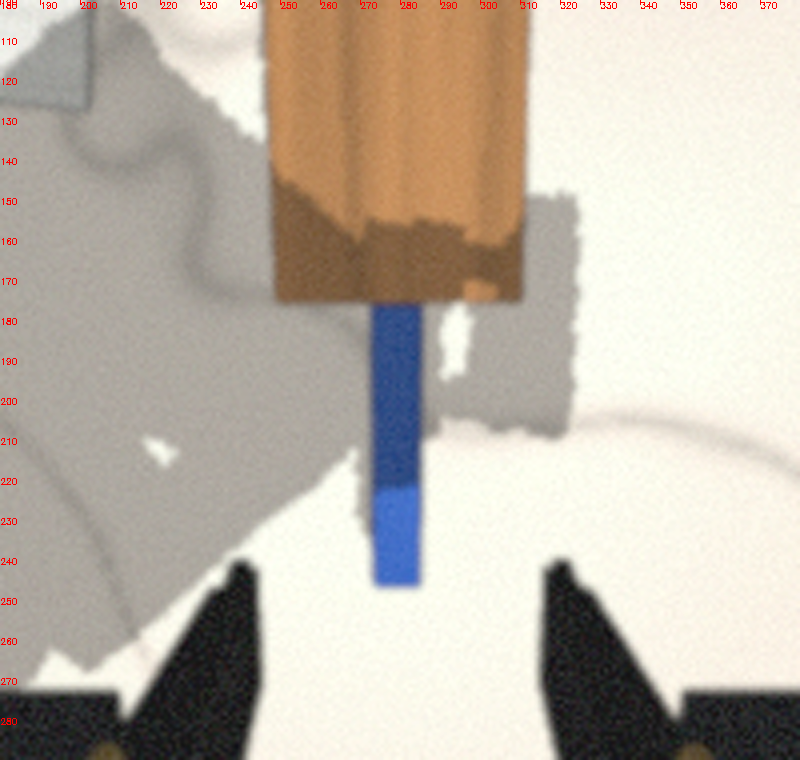

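```bash
python3 - <<'E'
from h import *
import pickle
m,p,R=pickle.load(open('w39.pkl','rb'))
a=w(m,279,246.3,36); b=w(m,279,175.5,37); M=np.array([543.5,-236.0]); d=np.array([.9895,.1444])
print(a,b,(M-a[:2])@d,np.linalg.norm(a[:2]-b[:2]))
E
python3 go.py 360 -430 220 -81.7
```

```text
[ 464.75 -246.85   36.  ] [ 543.22 -235.68   37.  ] 79.48912661507768 79.25627155839136
t 41.65 p [ 514.76 -241.26  162.24] za -81.75 F [ 1.02 -0.26  3.28] op 44.8 j [-0.55  0.47  1.76  0.    0.9   0.87]
slide [0.1798, -0.0581, 0.1649] dr [-0.0055, -0.0009, -0.007]
```

drive_tool --steps '[{"slide": [0.04, -0.058, 0.03], "dr": [0, 0, 0], "fingers": 0.045}, {"slide": [0.08, -0.058, 0.07], "dr": [0, 0, 0], "fingers": 0.045}, {"slide": [0.12, -0.058, 0.11], "dr": [0, 0, 0], "fingers": 0.045}, {"slide": [0.15, -0.058, 0.14], "dr": [0, 0, 0], "fingers": 0.045}, {"slide": [0.18, -0.058, 0.165], "dr": [0, 0, 0], "fingers": 0.045}]'

```text
t: 42.07
eef_pos: [390.9, -389.5, 211.8]
tcp_rot: [-1.57, 0.001, -2.997]
ft_force: [0.4, -0.2, -0.5]
opening: 0.475
```

drive_tool --steps '[{"slide": [0, 0, 0], "dr": [0, 0, 0], "fingers": 0.045}, {"slide": [0, 0, 0], "dr": [0, 0, 0], "fingers": 0.045}, {"slide": [0, 0, 0], "dr": [0, 0, 0], "fingers": 0.045}]'

```text
t: 42.32
eef_pos: [391.9, -387.9, 210.9]
tcp_rot: [-1.571, 0.0, -2.999]
ft_force: [1.1, 0.1, -1.4]
opening: 0.474
```

```bash
python3 - <<'E'
from h import *
for n in ('top','scene'):
    cv2.imwrite(f'pics/{n}9.png',optics.read_camera(n)[:,:,::-1])
im=cv2.imread('pics/scene9.png')[:,:,::-1]; crop(im,180,140,380,280,4,'pics/s12.png')
E
```

```text
(no output)
```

View pics/s12.png

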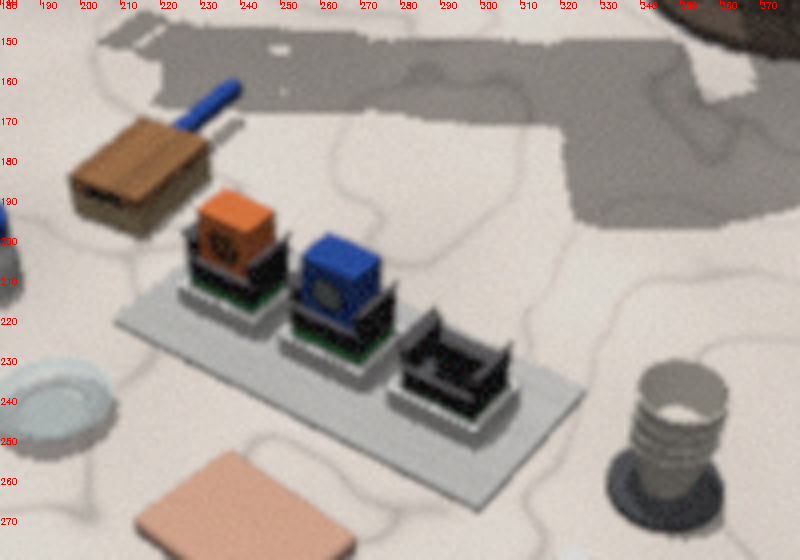

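View pics/top9.png

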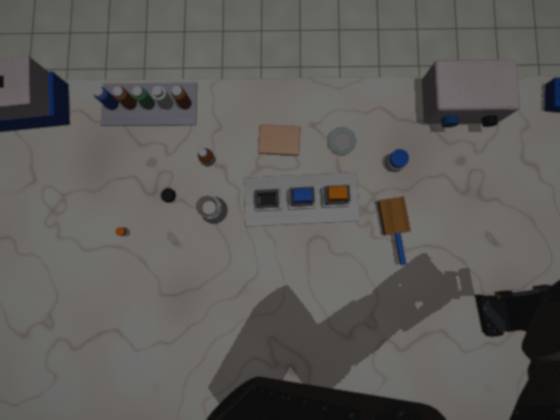

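```bash
python3 - <<'E'
from h import *
print(env.job_done())
E
```

```text
the job is handed in; nothing more can be done
None
```

I packed the kit and handed it in at about t = 42 s of the 210 s allowed. The job-done call gave no verdict, so what follows rests on my own checks.

- **Filters:** Only the blue and orange cartridges were there; I saw no red one. I pressed blue into the middle dock and orange into the -y dock, with about 25 N on each. On the tug each cradle came up about 8 mm with its cartridge. Both green bands still showed in the last scene picture.
- **Cups:** All three loose cups are nested upright on the stand cup. The last scene picture shows a straight, evenly stepped stack.
- **Spatula:** It is in the holder blade first. The handle met the mouth with about 8 N, and 79.5 mm of the 80 mm handle shows outside.
- **Everything else:** The other items look the same in the first and last top pictures.

Two points I could not settle fully:

- **Which end is the mouth:** The holder's slot is open at both ends. I took the robot-facing end as the mouth because only that end shows a light strip; the far end is dark. That was a judgement, not a measurement.
- **Slight tilt of blue:** The blue cartridge was about 1° tilted in the grip. I corrected for it before pressing, and it sits straight in the pictures.

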